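# Open the sewing-machine drive box and probe its test posts

## Robot

A 6-joint arm with a two-finger parallel gripper is mounted at the origin on the work surface. World frame = base frame: x ahead of the robot, y to its left, z up, the work surface at z = 0. Lengths are in m, angles in rad, forces in N, time in s.
With the tool pointing down it reaches from about 0.25 to 0.775 m from the base axis. Payload 4 kg.
Tool frame: the origin (TCP) lies at the centre of the arm's flange, where the gripper is bolted on; the fingertips stand 173 mm ahead of it and the grasp point (between the pads) lies 155 mm ahead of it; x points along the fingers, y is the direction in which the jaws open and shut, and the axes are right-handed (so a half turn about x gives the same grasp; the last joint's range is limited). The gripper opens to 85 mm and grips with 20 to 120 N. Pads are 22 mm wide; open, the fingers measure 114 mm over their backs; the gripper's body (76 mm by 85 mm) begins 54 mm behind the grasp point. The pads swing forward as they close: fully open they stand 13 mm farther back than shut.
Start: joints at [-1.343, 0.087, 1.371, -0, 1.684, -0.103], TCP at [0.179, -0.52, 0.405] pointing down, gripper open.
Joint ranges: [-3.1, 3.1], [-0.76, 2.03], [0.27, 2.55], [-1.08, 4.22], [0.17, 2.65], [-2.57, 2.57]. Speed limits (rad/s): [2.79, 2.79, 3.14, 3.14, 3.14, 3.14].

## Interface

Orientations are given as a 3x3 rotation matrix whose columns are the frame's x, y, z axes.
In Python, from plant import manip gives the robot as it stands.
- The arm moves only by the tool carry_out, never from a script. Its argument "increments" is a list that holds one entry, the list of rows, each a list of 7 numbers: the gripper command: -1 is fully open, 1 is shut, values between are in proportion, then the shift along the tool's x, y, z in m, then the turn, a rotation vector about the tool's x, y, z in rad. In form: [[[gripper, tx, ty, tz, ax, ay, az], ...]]. A call has 1 to 10 rows; each row is the pose to reach, as a shift and turn from the pose measured when the call began, along the tool's axes at that moment; what a row does not reach only later rows make up. A row lasts 1/10 s, in which the tool goes at most 50 mm and 8.59 degrees, less where a joint would pass 70% of its speed; a pose out of reach is approached as far as the arm can. A call with a gripper value outside its range is refused whole. The fingers move at their own pace and stop on an object; the grip force is fixed at half the most. Time passes only in rows, so rows that repeat a pose let the fingers close. It gives the time, the measured TCP pose, the force and the opening at its end, in the units of the state.
- manip.get_obs(): the state, without advancing time (a new reading comes with each control period).
- manip.grab_frame(name): name is "scene" or "top" or "wrist"; returns (picture, depth): 400x640x3 uint8, red, green, blue; 400x640 float32, m along the optical axis (not along the pixel's ray), 0 where there is no reading.
- manip.camera_model(name): a dict with "fx", "fy", "cx", "cy" (pixels), "R" (3x3) and "t" (3): a world point X has camera coordinates R X + t. Camera axes: x right, y down, z forward; pixel columns grow to the right and rows downward; lengths in m; the calibration is good to about 2 mm. A picture is of the moment at which its call begins: read the wrist's pose just before it. camera_model takes no time and is no camera call; for the wrist camera it gives the pose at the moment of the call.
- manip.finish_job(): hands the job in, once; it reports no verdict.
The state is a dict: "clock": time; "qpos": joint angles; "joint_velocities": joint speeds; "joint_torque": joint torques, N m; "tcp_pos": TCP position; "orientation": TCP orientation; "ft_force": force on the tool from outside, world axes, zero at the start; "torque": the same for the moment, N m; "gripper_width": finger opening in m.
Only numpy, scipy, OpenCV 4.12 (cv2) and the standard library are available. Lean on these libraries where they do the work, as an engineer would, in place of code of your own. Each camera call takes 0.05 s, during which the arm holds its last target.

## Task

Turn every captive thumbscrew on the sewing machine's drive box anticlockwise to its stop, then lift the cover off by its handle and set it down, not drop it, flat in the middle of the card sheet, handle up and its long side along the sheet's long side. Then take the test pen from its stand and lightly rest its tip for about a second on top of each brass test post inside the box, one after another from left to right as seen from the robot. Finally put the pen back upright in its stand, with the cover still lying centred on the sheet and the things lying about left alone.

Things in the scene. Friction and masses are not known exactly. Their poses are not given: they have to be found in the camera images.
- chassis: grey open-topped drive box fixed to the bench, outer 152 x 202 x 64 mm (x, y, z) with thin fins on its two short ends; origin at the centre of its underside, x away from the robot, y to the robot's left (turned by up to 0.2 rad). The cover lies in its top with 2 mm play, flush with the rim (top at z = 64 mm)
- cover: bare aluminium cover plate 140 x 190 x 4 mm, 0.28 kg, with a dark bridge handle at its middle and four slots (32 mm along x, 16 mm along y, centres at x = +-46, y = +-76 mm) through which the thumbscrews stand; origin at the centre of its underside, x and y along the plate, z up
- cover_handle (a point): middle of the handle's bar, 33 mm above the cover's underside: bar 70 mm long along the cover's y, 12 mm wide, 10 mm high, 28 to 38 mm above the cover's underside, with open space below it between two legs (at y = +-30 mm)
- sheet: thin flat sheet of brown card, 200 x 250 mm (x, y), 1 to 2 mm thick, fixed on the bench on the other side from the box; origin at its centre on the bench, x and y along its edges
- stand: loose dark wooden block 60 x 60 x 65 mm, 0.8 kg, with a square hole 19 mm wide and 55 mm deep in its top; origin at the centre of its underside
- stand_hole0 (a point): centre of the hole's mouth, at the block's top (65 mm up)
- probe: black test pen 125 mm long, 60 g, standing tip down in the stand: round barrel of diameter 16 mm from 18 mm above the tip to the top, tapering to a steel needle of diameter 4 mm and 8 mm length; origin at the point of the needle, z along the pen from the tip to the top. In the stand the tip stands 10 mm above the bench and the pen may lean up to 0.09 rad; a good place to hold it is 88 mm from the tip
- screw1 (a joint): captive wing-headed thumbscrew at the front-left corner of the cover (seen from the robot); rad, grows anticlockwise seen from above; starts between 0 and 1.1, meets its end stop at 2.4 and stays where it is left (0.04 N m friction). Near 2.4 (within about 0.2) its wings lie along the slot and the cover lifts over it; before that it holds the cover
- screw2 (a joint): captive wing-headed thumbscrew at the back-left corner of the cover (seen from the robot); rad, grows anticlockwise seen from above; starts between 0 and 1.1, meets its end stop at 2.4 and stays where it is left (0.04 N m friction). Near 2.4 (within about 0.2) its wings lie along the slot and the cover lifts over it; before that it holds the cover
- screw3 (a joint): captive wing-headed thumbscrew at the front-right corner of the cover (seen from the robot); rad, grows anticlockwise seen from above; starts between 0 and 1.1, meets its end stop at 2.4 and stays where it is left (0.04 N m friction). Near 2.4 (within about 0.2) its wings lie along the slot and the cover lifts over it; before that it holds the cover
- screw4 (a joint): captive wing-headed thumbscrew at the back-right corner of the cover (seen from the robot); rad, grows anticlockwise seen from above; starts between 0 and 1.1, meets its end stop at 2.4 and stays where it is left (0.04 N m friction). Near 2.4 (within about 0.2) its wings lie along the slot and the cover lifts over it; before that it holds the cover
- screw1_grip (a point): middle of the wing head of screw1, on its axis, at x = -46, y = 76 mm in the box's frame: steel bar 26 mm long along this point's x axis, 10 mm thick, 20 mm high, from 12 mm below to 8 mm above this point (top 86.5 mm over the bench)
- screw2_grip (a point): middle of the wing head of screw2, on its axis, at x = 46, y = 76 mm in the box's frame: steel bar 26 mm long along this point's x axis, 10 mm thick, 20 mm high, from 12 mm below to 8 mm above this point (top 86.5 mm over the bench)
- screw3_grip (a point): middle of the wing head of screw3, on its axis, at x = -46, y = -76 mm in the box's frame: steel bar 26 mm long along this point's x axis, 10 mm thick, 20 mm high, from 12 mm below to 8 mm above this point (top 86.5 mm over the bench)
- screw4_grip (a point): middle of the wing head of screw4, on its axis, at x = 46, y = -76 mm in the box's frame: steel bar 26 mm long along this point's x axis, 10 mm thick, 20 mm high, from 12 mm below to 8 mm above this point (top 86.5 mm over the bench)
- post1: brass test post number 1 counted from the left (place 1 of 4, the box's +y end first) inside the box: upright pin of diameter 12 mm and 15 mm height on a loose grey terminal block 34 x 34 x 16 mm (0.15 kg) that stands on the box's floor, at y = 60 mm and x within +-20 mm in the box's frame; origin at the centre of the pin's flat top, 40 mm above the bench, z up. Hidden until the cover is off; absent in some starts (None)
- post2: brass test post number 2 counted from the left (place 2 of 4, the box's +y end first) inside the box: upright pin of diameter 12 mm and 15 mm height on a loose grey terminal block 34 x 34 x 16 mm (0.15 kg) that stands on the box's floor, at y = 20 mm and x within +-20 mm in the box's frame; origin at the centre of the pin's flat top, 40 mm above the bench, z up. Hidden until the cover is off; absent in some starts (None)
- post3: brass test post number 3 counted from the left (place 3 of 4, the box's +y end first) inside the box: upright pin of diameter 12 mm and 15 mm height on a loose grey terminal block 34 x 34 x 16 mm (0.15 kg) that stands on the box's floor, at y = -20 mm and x within +-20 mm in the box's frame; origin at the centre of the pin's flat top, 40 mm above the bench, z up. Hidden until the cover is off; absent in some starts (None)
- post4: brass test post number 4 counted from the left (place 4 of 4, the box's +y end first) inside the box: upright pin of diameter 12 mm and 15 mm height on a loose grey terminal block 34 x 34 x 16 mm (0.15 kg) that stands on the box's floor, at y = -60 mm and x within +-20 mm in the box's frame; origin at the centre of the pin's flat top, 40 mm above the bench, z up. Hidden until the cover is off; absent in some starts (None)
- tape: bystander: grey tape measure, 60 mm, loose; origin under its centre
- weight: bystander: dark steel block 70 x 50 x 30 mm, loose; origin under its centre
- spool: bystander: thread spool, 48 mm wide and 56 mm high, loose; origin under its centre
There are look-alikes about, which are no part of the job. Leave any blue look-alike of the probe alone.

How it is judged:
By the outcome, as a careful person would: the job done as asked, in the order asked, and still so for the second after the job is handed in, with the robot touching nothing.
Of post1, post2, post3, post4 only 2 to 4 are there at a start; the rules pass over those that are not, and their reading is None.
At some moment in a run one of cover, stand may be knocked a few centimetres aside while the robot is not near it.
It also fails if it takes over 210 s, if anything falls off the work surface, if the arm or the gripper's body presses on something with over 40 N, if the wrist force passes 120 N, or if a joint passes its speed limit or range.

## Working session

There is one attempt and no reset: what is moved stays moved. The work goes in short steps, Python scripts to look and compute and a tool call to move; the robot and the scene stay as the last step left them, time stands still between calls to the robot, and variables do not carry over. Pictures are saved under pics/ and viewed, and the job is handed in when it is done.

Besides the shell and the picture viewer there is one more tool, called as name(argument=value, ...) on one line, values as JSON. carry_out: Moves the arm, as the interface text tells. Its arguments: {"type":"object","properties":{"increments":{"type":"array"}},"required":["increments"]}

```bash
ls; mkdir -p pics; cat > h.py <<'E'
import numpy as np, cv2
from plant import manip
def snap(name,fn):
    cm=manip.camera_model(name); p,d=manip.grab_frame(name)
    cv2.imwrite('pics/%s.png'%fn,p[:,:,::-1]); np.savez('pics/%s.npz'%fn,p=p,d=d,**{k:np.array(v) for k,v in cm.items()})
    return p,d,cm
def load(fn):
    z=np.load('pics/%s.npz'%fn); return z['p'],z['d'],{k:z[k] for k in('fx','fy','cx','cy','R','t')}
def px2w(cm,u,v,d):
    c=np.array([(u-cm['cx'])/cm['fx']*d,(v-cm['cy'])/cm['fy']*d,d]); return np.array(cm['R']).T@(c-np.array(cm['t']))
def ray_z(cm,u,v,z):
    R=np.array(cm['R']);o=-R.T@np.array(cm['t']);r=R.T@np.array([(u-cm['cx'])/cm['fx'],(v-cm['cy'])/cm['fy'],1.]); return o+r*(z-o[2])/r[2]
def w2px(cm,X):
    c=np.array(cm['R'])@np.array(X)+np.array(cm['t']); return np.array([cm['fx']*c[0]/c[2]+cm['cx'],cm['fy']*c[1]/c[2]+cm['cy']])
def crop(fn,u0,v0,u1,v1,s):
    p=cv2.imread('pics/%s.png'%fn)[v0:v1,u0:u1]; o='pics/%s_c%d_%d.png'%(fn,u0,v0); cv2.imwrite(o,cv2.resize(p,None,fx=s,fy=s,interpolation=cv2.INTER_CUBIC)); return o
E
python3 - <<'E'
from h import *
o=manip.get_obs()
for k in o: print(k,np.round(o[k],4).tolist())
for n in('scene','top','wrist'):
    p,d,cm=snap(n,n+'0'); print(n,cm['fx'],cm['cx'],cm['cy'],np.round(-np.array(cm['R']).T@np.array(cm['t']),3),np.round(cm['R'],2).tolist())
E
```

```text
pics
clock 0.0
qpos [-1.3431, 0.088, 1.3723, -0.0, 1.6836, -0.1031]
joint_velocities [0.0006, -0.0019, -0.0011, 0.0004, 0.0017, 0.0004]
joint_torque [0.001, -35.1868, -31.327, -0.0, 0.0109, 0.0]
tcp_pos [0.1786, -0.5201, 0.4035]
orientation [[-0.0005, 0.3248, -0.9458], [0.0022, -0.9458, -0.3248], [-1.0, -0.0023, -0.0002]]
ft_force [-0.2205, -0.053, -0.3784]
torque [-0.0376, 0.0002, -0.0058]
gripper_width 0.0854
scene 430.25919231319074 319.68124652363593 204.81339955245593 [1.065 0.419 0.701] [[-0.68, 0.74, -0.0], [0.5, 0.46, -0.73], [-0.54, -0.5, -0.68]]
top 364.44847343902 319.4249990951103 199.18038721597827 [0.425 0.003 0.845] [[-0.15, -0.99, 0.0], [-0.97, 0.14, -0.2], [0.2, -0.03, -0.98]]
wrist 315.814203340052 317.645426173588 199.10755534583947 [ 0.243 -0.499  0.372] [[0.33, -0.95, -0.0], [-0.91, -0.31, 0.27], [-0.25, -0.08, -0.96]]
```

View pics/scene0.png

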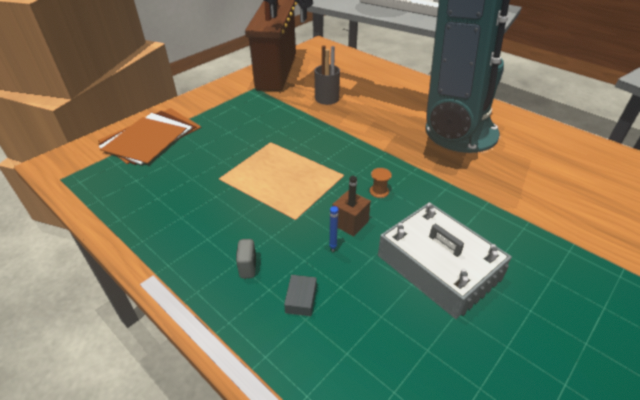

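View pics/top0.png

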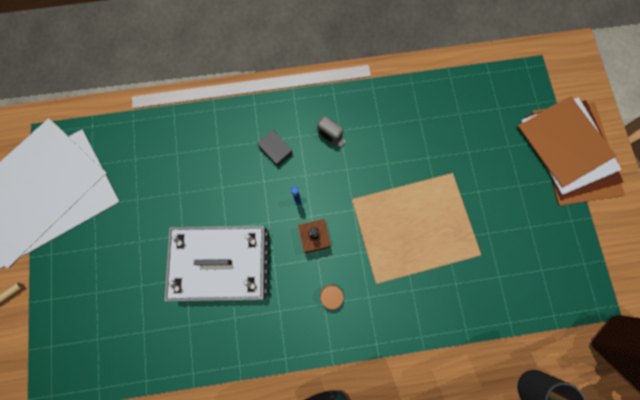

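View pics/wrist0.png

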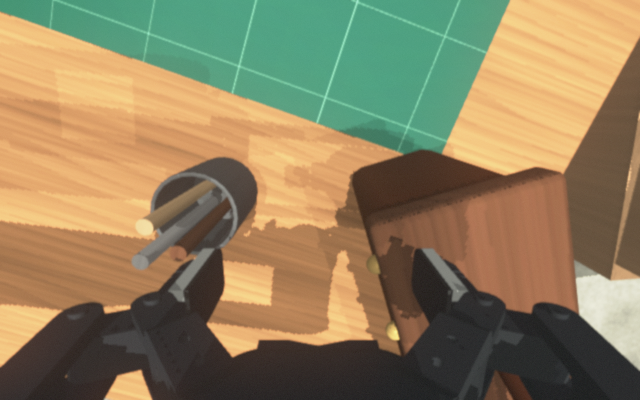

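The pictures show the box at about (217,263) in the top view, the sheet at (416,227), the stand with the black pen at (314,236), the blue look-alike at (297,196) and the spool at (332,297). I'll enlarge the box and the stand.

```bash
python3 - <<'E'
from h import *
print(crop('top0',150,210,290,315,5.5),crop('top0',250,110,490,300,3.3))
E
```

```text
pics/top0_c150_210.png pics/top0_c250_110.png
```

View pics/top0_c150_210.png

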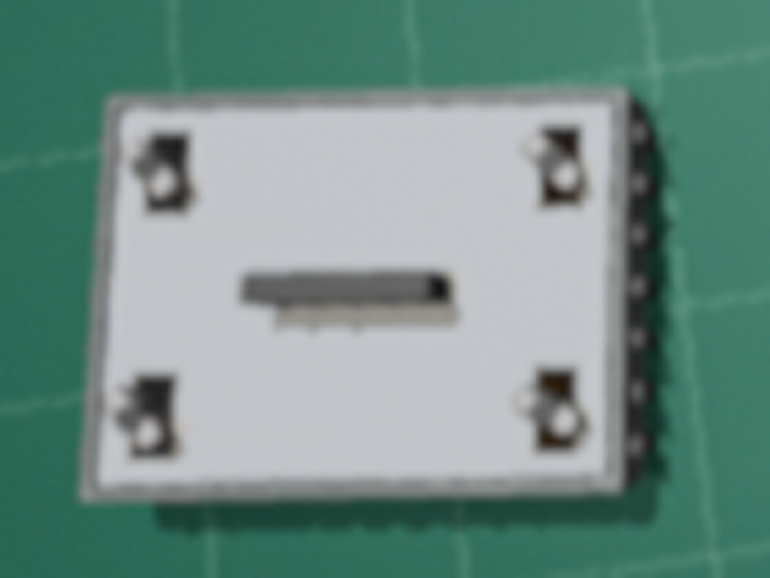

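View pics/top0_c250_110.png

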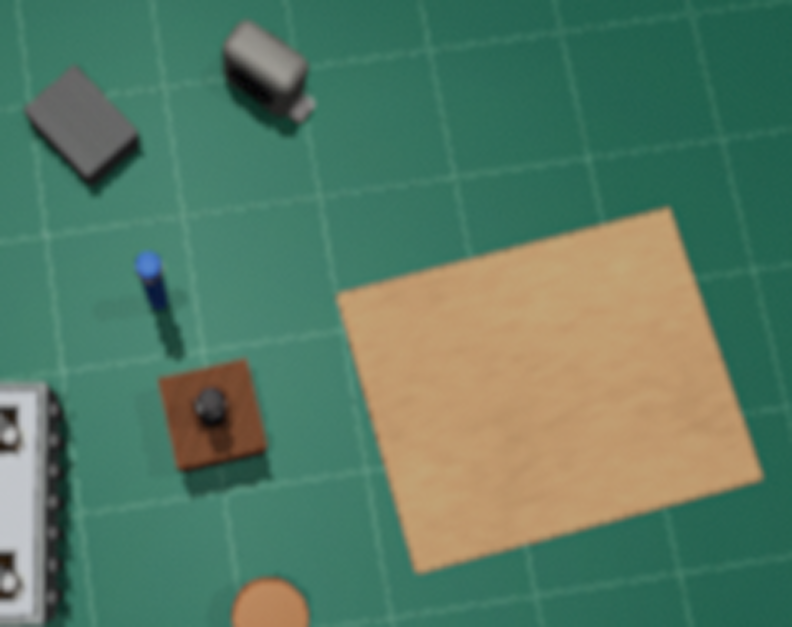

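```bash
python3 - <<'E'
from h import *
p,d,cm=load('top0')
f=lambda pts,s,o,z:np.array([ray_z(cm,u/s+o[0],v/s+o[1],z)[:2] for u,v in pts])
def rect(n,P):
    c=P.mean(0); e=[np.linalg.norm(P[i]-P[(i+1)%4]) for i in range(4)]
    yl=(P[0]-P[1])+(P[3]-P[2]); xl=(P[0]-P[3])+(P[1]-P[2])
    print(n,np.round(c,4),'edges',np.round(e,4),'yaw',np.round([np.arctan2(-yl[0],yl[1]),np.arctan2(xl[1],xl[0])],3))
rect('box',f([(107,95),(628,90),(622,493),(82,498)],5.5,(150,210),.064))
rect('sheet',f([(337,294),(669,208),(763,479),(416,574)],3.3,(250,110),.0015))
rect('stand',f([(160,379),(246,360),(267,450),(180,469)],3.3,(250,110),.065))
print('screw tops',np.round(f([(150,155+10),(560-5,160),(140,410),(550,405)],5.5,(150,210),.08),4).tolist())
print('pentop',f([(210,405)],3.3,(250,110),.135))
print('spool',f([(270,612)],3.3,(250,110),.056),'blue', f([(149,263)],3.3,(250,110),.12))
for u,v in [(215,240),(416,227),(305,226)]: print(px2w(cm,u,v,d[v,u]))
E
```

```text
box [0.4819 0.2138] edges [0.2036 0.1525 0.2027 0.1522] yaw [-0.14 -0.13]
sheet [ 0.4998 -0.2375] edges [0.2512 0.2017 0.2517 0.2018] yaw [0.109 0.105]
stand [ 0.5077 -0.0015] edges [0.0575 0.0601 0.0573 0.0598] yaw [0.068 0.077]
screw tops [[0.5393, 0.2841], [0.5184, 0.1317], [0.449, 0.2942], [0.4283, 0.1436]]
pentop [[5.05877534e-01 5.76005076e-05]]
spool [[ 0.37889345 -0.01882334]] blue [[0.60029695 0.02452526]]
[0.52992551 0.21069178 0.06295035]
[ 0.49883873 -0.23753385  0.00369774]
[0.53064154 0.01599    0.06744428]
```

```bash
cat >> h.py <<'E'
from scipy.spatial.transform import Rotation as Rot
def Rd(a): return np.array([[0,np.cos(a),np.sin(a)],[0,np.sin(a),-np.cos(a)],[-1,0,0.]])
def plan(pos,a=None,R=None):
    o=manip.get_obs(); R0=np.array(o['orientation']).reshape(3,3); p0=np.array(o['tcp_pos'])
    if R is None: R=Rd(a)
    s=R0.T@(np.array(pos)-p0); r=Rot.from_matrix(R0.T@R).as_rotvec()
    print('clk',round(o['clock'],2),'cur',np.round(p0,4),'a',round(float(np.arctan2(R0[1,1],R0[0,1])),3),'q',np.round(o['qpos'],2),'w',round(float(o['gripper_width']),4),'F',np.round(o['ft_force'],1))
    print('MOVE',np.round(s,4).tolist(),np.round(r,3).tolist(),'rows>=',round(max(np.linalg.norm(s)/.05,np.linalg.norm(r)/.15),1))
E
python3 -c "
from h import *
plan([.56,.21,.45],1.436)"
```

```text
clk 0.15 cur [ 0.1786 -0.5201  0.4038] a -1.24 q [-1.34  0.09  1.37 -0.    1.68 -0.1 ] w 0.0855 F [0.3 0.1 0. ]
MOVE [-0.0451, -0.5667, -0.5979] [-2.676, -0.002, 0.0] rows>= 17.8
```

carry_out(increments=[[[-1, -0.045, -0.283, -0.3, -1.34, 0, 0], [-1, -0.045, -0.283, -0.3, -1.34, 0, 0], [-1, -0.045, -0.283, -0.3, -1.34, 0, 0], [-1, -0.045, -0.283, -0.3, -1.34, 0, 0], [-1, -0.045, -0.283, -0.3, -1.34, 0, 0], [-1, -0.045, -0.283, -0.3, -1.34, 0, 0], [-1, -0.045, -0.4, -0.42, -1.9, 0, 0], [-1, -0.045, -0.4, -0.42, -1.9, 0, 0], [-1, -0.045, -0.4, -0.42, -1.9, 0, 0], [-1, -0.045, -0.4, -0.42, -1.9, 0, 0]]])

```text
clock: 1.15
tcp_pos: [0.4088, -0.0763, 0.4459]
orientation: [[0.0, 0.965, 0.263], [0.001, 0.263, -0.965], [-1.0, 0.001, -0.001]]
ft_force: [1.4, -0.3, -0.0]
gripper_width: 0.0855
```

```bash
python3 -c "
from h import *
plan([.56,.21,.45],1.436)"
```

```text
clk 1.15 cur [ 0.4088 -0.0763  0.4459] a 0.266 q [-0.32 -0.22  1.58  0.    1.78 -0.59] w 0.0855 F [ 1.4 -0.3 -0. ]
MOVE [-0.0037, 0.2212, -0.2364] [-1.17, -0.001, -0.001] rows>= 7.8
```

carry_out(increments=[[[-1, -0.004, 0.221, -0.236, -1.17, 0, 0], [-1, -0.004, 0.221, -0.236, -1.17, 0, 0], [-1, -0.004, 0.221, -0.236, -1.17, 0, 0], [-1, -0.004, 0.221, -0.236, -1.17, 0, 0], [-1, -0.004, 0.221, -0.236, -1.17, 0, 0], [-1, -0.004, 0.221, -0.236, -1.17, 0, 0], [-1, -0.004, 0.221, -0.236, -1.17, 0, 0], [-1, -0.004, 0.221, -0.236, -1.17, 0, 0], [-1, -0.004, 0.221, -0.236, -1.17, 0, 0], [-1, -0.004, 0.221, -0.236, -1.17, 0, 0]]])

```text
clock: 2.15
tcp_pos: [0.5599, 0.2094, 0.4499]
orientation: [[-0.001, 0.137, 0.991], [0.001, 0.991, -0.137], [-1.0, 0.001, -0.001]]
ft_force: [0.4, -0.2, -0.9]
gripper_width: 0.0853
```

```bash
python3 -c "
from h import *
snap('wrist','w1')
plan([.56,.21,.45],1.436)"
```

```text
clk 2.2 cur [0.5598 0.2091 0.4502] a 1.433 q [ 0.26  0.19  1.17  0.    1.79 -1.17] w 0.0852 F [-0.3 -0.2  0. ]
MOVE [0.0002, 0.0009, 0.0001] [-0.003, -0.0, -0.001] rows>= 0.0
```

View pics/w1.png

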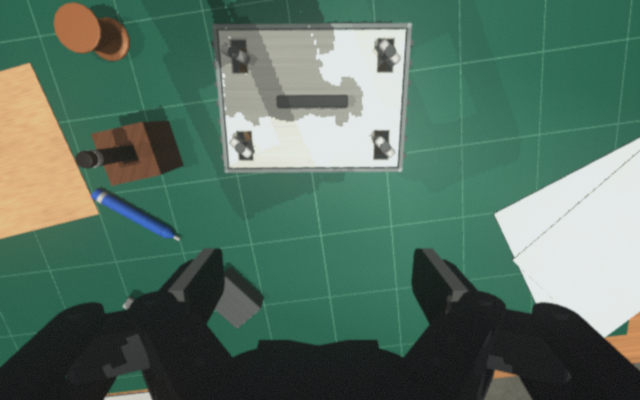

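The wrist view shows the whole box: rim corners near (217,25), (411,25), (401,171) and (226,171). The wings are at about (240,55), (387,53), (243,146) and (384,145).

```bash
python3 -c "
from h import *
print(crop('w1',210,15,420,180,3.8))"
```

```text
pics/w1_c210_15.png
```

View pics/w1_c210_15.png

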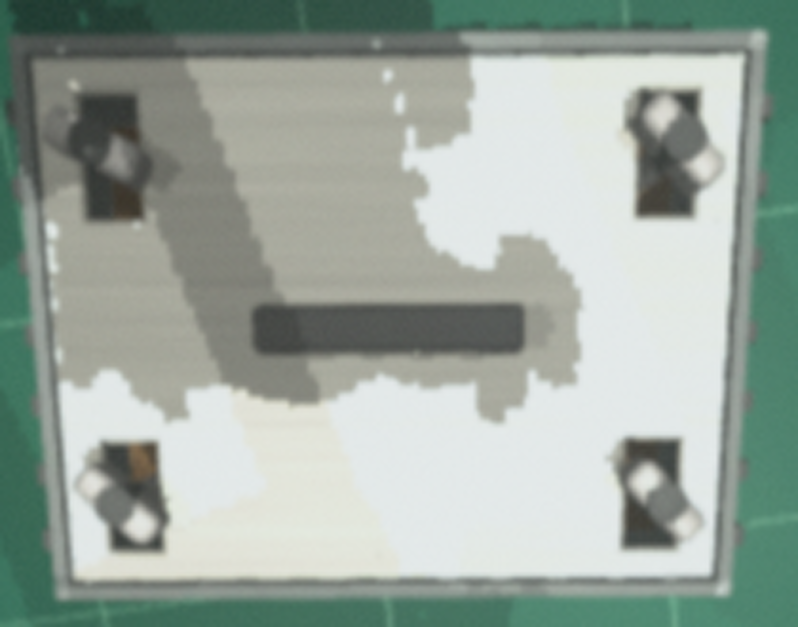

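```bash
python3 - <<'E'
from h import *
p,d,cm=load('w1')
f=lambda pts,z:np.array([ray_z(cm,u/3.8+210,v/3.8+15,z)[:2] for u,v in pts])
P=f([(728,595),(57,597),(12,38),(767,35)],.064) # backleft, backright, frontright, frontleft
c=P.mean(0);y=(P[0]-P[1])+(P[3]-P[2]);x=(P[0]-P[3])+(P[1]-P[2])
print(c,[np.linalg.norm(P[i]-P[(i+1)%4]) for i in range(4)],np.arctan2(-y[0],y[1]),np.arctan2(x[1],x[0]))
yaw=(np.arctan2(-y[0],y[1])+np.arctan2(x[1],x[0]))/2
R=np.array([[np.cos(yaw),-np.sin(yaw)],[np.sin(yaw),np.cos(yaw)]])
for n,q in dict(s1=(-46,76),s2=(46,76),s3=(-46,-76),s4=(46,-76)).items():
    w=c+R@np.array(q)/1000; u=w2px(cm,[*w,.0865]); print(n,np.round(w,4),'crop',(u-[210,15])*3.8)
for n,e in dict(s1=[(655,105),(712,168)],s2=[(640,470),(690,525)],s4=[(90,482),(148,532)],s3=[(60,120),(150,170)]).items():
    w=f(e,.0865);dd=w[1]-w[0];print(n,'mid',w.mean(0),'len',np.linalg.norm(dd),'ang',np.arctan2(dd[1],dd[0]),'rel',np.arctan2(dd[1],dd[0])-yaw)
h=f([(252,328),(523,328)],.098); print('handle',h.mean(0),np.linalg.norm(h[1]-h[0]),np.arctan2(-(h[1]-h[0])[0],(h[1]-h[0])[1]))
E
```

```text
[0.48313645 0.21425075] [np.float64(0.2005820761927278), np.float64(0.1504719131629735), np.float64(0.20054146006874113), np.float64(0.1506585428011468)] -0.13380516786992178 -0.13544841585344203
s1 [0.4478 0.2957] crop [687.88715324 140.12112361]
s2 [0.5389 0.2834] crop [668.03992656 504.88424448]
s3 [0.4274 0.1451] crop [ 89.5062065  141.65276489]
s4 [0.5185 0.1328] crop [114.0531279  506.33304651]
s1 mid [0.44681068 0.29474007] len 0.02125535979482435 ang 0.6707930796295896 rel 0.8054198714912715
s2 mid [0.53685251 0.28276177] len 0.020849424431120995 ang 0.6350155667096337 rel 0.7696423585713156
s4 mid [0.51892645 0.13410803] len 0.020296183833277155 ang 0.69732906167861 rel 0.8319558535402919
s3 mid [0.42869437 0.14890329] len 0.02498926710474167 ang 0.946820587393665 rel 1.081447379255347
handle [0.48286591 0.21383527] 0.06907986174862628 -0.1371003669920394
```

```bash
python3 -c "
from h import *
p=cv2.imread('pics/w1.png')[30:80,212:262].astype(float)
p=np.clip(p*1.6,0,255).astype(np.uint8)
cv2.imwrite('pics/w1s3.png',cv2.resize(p,None,fx=11,fy=11,interpolation=cv2.INTER_CUBIC))"
```

```text
(no output)
```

View pics/w1s3.png

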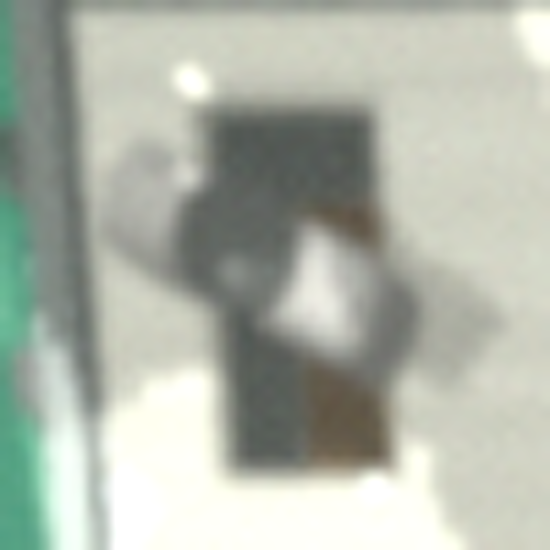

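```bash
python3 -c "
from h import *
plan([.4478,.2957,.30],-.90)"
```

```text
clk 2.2 cur [0.5598 0.2091 0.4502] a 1.433 q [ 0.26  0.19  1.17  0.    1.79 -1.17] w 0.0852 F [-0.3 -0.2  0. ]
MOVE [0.1503, 0.0703, -0.1228] [2.333, -0.001, -0.0] rows>= 15.6
```

carry_out(increments=[[[0.2, 0.075, 0.07, -0.123, 1.5, 0, 0], [0.2, 0.075, 0.07, -0.123, 1.5, 0, 0], [0.2, 0.075, 0.07, -0.123, 1.5, 0, 0], [0.2, 0.075, 0.07, -0.123, 1.5, 0, 0], [0.2, 0.15, 0.07, -0.123, 1.5, 0, 0], [0.2, 0.15, 0.07, -0.123, 1.5, 0, 0], [0.2, 0.15, 0.07, -0.123, 1.5, 0, 0], [0.2, 0.15, 0.07, -0.123, 2, 0, 0], [0.2, 0.15, 0.07, -0.123, 2, 0, 0], [0.2, 0.15, 0.07, -0.123, 2, 0, 0]]])

```text
clock: 3.2
tcp_pos: [0.4476, 0.2946, 0.3007]
orientation: [[0.001, 0.997, -0.072], [0.001, -0.072, -0.997], [-1.0, 0.001, -0.001]]
ft_force: [-0.3, 0.2, 0.4]
gripper_width: 0.0339
```

```bash
python3 -c "
from h import *
plan([.4478,.2957,.30],-.90)"
```

```text
clk 3.2 cur [0.4476 0.2946 0.3007] a -0.072 q [0.48 0.1  1.57 0.   1.48 0.55] w 0.0339 F [-0.3  0.2  0.4]
MOVE [0.0007, 0.0002, -0.0011] [0.828, -0.002, -0.0] rows>= 5.5
```

carry_out(increments=[[[0.2, 0.001, 0, -0.001, 0.83, 0, 0], [0.2, 0.001, 0, -0.001, 0.83, 0, 0], [0.2, 0.001, 0, -0.001, 0.83, 0, 0], [0.2, 0.001, 0, -0.001, 0.83, 0, 0], [0.2, 0.001, 0, -0.001, 0.83, 0, 0], [0.2, 0.001, 0, -0.001, 0.83, 0, 0], [0.2, 0.001, 0, -0.001, 0.83, 0, 0], [0.2, 0.001, 0, -0.001, 0.83, 0, 0]]])

```text
clock: 4.0
tcp_pos: [0.4476, 0.295, 0.3]
orientation: [[0.001, 0.62, -0.785], [0.002, -0.785, -0.62], [-1.0, -0.0, -0.002]]
ft_force: [-0.6, -0.2, -0.1]
gripper_width: 0.034
```

```bash
python3 -c "
from h import *
plan([.4478,.2957,.243],-.90)
p,d,cm=snap('wrist','w2')"
```

```text
clk 4.0 cur [0.4476 0.295  0.3   ] a -0.902 q [0.48 0.1  1.57 0.   1.47 1.38] w 0.034 F [-0.6 -0.2 -0.1]
MOVE [0.057, -0.0004, -0.0005] [-0.002, -0.002, 0.0] rows>= 1.1
```

View pics/w2.png

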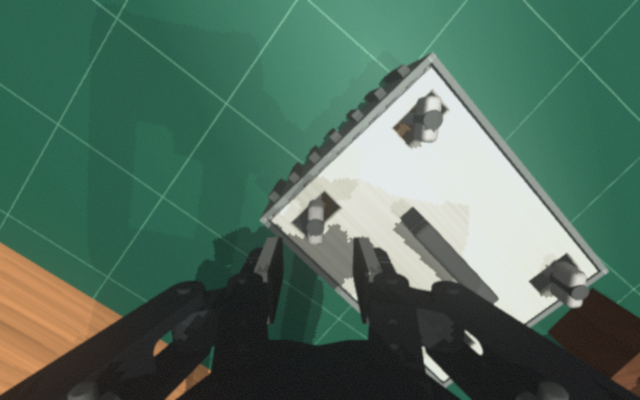

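The wing of screw1 at (316,220) is upright in the image and midway between the fingers, so I go down, grip and turn.

carry_out(increments=[[[0.2, 0.03, 0, 0, 0, 0, 0], [0.2, 0.057, 0, 0, 0, 0, 0], [0.2, 0.057, 0, 0, 0, 0, 0], [0.2, 0.057, 0, 0, 0, 0, 0], [1, 0.057, 0, 0, 0, 0, 0], [1, 0.057, 0, 0, 0, 0, 0], [1, 0.057, 0, 0, 0, 0, 0], [1, 0.057, 0, 0, 0, 0, 0]]])

```text
clock: 4.85
tcp_pos: [0.4476, 0.2963, 0.2453]
orientation: [[0.003, 0.62, -0.784], [0.006, -0.784, -0.62], [-1.0, -0.003, -0.006]]
ft_force: [-4.1, 2.7, 4.0]
gripper_width: 0.0085
```

carry_out(increments=[[[1, -0.001, 0, 0, -0.13, 0, 0], [1, -0.001, 0, 0, -0.26, 0, 0], [1, -0.001, 0, 0, -0.39, 0, 0], [1, -0.001, 0, 0, -0.52, 0, 0], [1, -0.001, 0, 0, -0.65, 0, 0], [1, -0.001, 0, 0, -0.78, 0, 0], [1, -0.001, 0, 0, -0.91, 0, 0], [1, -0.001, 0, 0, -1.04, 0, 0], [1, -0.001, 0, 0, -1.17, 0, 0], [1, -0.001, 0, 0, -1.2, 0, 0]]])

```text
clock: 5.85
tcp_pos: [0.4462, 0.2969, 0.2453]
orientation: [[-0.002, 0.955, 0.297], [0.007, 0.297, -0.955], [-1.0, -0.0, -0.007]]
ft_force: [-4.3, 3.4, -4.1]
gripper_width: 0.0081
```

```bash
python3 -c "
from h import *
plan([.4478,.2957,.245],1.436);print(manip.get_obs()['torque'])"
```

```text
clk 5.85 cur [0.4462 0.2969 0.2453] a 0.302 q [0.48 0.14 1.63 0.01 1.36 0.18] w 0.0081 F [-4.3  3.4 -4.1]
MOVE [0.0003, 0.0011, 0.0016] [-1.134, -0.006, -0.004] rows>= 7.6
[ 0.53093537  0.75152242 -0.09312404]
```

carry_out(increments=[[[1, 0, 0.0005, 0.001, -0.13, 0, 0], [1, 0, 0.0005, 0.001, -0.26, 0, 0], [1, 0, 0.0005, 0.001, -0.39, 0, 0], [1, 0, 0.0005, 0.001, -0.52, 0, 0], [1, 0, 0.0005, 0.001, -0.65, 0, 0], [1, 0, 0.0005, 0.001, -0.78, 0, 0], [1, 0, 0.0005, 0.001, -0.91, 0, 0], [1, 0, 0.0005, 0.001, -1.04, 0, 0], [1, 0, 0.0005, 0.001, -1.17, 0, 0], [1, 0, 0.0005, 0.001, -1.2, 0, 0]]])

```text
clock: 6.85
tcp_pos: [0.4457, 0.2956, 0.2453]
orientation: [[-0.008, 0.068, 0.998], [0.005, 0.998, -0.068], [-1.0, 0.004, -0.008]]
ft_force: [-6.2, -1.5, 1.6]
gripper_width: 0.0085
```

```bash
python3 -c "
from h import *
plan([.4478,.2957,.30],1.436);print(manip.get_obs()['torque'])"
```

```text
clk 6.85 cur [0.4457 0.2956 0.2453] a 1.502 q [ 0.48  0.14  1.63  0.01  1.37 -1.03] w 0.0085 F [-6.2 -1.5  1.6]
MOVE [-0.0547, 0.0005, 0.0017] [0.066, -0.008, -0.004] rows>= 1.1
[-0.3114701   1.05635212 -0.97488863]
```

The wrist moment of −0.97 N m shows that screw1 is on its stop. Now I release it and rise.

carry_out(increments=[[[0.2, 0, 0, 0, 0.06, 0, 0], [0.2, 0, 0, 0, 0.06, 0, 0], [0.2, 0, 0, 0, 0.06, 0, 0], [0.2, -0.055, 0, 0, 0.06, 0, 0], [0.2, -0.055, 0, 0, 0.06, 0, 0], [0.2, -0.055, 0, 0, 0.06, 0, 0], [0.2, -0.055, 0, 0, 0.06, 0, 0]]])

```text
clock: 7.55
tcp_pos: [0.4461, 0.2953, 0.3001]
orientation: [[-0.007, 0.128, 0.992], [0.004, 0.992, -0.127], [-1.0, 0.003, -0.008]]
ft_force: [0.5, 0.2, -0.5]
gripper_width: 0.0342
```

```bash
python3 -c "
from h import *
snap('wrist','w3');snap('top','t3');crop('t3',150,210,290,315,5.5)
plan([.5385,.283,.30],-.936)"
```

```text
clk 7.65 cur [0.4458 0.2952 0.2989] a 1.443 q [ 0.48  0.1   1.57  0.01  1.48 -0.97] w 0.0343 F [ 0.3  0.8 -0.5]
MOVE [-0.0021, -0.0002, 0.0935] [2.379, -0.007, 0.011] rows>= 15.9
```

View pics/w3.png

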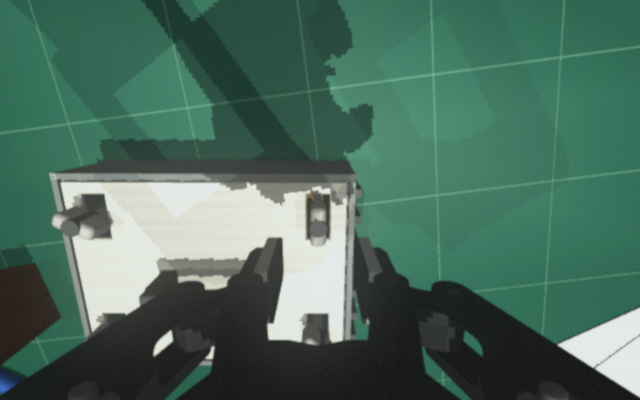

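Screw1's wing at (318,218) now lies along its slot. Next is screw2.

carry_out(increments=[[[0.2, -0.002, 0, 0.093, 1.49, 0, 0], [0.2, -0.002, 0, 0.093, 1.49, 0, 0], [0.2, -0.002, 0, 0.093, 1.49, 0, 0], [0.2, -0.002, 0, 0.093, 1.49, 0, 0], [0.2, -0.002, 0, 0.093, 1.49, 0, 0], [0.2, -0.002, 0, 0.093, 1.49, 0, 0], [0.2, -0.002, 0, 0.093, 1.49, 0, 0], [0.2, -0.002, 0, 0.093, 1.49, 0, 0], [0.2, -0.002, 0, 0.093, 1.49, 0, 0], [0.2, -0.002, 0, 0.093, 1.49, 0, 0]]])

```text
clock: 8.65
tcp_pos: [0.5378, 0.2832, 0.2981]
orientation: [[-0.013, 0.999, -0.053], [0.002, -0.053, -0.999], [-1.0, -0.013, -0.001]]
ft_force: [-0.2, 0.1, 0.9]
gripper_width: 0.0345
```

```bash
python3 -c "
from h import *
plan([.5385,.283,.30],-.936)"
```

```text
clk 8.65 cur [0.5378 0.2832 0.2981] a -0.053 q [0.39 0.26 1.38 0.01 1.51 0.44] w 0.0345 F [-0.2  0.1  0.9]
MOVE [-0.0019, 0.0007, 0.0001] [0.883, 0.004, 0.012] rows>= 5.9
```

carry_out(increments=[[[0.2, -0.002, 0.001, 0, 0.883, 0.004, 0.012], [0.2, -0.002, 0.001, 0, 0.883, 0.004, 0.012], [0.2, -0.002, 0.001, 0, 0.883, 0.004, 0.012], [0.2, -0.002, 0.001, 0, 0.883, 0.004, 0.012], [0.2, -0.002, 0.001, 0, 0.883, 0.004, 0.012], [0.2, -0.002, 0.001, 0, 0.883, 0.004, 0.012], [0.2, -0.002, 0.001, 0, 0.883, 0.004, 0.012], [0.2, -0.002, 0.001, 0, 0.883, 0.004, 0.012]]])

```text
clock: 9.45
tcp_pos: [0.5387, 0.283, 0.2989]
orientation: [[-0.002, 0.595, -0.803], [-0.001, -0.803, -0.595], [-1.0, -0.001, 0.002]]
ft_force: [-0.7, 0.0, 0.5]
gripper_width: 0.034
```

```bash
python3 -c "
from h import *
plan([.5385,.283,.245],-.936)
p,d,cm=snap('wrist','w4')"
```

```text
clk 9.45 cur [0.5387 0.283  0.2989] a -0.933 q [0.39 0.26 1.38 0.   1.5  1.32] w 0.034 F [-0.7  0.   0.5]
MOVE [0.0539, -0.0, 0.0] [0.003, 0.002, 0.001] rows>= 1.1
```

View pics/w4.png

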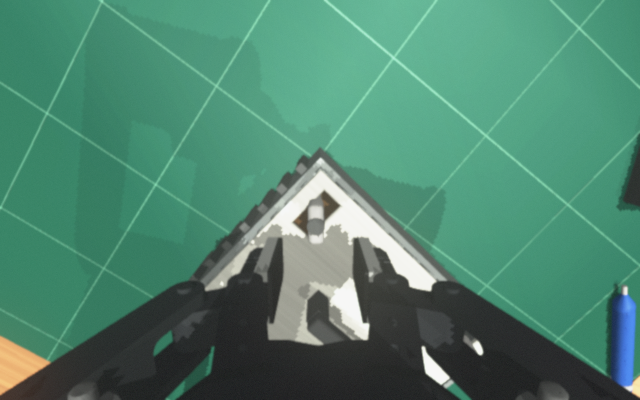

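Screw2's wing at (316,217) is upright and centred, so I go down and grip it.

carry_out(increments=[[[0.2, 0.03, 0, 0, 0, 0, 0], [0.2, 0.054, 0, 0, 0, 0, 0], [0.2, 0.054, 0, 0, 0, 0, 0], [0.2, 0.054, 0, 0, 0, 0, 0], [1, 0.054, 0, 0, 0, 0, 0], [1, 0.054, 0, 0, 0, 0, 0], [1, 0.054, 0, 0, 0, 0, 0], [1, 0.054, 0, 0, 0, 0, 0]]])

```text
clock: 10.3
tcp_pos: [0.5386, 0.2842, 0.2475]
orientation: [[0.0, 0.596, -0.803], [0.003, -0.803, -0.596], [-1.0, -0.002, -0.002]]
ft_force: [-2.7, 4.7, 5.4]
gripper_width: 0.0085
```

carry_out(increments=[[[1, 0, 0, 0, -0.13, 0, 0], [1, 0, 0, 0, -0.26, 0, 0], [1, 0, 0, 0, -0.39, 0, 0], [1, 0, 0, 0, -0.52, 0, 0], [1, 0, 0, 0, -0.65, 0, 0], [1, 0, 0, 0, -0.78, 0, 0], [1, 0, 0, 0, -0.91, 0, 0], [1, 0, 0, 0, -1.04, 0, 0], [1, 0, 0, 0, -1.17, 0, 0], [1, 0, 0, 0, -1.2, 0, 0]]])

```text
clock: 11.3
tcp_pos: [0.5377, 0.2846, 0.2475]
orientation: [[-0.002, 0.964, 0.268], [0.004, 0.268, -0.964], [-1.0, -0.001, -0.004]]
ft_force: [-4.2, 2.5, 1.9]
gripper_width: 0.0082
```

```bash
python3 -c "
from h import *
plan([.5385,.283,.245],1.436);print(manip.get_obs()['torque'])"
```

```text
clk 11.3 cur [0.5377 0.2846 0.2475] a 0.271 q [0.39 0.29 1.45 0.   1.4  0.12] w 0.0082 F [-4.2  2.5  1.9]
MOVE [0.0025, 0.0003, 0.0018] [-1.165, -0.004, -0.001] rows>= 7.8
[ 0.37171956  0.69202364 -0.08970192]
```

carry_out(increments=[[[1, 0, 0.0005, 0.001, -0.13, 0, 0], [1, 0, 0.0005, 0.001, -0.26, 0, 0], [1, 0, 0.0005, 0.001, -0.39, 0, 0], [1, 0, 0.0005, 0.001, -0.52, 0, 0], [1, 0, 0.0005, 0.001, -0.65, 0, 0], [1, 0, 0.0005, 0.001, -0.78, 0, 0], [1, 0, 0.0005, 0.001, -0.91, 0, 0], [1, 0, 0.0005, 0.001, -1.04, 0, 0], [1, 0, 0.0005, 0.001, -1.17, 0, 0], [1, 0, 0.0005, 0.001, -1.23, 0, 0]]])

```text
clock: 12.3
tcp_pos: [0.5374, 0.2837, 0.2475]
orientation: [[-0.006, 0.068, 0.998], [0.003, 0.998, -0.068], [-1.0, 0.002, -0.006]]
ft_force: [-5.4, 0.2, 1.3]
gripper_width: 0.0082
```

```bash
python3 -c "
from h import *
plan([.5385,.283,.245],1.436);print(manip.get_obs()['torque'])"
```

```text
clk 12.3 cur [0.5374 0.2837 0.2475] a 1.503 q [ 0.39  0.29  1.45  0.01  1.41 -1.11] w 0.0082 F [-5.4  0.2  1.3]
MOVE [0.0025, -0.0006, 0.0011] [0.067, -0.007, -0.002] rows>= 0.4
[ 0.14885588  0.85981853 -1.00099017]
```

carry_out(increments=[[[0.2, 0, 0, 0, 0.06, 0, 0], [0.2, 0, 0, 0, 0.06, 0, 0], [0.2, 0, 0, 0, 0.06, 0, 0], [0.2, -0.055, 0, 0, 0.06, 0, 0], [0.2, -0.055, 0, 0, 0.06, 0, 0], [0.2, -0.055, 0, 0, 0.06, 0, 0], [0.2, -0.055, 0, 0, 0.06, 0, 0]]])

```text
clock: 13.0
tcp_pos: [0.5377, 0.2834, 0.3022]
orientation: [[-0.006, 0.127, 0.992], [0.003, 0.992, -0.127], [-1.0, 0.002, -0.007]]
ft_force: [-0.6, -0.3, 0.6]
gripper_width: 0.0344
```

```bash
python3 -c "
from h import *
snap('wrist','w5')
plan([.518,.1325,.30],-.874)"
```

```text
clk 13.05 cur [0.5375 0.2833 0.3012] a 1.443 q [ 0.39  0.26  1.38  0.    1.51 -1.05] w 0.0341 F [ 0.   0.5 -0.4]
MOVE [0.0011, -0.1521, -0.0001] [2.317, -0.005, 0.009] rows>= 15.4
```

View pics/w5.png

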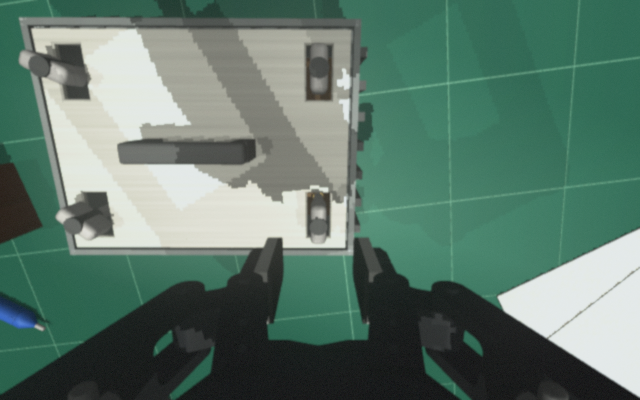

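Screw1 at (319,70) and screw2 at (318,215) are both aligned with their slots. Next is screw4.

carry_out(increments=[[[0.2, 0.001, -0.152, 0, 1.49, 0, 0], [0.2, 0.001, -0.152, 0, 1.49, 0, 0], [0.2, 0.001, -0.152, 0, 1.49, 0, 0], [0.2, 0.001, -0.152, 0, 1.49, 0, 0], [0.2, 0.001, -0.152, 0, 1.49, 0, 0], [0.2, 0.001, -0.152, 0, 1.49, 0, 0], [0.2, 0.001, -0.152, 0, 1.49, 0, 0], [0.2, 0.001, -0.152, 0, 1.49, 0, 0], [0.2, 0.001, -0.152, 0, 1.49, 0, 0], [0.2, 0.001, -0.152, 0, 1.49, 0, 0]]])

```text
clock: 14.05
tcp_pos: [0.5177, 0.1325, 0.2982]
orientation: [[-0.011, 0.999, -0.053], [0.001, -0.053, -0.999], [-1.0, -0.011, -0.001]]
ft_force: [0.1, 0.2, 0.6]
gripper_width: 0.0339
```

```bash
python3 -c "
from h import *
plan([.518,.1325,.30],-.874)"
```

```text
clk 14.05 cur [0.5177 0.1325 0.2982] a -0.053 q [0.14 0.1  1.57 0.   1.48 0.2 ] w 0.0339 F [0.1 0.2 0.6]
MOVE [-0.0018, 0.0002, -0.0001] [0.821, 0.004, 0.011] rows>= 5.5
```

carry_out(increments=[[[0.2, -0.002, 0, 0, 0.821, 0.004, 0.011], [0.2, -0.002, 0, 0, 0.821, 0.004, 0.011], [0.2, -0.002, 0, 0, 0.821, 0.004, 0.011], [0.2, -0.002, 0, 0, 0.821, 0.004, 0.011], [0.2, -0.002, 0, 0, 0.821, 0.004, 0.011], [0.2, -0.002, 0, 0, 0.821, 0.004, 0.011], [0.2, -0.002, 0, 0, 0.821, 0.004, 0.011], [0.2, -0.002, 0, 0, 0.821, 0.004, 0.011]]])

```text
clock: 14.85
tcp_pos: [0.5175, 0.1324, 0.299]
orientation: [[-0.002, 0.643, -0.766], [-0.0, -0.766, -0.643], [-1.0, -0.001, 0.002]]
ft_force: [0.3, -0.4, 0.1]
gripper_width: 0.0339
```

```bash
python3 -c "
from h import *
plan([.518,.1325,.245],-.874)
p,d,cm=snap('wrist','w6')"
```

```text
clk 14.85 cur [0.5175 0.1324 0.299 ] a -0.872 q [0.14 0.1  1.57 0.   1.48 1.02] w 0.0339 F [ 0.3 -0.4  0.1]
MOVE [0.054, 0.0003, -0.0005] [0.002, 0.002, 0.001] rows>= 1.1
```

View pics/w6.png

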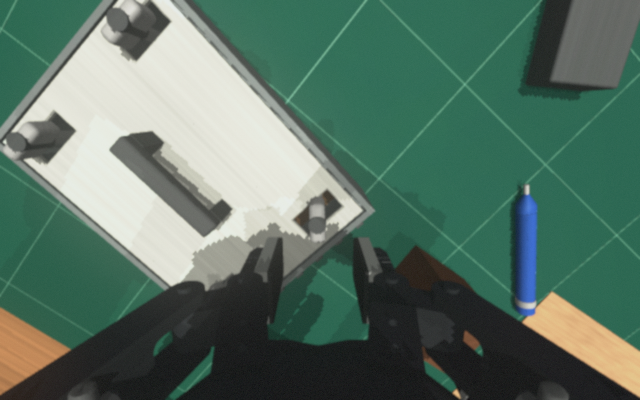

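Screw4's wing at (316,217) is upright and centred. I grip it and turn.

carry_out(increments=[[[0.2, 0.03, 0, 0, 0, 0, 0], [0.2, 0.054, 0, 0, 0, 0, 0], [0.2, 0.054, 0, 0, 0, 0, 0], [0.2, 0.054, 0, 0, 0, 0, 0], [1, 0.054, 0, 0, 0, 0, 0], [1, 0.054, 0, 0, 0, 0, 0], [1, 0.054, 0, 0, 0, 0, 0], [1, 0.054, 0, 0, 0, 0, 0]]])

```text
clock: 15.7
tcp_pos: [0.5177, 0.1331, 0.2474]
orientation: [[0.001, 0.643, -0.766], [0.002, -0.766, -0.643], [-1.0, -0.001, -0.002]]
ft_force: [-3.2, 3.1, 7.2]
gripper_width: 0.0083
```

carry_out(increments=[[[1, 0, 0, 0, -0.13, 0, 0], [1, 0, 0, 0, -0.26, 0, 0], [1, 0, 0, 0, -0.39, 0, 0], [1, 0, 0, 0, -0.52, 0, 0], [1, 0, 0, 0, -0.65, 0, 0], [1, 0, 0, 0, -0.78, 0, 0], [1, 0, 0, 0, -0.91, 0, 0], [1, 0, 0, 0, -1.04, 0, 0], [1, 0, 0, 0, -1.17, 0, 0], [1, 0, 0, 0, -1.2, 0, 0]]])

```text
clock: 16.7
tcp_pos: [0.5175, 0.1332, 0.2474]
orientation: [[0.0, 0.946, 0.325], [0.002, 0.325, -0.946], [-1.0, 0.001, -0.002]]
ft_force: [-1.1, 1.9, -0.0]
gripper_width: 0.008
```

```bash
python3 -c "
from h import *
plan([.518,.1325,.245],1.436);print(manip.get_obs()['torque'])"
```

```text
clk 16.7 cur [0.5175 0.1332 0.2474] a 0.331 q [ 0.15  0.14  1.63  0.    1.37 -0.19] w 0.008 F [-1.1  1.9 -0. ]
MOVE [0.0024, 0.0002, 0.0008] [-1.105, -0.001, -0.002] rows>= 7.4
[0.22041603 0.21602289 0.01891933]
```

carry_out(increments=[[[1, 0, 0, 0.001, -0.13, 0, 0], [1, 0, 0, 0.001, -0.26, 0, 0], [1, 0, 0, 0.001, -0.39, 0, 0], [1, 0, 0, 0.001, -0.52, 0, 0], [1, 0, 0, 0.001, -0.65, 0, 0], [1, 0, 0, 0.001, -0.78, 0, 0], [1, 0, 0, 0.001, -0.91, 0, 0], [1, 0, 0, 0.001, -1.04, 0, 0], [1, 0, 0, 0.001, -1.14, 0, 0], [1, 0, 0, 0.001, -1.17, 0, 0]]])

```text
clock: 17.7
tcp_pos: [0.5175, 0.1327, 0.2474]
orientation: [[-0.001, 0.07, 0.998], [0.004, 0.998, -0.07], [-1.0, 0.004, -0.001]]
ft_force: [-1.9, 2.9, -0.1]
gripper_width: 0.0083
```

```bash
python3 -c "
from h import *
plan([.518,.1325,.245],1.436);print(manip.get_obs()['torque'])"
```

```text
clk 17.7 cur [0.5175 0.1327 0.2474] a 1.501 q [ 0.14  0.14  1.63  0.    1.37 -1.36] w 0.0083 F [-1.9  2.9 -0.1]
MOVE [0.0024, -0.0002, 0.0005] [0.065, -0.001, -0.004] rows>= 0.4
[ 0.48844163  0.36654979 -1.00608697]
```

carry_out(increments=[[[0.2, 0, 0, 0, 0.06, 0, 0], [0.2, 0, 0, 0, 0.06, 0, 0], [0.2, 0, 0, 0, 0.06, 0, 0], [0.2, -0.055, 0, 0, 0.06, 0, 0], [0.2, -0.055, 0, 0, 0.06, 0, 0], [0.2, -0.055, 0, 0, 0.06, 0, 0], [0.2, -0.055, 0, 0, 0.06, 0, 0]]])

```text
clock: 18.4
tcp_pos: [0.5175, 0.1324, 0.302]
orientation: [[-0.001, 0.129, 0.992], [0.004, 0.992, -0.129], [-1.0, 0.004, -0.001]]
ft_force: [-0.5, 0.1, -0.6]
gripper_width: 0.0342
```

```bash
python3 -c "
from h import *
snap('wrist','w7')
plan([.427,.1445,.30],-.61)"
```

```text
clk 18.45 cur [0.5173 0.1324 0.3013] a 1.441 q [ 0.14  0.1   1.57  0.    1.48 -1.3 ] w 0.0344 F [-0.1  0.  -0.3]
MOVE [0.0015, 0.0004, -0.0911] [2.051, -0.005, 0.001] rows>= 13.7
```

View pics/w7.png

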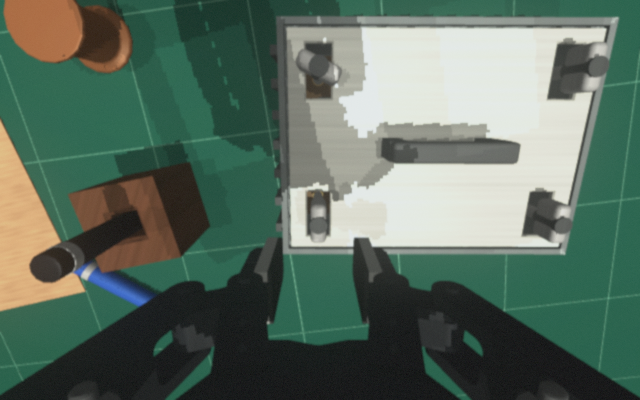

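Screw4 is done, with its wing at (319,215). Screw3's wing is at (320,65), so I enlarge it to read its angle.

```bash
python3 -c "
from h import *
print(crop('w7',280,30,360,110,8))"
```

```text
pics/w7_c280_30.png
```

View pics/w7_c280_30.png

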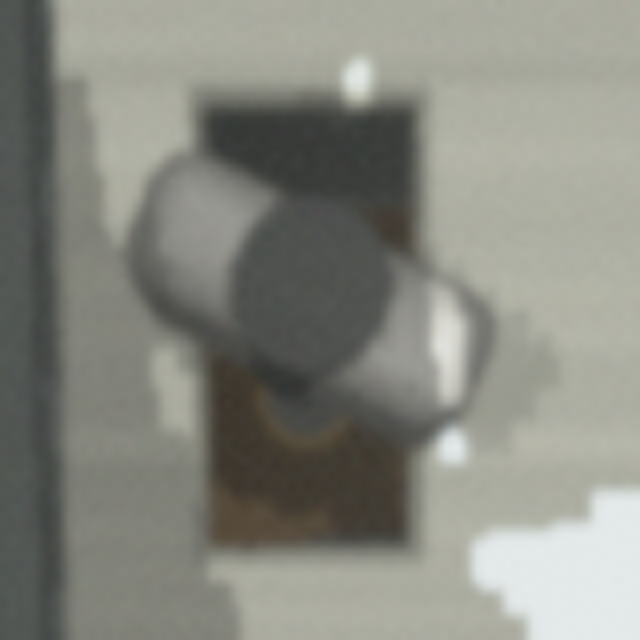

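```bash
python3 -c "
from h import *
p,d,cm=load('w7')
a,b=[ray_z(cm,u/8+280,v/8+30,.0865) for u,v in [(185,230),(425,345)]]
dd=b-a;print((a+b)/2,np.linalg.norm(dd),np.arctan2(dd[1],dd[0]))
print(ray_z(cm,312/8+280,285/8+30,.0865))
plan([.427,.1445,.30],np.arctan2(dd[1],dd[0])-np.pi/2)"
```

```text
[0.4271993  0.14421369 0.0865    ] 0.017757837799446934 1.0233193785712518
[0.42707756 0.14465924 0.0865    ]
clk 18.45 cur [0.5173 0.1324 0.3013] a 1.441 q [ 0.14  0.1   1.57  0.    1.48 -1.3 ] w 0.0344 F [-0.1  0.  -0.3]
MOVE [0.0015, 0.0004, -0.0911] [1.989, -0.005, 0.001] rows>= 13.3
```

carry_out(increments=[[[0.2, 0.002, 0, -0.091, 1.45, 0, 0], [0.2, 0.002, 0, -0.091, 1.45, 0, 0], [0.2, 0.002, 0, -0.091, 1.45, 0, 0], [0.2, 0.002, 0, -0.091, 1.45, 0, 0], [0.2, 0.002, 0, -0.091, 1.45, 0, 0], [0.2, 0.002, 0, -0.091, 1.45, 0, 0], [0.2, 0.002, 0, -0.091, 1.45, 0, 0], [0.2, 0.002, 0, -0.091, 1.45, 0, 0], [0.2, 0.002, 0, -0.091, 1.45, 0, 0], [0.2, 0.002, 0, -0.091, 1.45, 0, 0]]])

```text
clock: 19.45
tcp_pos: [0.4266, 0.144, 0.2978]
orientation: [[-0.006, 1.0, -0.013], [0.003, -0.013, -1.0], [-1.0, -0.006, -0.003]]
ft_force: [0.3, 0.9, -0.5]
gripper_width: 0.0343
```

```bash
python3 -c "
from h import *
plan([.427,.1445,.30],-.55)"
```

```text
clk 19.45 cur [0.4266 0.144  0.2978] a -0.013 q [ 0.2  -0.09  1.76  0.    1.47  0.21] w 0.0343 F [ 0.3  0.9 -0.5]
MOVE [-0.0022, 0.0004, -0.0005] [0.537, -0.001, 0.006] rows>= 3.6
```

carry_out(increments=[[[0.2, -0.002, 0, 0, 0.537, 0, 0.006], [0.2, -0.002, 0, 0, 0.537, 0, 0.006], [0.2, -0.002, 0, 0, 0.537, 0, 0.006], [0.2, -0.002, 0, 0, 0.537, 0, 0.006], [0.2, -0.002, 0, 0, 0.537, 0, 0.006], [0.2, -0.002, 0, 0, 0.537, 0, 0.006]]])

```text
clock: 20.05
tcp_pos: [0.4264, 0.1439, 0.2987]
orientation: [[-0.002, 0.853, -0.521], [0.001, -0.521, -0.853], [-1.0, -0.002, 0.0]]
ft_force: [0.0, 0.5, 1.1]
gripper_width: 0.0342
```

```bash
python3 -c "
from h import *
plan([.427,.1445,.245],-.55)
p,d,cm=snap('wrist','w8');crop('w8',240,160,400,280,5)"
```

```text
clk 20.05 cur [0.4264 0.1439 0.2987] a -0.548 q [ 0.2  -0.09  1.76  0.    1.47  0.75] w 0.0342 F [0.  0.5 1.1]
MOVE [0.0537, 0.0003, -0.0009] [0.002, 0.0, 0.002] rows>= 1.1
```

View pics/w8_c240_160.png

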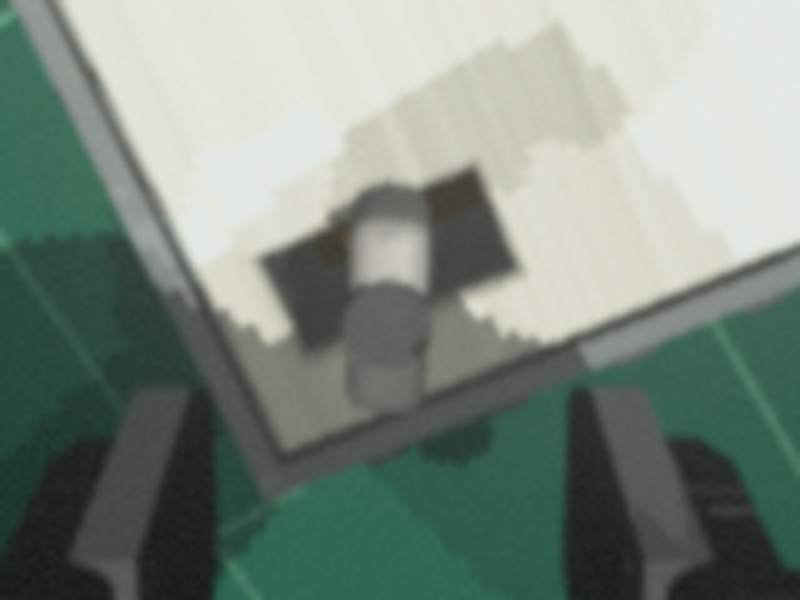

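Screw3's wing is upright in the image and centred between the fingers.

carry_out(increments=[[[0.2, 0.03, 0, 0, 0, 0, 0], [0.2, 0.054, 0, 0, 0, 0, 0], [0.2, 0.054, 0, 0, 0, 0, 0], [0.2, 0.054, 0, 0, 0, 0, 0], [1, 0.054, 0, 0, 0, 0, 0], [1, 0.054, 0, 0, 0, 0, 0], [1, 0.054, 0, 0, 0, 0, 0], [1, 0.054, 0, 0, 0, 0, 0]]])

```text
clock: 20.9
tcp_pos: [0.4263, 0.1445, 0.2469]
orientation: [[-0.001, 0.853, -0.521], [0.003, -0.521, -0.853], [-1.0, -0.002, -0.002]]
ft_force: [-4.6, 1.3, 5.4]
gripper_width: 0.0085
```

carry_out(increments=[[[1, 0, 0, 0, -0.13, 0, 0], [1, 0, 0, 0, -0.26, 0, 0], [1, 0, 0, 0, -0.39, 0, 0], [1, 0, 0, 0, -0.52, 0, 0], [1, 0, 0, 0, -0.65, 0, 0], [1, 0, 0, 0, -0.78, 0, 0], [1, 0, 0, 0, -0.91, 0, 0], [1, 0, 0, 0, -1.04, 0, 0], [1, 0, 0, 0, -1.17, 0, 0], [1, 0, 0, 0, -1.2, 0, 0]]])

```text
clock: 21.9
tcp_pos: [0.4266, 0.1445, 0.247]
orientation: [[0.001, 0.793, 0.609], [0.003, 0.609, -0.793], [-1.0, 0.002, -0.002]]
ft_force: [1.7, 0.4, -4.5]
gripper_width: 0.008
```

```bash
python3 -c "
from h import *
plan([.427,.1445,.245],1.436);print(manip.get_obs()['torque'])"
```

```text
clk 21.9 cur [0.4266 0.1445 0.247 ] a 0.655 q [ 0.2  -0.05  1.83  0.    1.36 -0.46] w 0.008 F [ 1.7  0.4 -4.5]
MOVE [0.002, 0.0003, 0.0003] [-0.781, -0.001, -0.003] rows>= 5.2
[ 0.08974627 -0.18335378 -0.04132661]
```

carry_out(increments=[[[1, 0, 0, 0, -0.13, 0, 0], [1, 0, 0, 0, -0.26, 0, 0], [1, 0, 0, 0, -0.39, 0, 0], [1, 0, 0, 0, -0.52, 0, 0], [1, 0, 0, 0, -0.65, 0, 0], [1, 0, 0, 0, -0.78, 0, 0], [1, 0, 0, 0, -0.84, 0, 0], [1, 0, 0, 0, -0.84, 0, 0]]])

```text
clock: 22.7
tcp_pos: [0.4267, 0.1446, 0.247]
orientation: [[0.002, 0.078, 0.997], [0.004, 0.997, -0.078], [-1.0, 0.004, 0.001]]
ft_force: [1.2, 2.3, -4.7]
gripper_width: 0.0083
```

```bash
python3 -c "
from h import *
plan([.427,.1445,.245],1.436);print(manip.get_obs()['torque'])"
```

```text
clk 22.7 cur [0.4267 0.1446 0.247 ] a 1.492 q [ 0.2  -0.05  1.83  0.    1.36 -1.29] w 0.0083 F [ 1.2  2.3 -4.7]
MOVE [0.002, -0.0001, 0.0003] [0.056, 0.001, -0.004] rows>= 0.4
[ 0.35500183 -0.12501909 -0.86576652]
```

carry_out(increments=[[[0.2, 0, 0, 0, 0.06, 0, 0], [0.2, 0, 0, 0, 0.06, 0, 0], [0.2, 0, 0, 0, 0.06, 0, 0], [0.2, -0.055, 0, 0, 0.06, 0, 0], [0.2, -0.08, 0, 0, 0.06, 0, 0], [-0.2, -0.1, 0, 0.05, 0.06, 0, 0], [-0.2, -0.1, 0, 0.08, 0.06, 0, 0], [-0.2, -0.1, 0, 0.1, 0.06, 0, 0], [-0.2, -0.1, 0, 0.1, 0.06, 0, 0], [-0.2, -0.1, 0, 0.1, 0.06, 0, 0]]])

```text
clock: 23.7
tcp_pos: [0.5261, 0.1363, 0.3469]
orientation: [[0.0, 0.138, 0.99], [0.004, 0.99, -0.138], [-1.0, 0.004, -0.0]]
ft_force: [-0.1, 0.1, -0.5]
gripper_width: 0.0515
```

```bash
python3 -c "
from h import *
snap('wrist','w9');snap('top','t9');crop('t9',150,160,490,315,2.3)
plan([.4831,.214,.30],-.135)"
```

```text
clk 23.8 cur [0.5254 0.1365 0.347 ] a 1.433 q [ 0.15  0.09  1.48  0.    1.57 -1.28] w 0.0513 F [ 0.   0.2 -0.7]
MOVE [0.0473, 0.0707, -0.0526] [1.568, -0.003, -0.003] rows>= 10.5
```

View pics/w9.png

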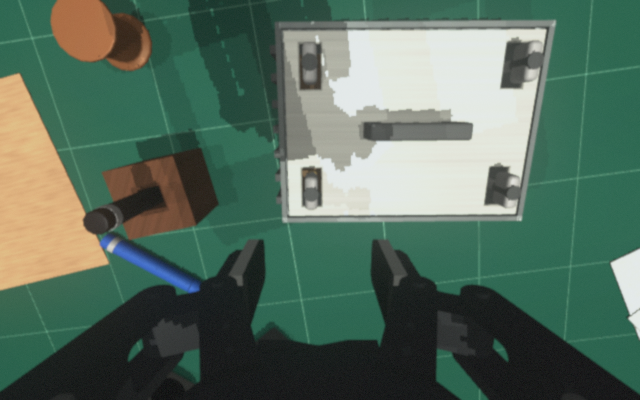

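View pics/t9.png

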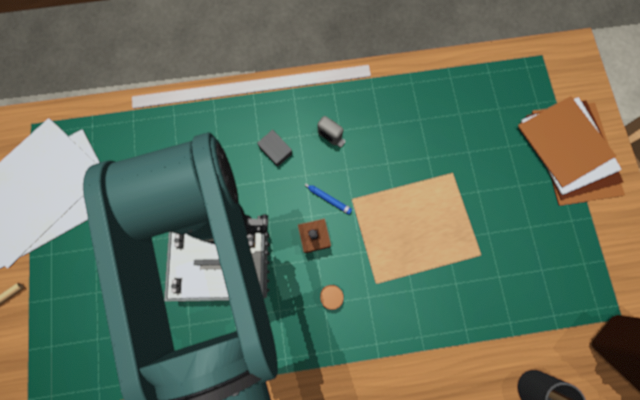

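All four wings lie along their slots: (310,66), (311,190), (521,62) and (503,188). The blue look-alike has toppled and lies at (328,199) in the top view. I never came near it. The handle comes next.

carry_out(increments=[[[-0.2, 0.047, 0.071, -0.053, 1.4, 0, 0], [-0.2, 0.047, 0.071, -0.053, 1.4, 0, 0], [-0.2, 0.047, 0.071, -0.053, 1.4, 0, 0], [-0.2, 0.047, 0.071, -0.053, 1.4, 0, 0], [-0.2, 0.047, 0.071, -0.053, 1.4, 0, 0], [-0.2, 0.047, 0.071, -0.053, 1.4, 0, 0], [-0.2, 0.047, 0.071, -0.053, 1.4, 0, 0], [-0.2, 0.047, 0.071, -0.053, 1.4, 0, 0], [-0.2, 0.047, 0.071, -0.053, 1.4, 0, 0], [-0.2, 0.047, 0.071, -0.053, 1.4, 0, 0]]])

```text
clock: 24.8
tcp_pos: [0.4816, 0.2144, 0.3006]
orientation: [[0.001, 1.0, 0.03], [0.004, 0.03, -1.0], [-1.0, 0.001, -0.004]]
ft_force: [1.1, 1.2, 0.6]
gripper_width: 0.0515
```

```bash
python3 -c "
from h import *
plan([.4828,.2138,.30],-.135);snap('wrist','w10')"
```

```text
clk 24.8 cur [0.4816 0.2144 0.3006] a 0.03 q [0.31 0.08 1.59 0.   1.47 0.28] w 0.0515 F [1.1 1.2 0.6]
MOVE [0.0006, 0.0012, 0.0006] [0.165, -0.004, -0.001] rows>= 1.1
```

View pics/w10.png

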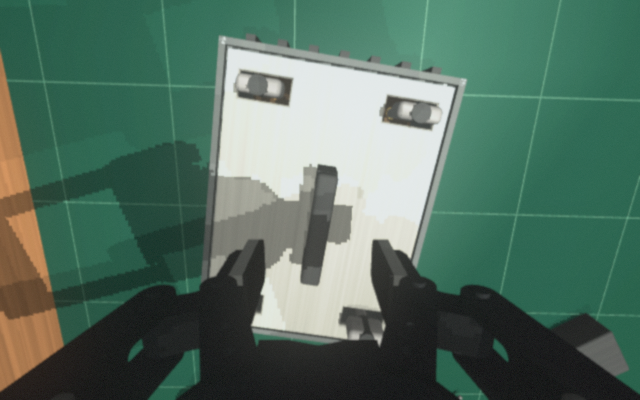

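carry_out(increments=[[[-0.2, 0, 0.001, 0, 0.165, 0, 0], [-0.2, 0, 0.001, 0, 0.165, 0, 0], [-0.2, 0.025, 0.001, 0, 0.165, 0, 0], [-0.2, 0.055, 0.001, 0, 0.165, 0, 0], [-0.2, 0.055, 0.001, 0, 0.165, 0, 0], [1, 0.055, 0.001, 0, 0.165, 0, 0], [1, 0.055, 0.001, 0, 0.165, 0, 0], [1, 0.055, 0.001, 0, 0.165, 0, 0], [1, 0.055, 0.001, 0, 0.165, 0, 0], [1, 0.055, 0.001, 0, 0.165, 0, 0]]])

```text
clock: 25.85
tcp_pos: [0.4832, 0.2149, 0.2478]
orientation: [[0.004, 0.991, -0.135], [0.005, -0.135, -0.991], [-1.0, 0.003, -0.006]]
ft_force: [-1.9, -0.7, 6.9]
gripper_width: 0.0106
```

```bash
python3 -c "
from h import *
plan([.4828,.2138,.26],-.135);snap('wrist','w11')"
```

```text
clk 25.85 cur [0.4832 0.2149 0.2478] a -0.135 q [0.31 0.12 1.65 0.   1.36 0.44] w 0.0106 F [-1.9 -0.7  6.9]
MOVE [-0.0122, -0.0002, 0.0011] [-0.0, -0.006, -0.003] rows>= 0.2
```

View pics/w11.png

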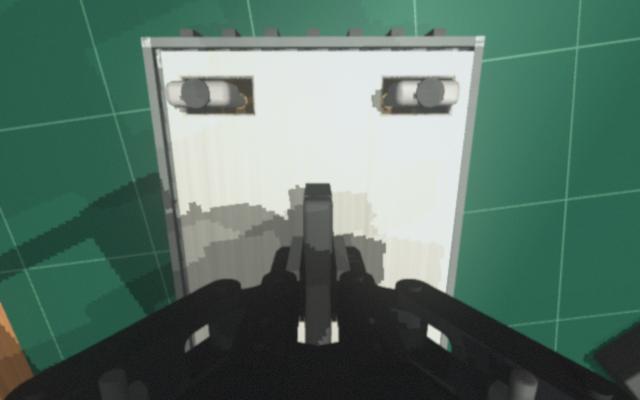

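The handle is gripped at (317,240), with the opening at 10.6 mm. I lift it gently.

carry_out(increments=[[[1, -0.004, 0, 0, 0, 0, 0], [1, -0.008, 0, 0, 0, 0, 0], [1, -0.012, 0, 0, 0, 0, 0], [1, -0.016, 0, 0, 0, 0, 0], [1, -0.02, 0, 0, 0, 0, 0], [1, -0.02, 0, 0, 0, 0, 0]]])

```text
clock: 26.5
tcp_pos: [0.4834, 0.2148, 0.2685]
orientation: [[0.005, 0.991, -0.135], [0.006, -0.135, -0.991], [-1.0, 0.005, -0.006]]
ft_force: [-0.7, 0.7, -3.6]
gripper_width: 0.0107
```

```bash
python3 -c "
from h import *
plan([.4828,.2138,.26],-.135);snap('wrist','w12')"
```

```text
clk 26.5 cur [0.4834 0.2148 0.2685] a -0.135 q [0.31 0.11 1.63 0.   1.4  0.44] w 0.0107 F [-0.7  0.7 -3.6]
MOVE [0.0085, -0.0005, 0.0012] [-0.0, -0.006, -0.005] rows>= 0.2
```

View pics/w12.png

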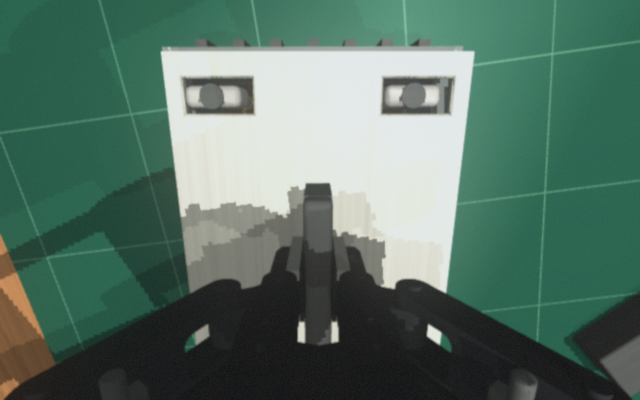

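The cover is off the box, hanging level and clear of the wings, and the force is about 3.6 N. I raise it and carry it over.

carry_out(increments=[[[1, -0.02, 0, 0, 0, 0, 0], [1, -0.045, 0, 0, 0, 0, 0], [1, -0.07, 0, 0, 0, 0, 0], [1, -0.095, 0, 0, 0, 0, 0], [1, -0.12, 0, 0, 0, 0, 0], [1, -0.135, 0, 0, 0, 0, 0], [1, -0.135, 0, 0, 0, 0, 0]]])

```text
clock: 27.25
tcp_pos: [0.4829, 0.2142, 0.4058]
orientation: [[0.01, 0.991, -0.135], [0.007, -0.135, -0.991], [-1.0, 0.009, -0.008]]
ft_force: [0.4, -0.6, -3.2]
gripper_width: 0.0108
```

```bash
python3 -c "
from h import *
plan([.4998,-.2375,.40],.107);p,d,cm=snap('wrist','w13');snap('scene','s13');snap('top','t13')"
```

```text
clk 27.25 cur [0.4829 0.2142 0.4058] a -0.135 q [0.31 0.03 1.42 0.   1.67 0.44] w 0.0108 F [ 0.4 -0.6 -3.2]
MOVE [0.0027, 0.0775, 0.4453] [-0.242, -0.007, -0.01] rows>= 9.0
```

View pics/w13.png

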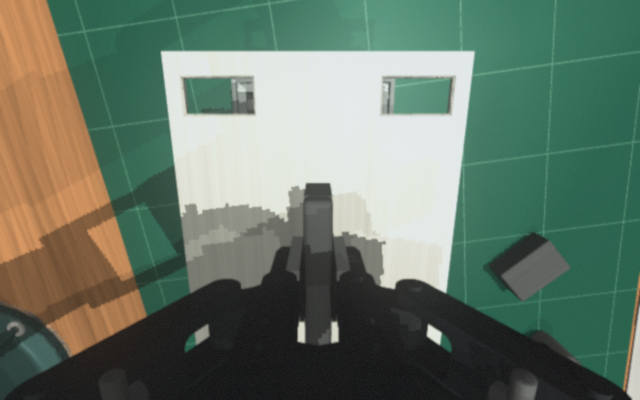

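View pics/s13.png

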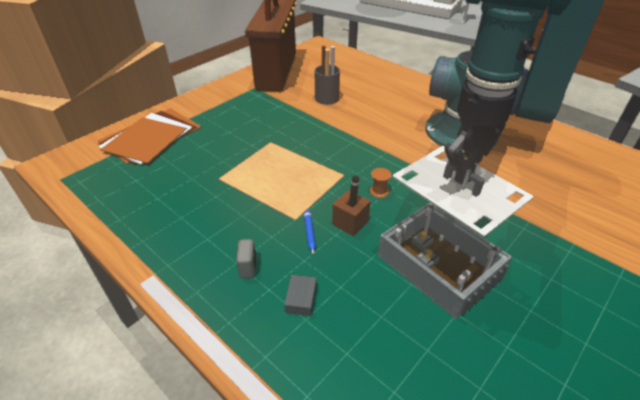

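```bash
python3 -c "
from h import *
p,d,cm=load('w13')
o=manip.get_obs();t=np.array(o['tcp_pos']);R=np.array(o['orientation'])
for u,v in [(162,51),(474,51),(255,114),(382,114)]:
    w=ray_z(cm,u,v,t[2]-.1838); print(np.round((R.T@(w-t))*1000,1))
"

```

```text
[184.2 -68.5 -94.1]
[184.3  74.2 -94.3]
[184.1 -27.6 -66.4]
[184.2  33.4 -66.4]
```

carry_out(increments=[[[1, 0, 0.005, 0.03, -0.02, 0, 0], [1, 0, 0.011, 0.06, -0.04, 0, 0], [1, 0, 0.017, 0.1, -0.06, 0, 0], [1, 0, 0.025, 0.14, -0.08, 0, 0], [1, 0, 0.031, 0.18, -0.1, 0, 0], [1, 0, 0.038, 0.22, -0.12, 0, 0], [1, 0, 0.045, 0.26, -0.14, 0, 0], [1, 0, 0.052, 0.3, -0.16, 0, 0], [1, 0, 0.059, 0.34, -0.18, 0, 0], [1, 0, 0.066, 0.38, -0.2, 0, 0]]])

```text
clock: 28.4
tcp_pos: [0.4962, -0.173, 0.3972]
orientation: [[-0.001, 0.998, 0.066], [0.006, 0.066, -0.998], [-1.0, -0.001, -0.006]]
ft_force: [0.5, 0.2, -3.9]
gripper_width: 0.0108
```

```bash
python3 -c "
from h import *
plan([.5008,-.2375,.25],.107)"

```

```text
clk 28.4 cur [ 0.4962 -0.173   0.3972] a 0.066 q [-0.44  0.04  1.44  0.01  1.67 -0.51] w 0.0108 F [ 0.5  0.2 -3.9]
MOVE [0.1468, 0.0005, 0.0656] [-0.041, -0.006, 0.001] rows>= 3.2
```

carry_out(increments=[[[1, 0, 0, 0.03, -0.02, 0, 0], [1, 0, 0, 0.06, -0.04, -0.003, 0], [1, 0.03, 0.0005, 0.0656, -0.041, -0.006, 0.001], [1, 0.06, 0.0005, 0.0656, -0.041, -0.006, 0.001], [1, 0.09, 0.0005, 0.0656, -0.041, -0.006, 0.001], [1, 0.12, 0.0005, 0.0656, -0.041, -0.006, 0.001], [1, 0.147, 0.0005, 0.0656, -0.041, -0.006, 0.001], [1, 0.147, 0.0005, 0.0656, -0.041, -0.006, 0.001]]])

```text
clock: 29.2
tcp_pos: [0.4984, -0.2361, 0.2425]
orientation: [[-0.013, 0.994, 0.106], [0.008, 0.106, -0.994], [-1.0, -0.012, -0.01]]
ft_force: [0.5, 0.7, -3.6]
gripper_width: 0.0108
```

```bash
python3 -c "
from h import *
plan([.5008,-.2375,.20],.107);snap('wrist','w14');snap('scene','s14')"

```

```text
clk 29.2 cur [ 0.4984 -0.2361  0.2425] a 0.107 q [-0.55  0.18  1.59  0.    1.38 -0.65] w 0.0108 F [ 0.5  0.7 -3.6]
MOVE [0.0424, 0.0027, 0.0021] [-0.0, -0.01, 0.012] rows>= 0.9
```

View pics/w14.png

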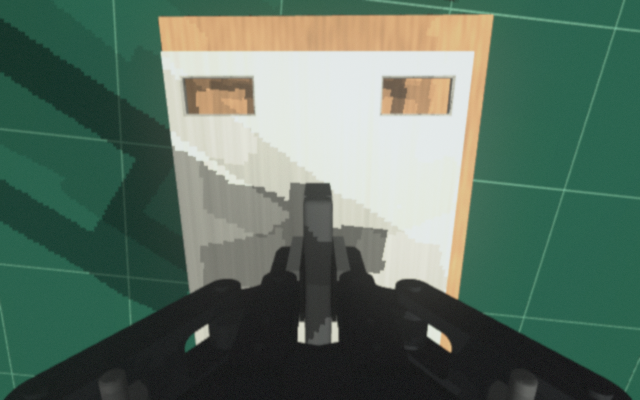

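View pics/s14.png

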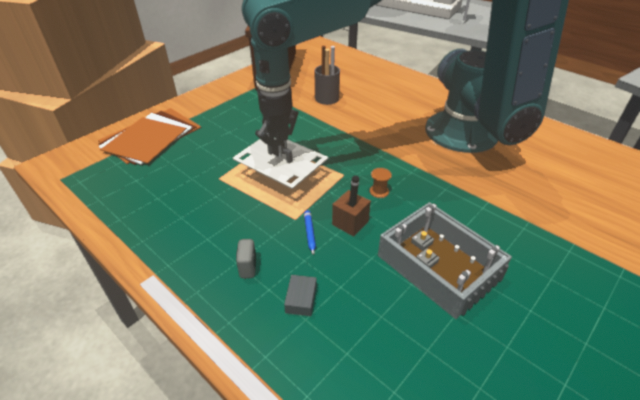

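The plate hovers over the sheet with the same heading. I trim the tilt and go lower.

carry_out(increments=[[[1, 0.01, 0.0027, 0.002, 0, -0.01, 0.012], [1, 0.02, 0.0027, 0.002, 0, -0.01, 0.012], [1, 0.03, 0.0027, 0.002, 0, -0.01, 0.012], [1, 0.036, 0.0027, 0.002, 0, -0.01, 0.012], [1, 0.036, 0.0027, 0.002, 0, -0.01, 0.012]]])

```text
clock: 29.8
tcp_pos: [0.5028, -0.2385, 0.2112]
orientation: [[0.008, 0.994, 0.106], [-0.005, 0.106, -0.994], [-1.0, 0.007, 0.006]]
ft_force: [-0.1, 0.9, -3.2]
gripper_width: 0.0106
```

```bash
python3 -c "
from h import *
plan([.5008,-.2375,.1893],.107);p,d,cm=snap('wrist','w15')
crop('w15',130,0,520,110,2)
print(np.round(d[20:130:10,320],4))"

```

```text
clk 29.8 cur [ 0.5028 -0.2385  0.2112] a 0.107 q [-0.54  0.22  1.62 -0.    1.3  -0.65] w 0.0106 F [-0.1  0.9 -3.2]
MOVE [0.0218, -0.002, -0.0014] [-0.0, 0.006, -0.007] rows>= 0.4
[0.1598 0.1599 0.1623 0.1631 0.1434 0.1424 0.1444 0.146  0.1457 0.1479
 0.1499]
```

View pics/w15.png

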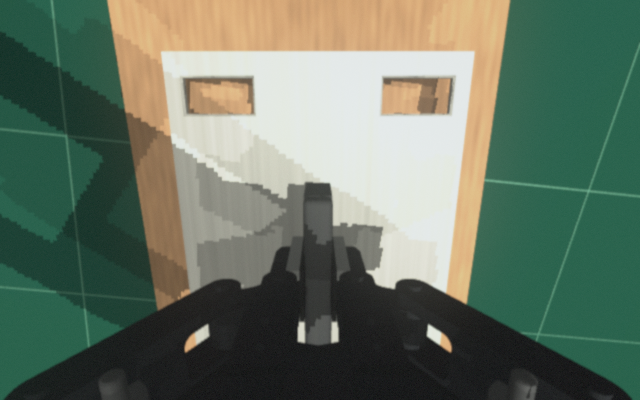

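```bash
python3 -c "
from h import *
p,d,cm=load('w15')
o=manip.get_obs();t=np.array(o['tcp_pos']);R=np.array(o['orientation'])
for u,v,z in [(163,51,t[2]-.1838),(474,51,t[2]-.1838),(116,51,.0015),(503,51,.0015),(143.5,220,.0015),(479.5,220,.0015)]:
    w=ray_z(cm,u,v,z); print(np.round((R.T@(w-t))*1000,1))
"

```

```text
[182.6 -67.7 -92.3]
[183.8  68.6 -92.5]
[ 208.9 -103.7  -96.8]
[210.5  95.7 -97.1]
[ 209.5 -103.3   -4.9]
[211.1  96.5  -4.5]
```

Both measurements put the sheet's centre at x≈0.501, so I set the cover down slowly.

carry_out(increments=[[[1, 0, -0.002, -0.0014, 0, 0.006, -0.007], [1, 0.005, -0.002, -0.0014, 0, 0.006, -0.007], [1, 0.01, -0.002, -0.0014, 0, 0.006, -0.007], [1, 0.013, -0.002, -0.0014, 0, 0.006, -0.007], [1, 0.013, -0.002, -0.0014, 0, 0.006, -0.007]]])

```text
clock: 30.35
tcp_pos: [0.5007, -0.2375, 0.1979]
orientation: [[-0.0, 0.994, 0.106], [0.0, 0.106, -0.994], [-1.0, -0.0, -0.0]]
ft_force: [-0.6, -0.7, -3.3]
gripper_width: 0.0106
```

```bash
python3 -c "
from h import *
plan([.5008,-.2375,.1893],.107)"

```

```text
clk 30.35 cur [ 0.5007 -0.2375  0.1979] a 0.107 q [-0.55  0.23  1.63  0.    1.28 -0.65] w 0.0106 F [-0.6 -0.7 -3.3]
MOVE [0.0086, 0.0001, 0.0001] [-0.0, -0.0, 0.0] rows>= 0.2
```

carry_out(increments=[[[1, 0.002, 0, 0, 0, 0, 0], [1, 0.004, 0, 0, 0, 0, 0], [1, 0.006, 0, 0, 0, 0, 0], [1, 0.007, 0, 0, 0, 0, 0], [1, 0.008, 0, 0, 0, 0, 0], [1, 0.0085, 0, 0, 0, 0, 0], [1, 0.009, 0, 0, 0, 0, 0]]])

```text
clock: 31.05
tcp_pos: [0.5007, -0.2374, 0.1889]
orientation: [[-0.0, 0.994, 0.106], [0.0, 0.106, -0.994], [-1.0, -0.0, -0.0]]
ft_force: [-0.5, 0.2, -2.9]
gripper_width: 0.0109
```

```bash
python3 -c "
from h import *
plan([.5008,-.2375,.1893],.107);snap('wrist','w16')"

```

```text
clk 31.05 cur [ 0.5007 -0.2374  0.1889] a 0.107 q [-0.55  0.24  1.64  0.    1.26 -0.65] w 0.0109 F [-0.5  0.2 -2.9]
MOVE [-0.0004, 0.0001, 0.0001] [-0.0, -0.0, 0.0] rows>= 0.0
```

View pics/w16.png

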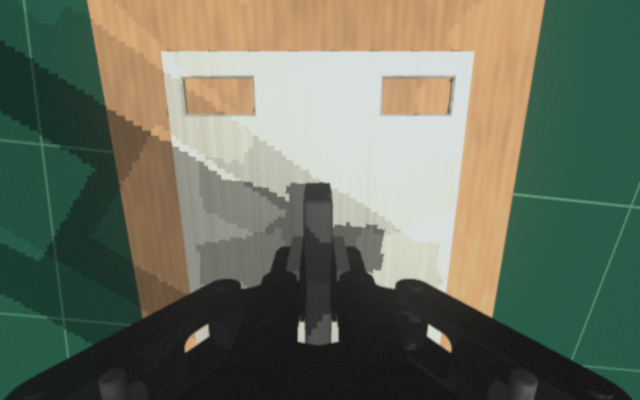

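It still hangs at −2.9 N and does not touch yet, so I go on in sub-millimetre steps.

carry_out(increments=[[[1, 0.0006, 0, 0, 0, 0, 0], [1, 0.0012, 0, 0, 0, 0, 0], [1, 0.0018, 0, 0, 0, 0, 0], [1, 0.0022, 0, 0, 0, 0, 0], [1, 0.0022, 0, 0, 0, 0, 0]]])

```text
clock: 31.6
tcp_pos: [0.5008, -0.2375, 0.1878]
orientation: [[0.0, 0.994, 0.106], [0.0, 0.106, -0.994], [-1.0, 0.0, 0.0]]
ft_force: [-3.2, 1.5, 5.4]
gripper_width: 0.0108
```

carry_out(increments=[[[0.2, 0, 0, 0, 0, 0, 0], [0.2, 0, 0, 0, 0, 0, 0], [0.2, 0, 0, 0, 0, 0, 0], [0.2, -0.02, 0, 0, 0, 0, 0], [0.2, -0.05, 0, 0, 0, 0, 0], [0.2, -0.09, 0, 0, 0, 0, 0], [0.2, -0.13, 0, 0, 0, 0, 0], [0.2, -0.16, 0, 0, 0, 0, 0]]])

```text
clock: 32.4
tcp_pos: [0.5009, -0.2376, 0.3507]
orientation: [[0.003, 0.994, 0.106], [-0.002, 0.106, -0.994], [-1.0, 0.003, 0.002]]
ft_force: [-0.2, 0.2, 0.7]
gripper_width: 0.0344
```

```bash
python3 -c "
from h import *
plan([.57,.2,.45],1.436);snap('wrist','w17')"

```

```text
clk 32.4 cur [ 0.5009 -0.2376  0.3507] a 0.107 q [-0.55  0.11  1.45  0.    1.58 -0.65] w 0.0344 F [-0.2  0.2  0.7]
MOVE [-0.0999, 0.1156, -0.4276] [-1.329, 0.004, -0.001] rows>= 9.1
```

View pics/w17.png

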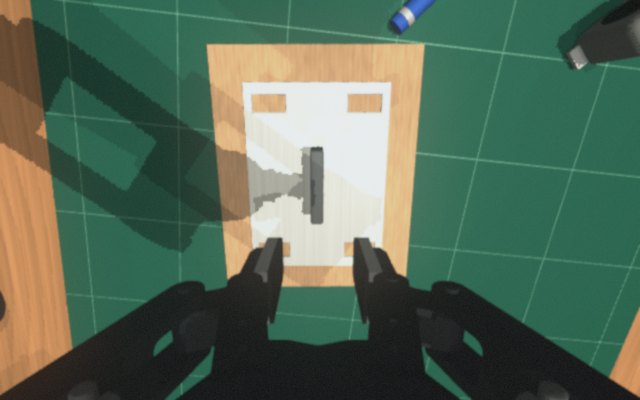

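```bash
python3 -c "
from h import *
crop('w17',195,35,435,300,2.25)"

```

```text
(no output)
```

View pics/w17_c195_35.png

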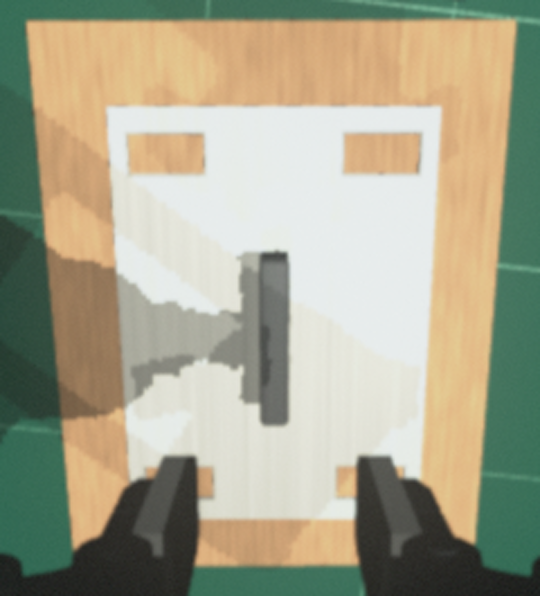

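```bash
cat > m.py <<'E'
from h import *
p,d,cm=load('w17')
f=lambda u,v,z:ray_z(cm,u/2.25+195,v/2.25+35,z)[:2]
S=np.array([f(27,20,.0015),f(516,20,.0015),f(472,567,.0015),f(75,567,.0015)])
z=.0055
C=np.array([f(107,107,z),f(440,107,z),f(417,520,z),f(129,520,z)])
for n,P in(('S',S),('C',C)):
    e=P[1]-P[0]+P[2]-P[3]; print(n,P.mean(0),[round(float(np.linalg.norm(P[i]-P[(i+1)%4])),4) for i in range(4)],np.arctan2(e[1],e[0]))
dd=C.mean(0)-S.mean(0);print('offset',dd)
E
python3 m.py
```

```text
S [ 0.50086287 -0.23737619] [0.1993, 0.2511, 0.1994, 0.2506] 0.10650817382774806
C [ 0.50139949 -0.24012017] [0.1381, 0.1891, 0.14, 0.1889] 0.10646986336609572
offset [ 0.00053662 -0.00274399]
```

The cover lies flat on the sheet, aligned to within 0.001 rad and offset by about 0.5 and −2.7 mm. That is good enough. Now I look into the box.

carry_out(increments=[[[0, -0.1, 0.116, -0.428, -1.33, 0, 0], [0, -0.1, 0.116, -0.428, -1.33, 0, 0], [0, -0.1, 0.116, -0.428, -1.33, 0, 0], [0, -0.1, 0.116, -0.428, -1.33, 0, 0], [0, -0.1, 0.116, -0.428, -1.33, 0, 0], [0, -0.1, 0.116, -0.428, -1.33, 0, 0], [0, -0.1, 0.116, -0.428, -1.33, 0, 0], [0, -0.1, 0.116, -0.428, -1.33, 0, 0], [0, -0.1, 0.116, -0.428, -1.33, 0, 0], [0, -0.1, 0.116, -0.428, -1.33, 0, 0]]])

```text
clock: 33.45
tcp_pos: [0.5703, 0.2056, 0.455]
orientation: [[0.014, 0.125, 0.992], [-0.004, 0.992, -0.125], [-1.0, -0.002, 0.014]]
ft_force: [0.7, -1.0, 0.1]
gripper_width: 0.0426
```

```bash
python3 -c "
from h import *
snap('wrist','w18');snap('top','t18')
plan([.57,.2,.45],1.436)
crop('w18',180,0,460,200,2.8)"

```

```text
clk 33.55 cur [0.5704 0.2021 0.4539] a 1.439 q [ 0.25  0.21  1.14 -0.01  1.79 -1.19] w 0.0425 F [ 0.7  0.2 -0.2]
MOVE [0.0039, -0.0022, -0.0002] [0.003, 0.012, 0.005] rows>= 0.1
```

View pics/w18.png

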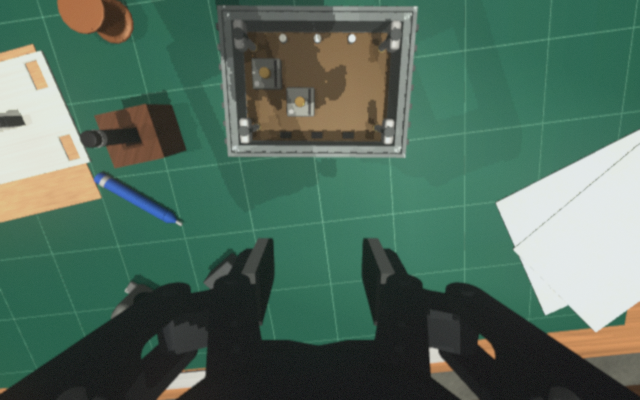

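View pics/t18.png

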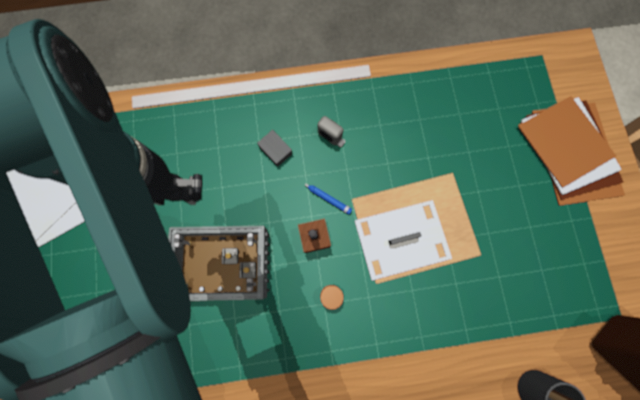

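The top view shows that the cover has been knocked towards the box. Its centre is now at about (405,239), while the sheet's is at (416,227). I'll set it back first. In the box two posts show, at (264,72) and (300,101) in the wrist view.

```bash
python3 -c "
from h import *
crop('t18',340,165,490,290,5.2)
print(crop('w18',180,0,460,200,2.8))"

```

```text
pics/w18_c180_0.png
```

View pics/t18_c340_165.png

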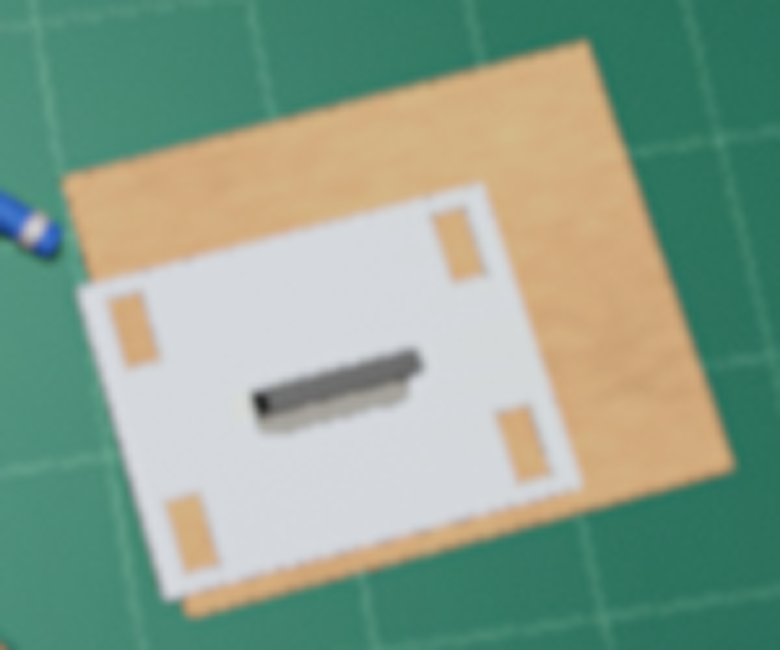

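View pics/w18_c180_0.png

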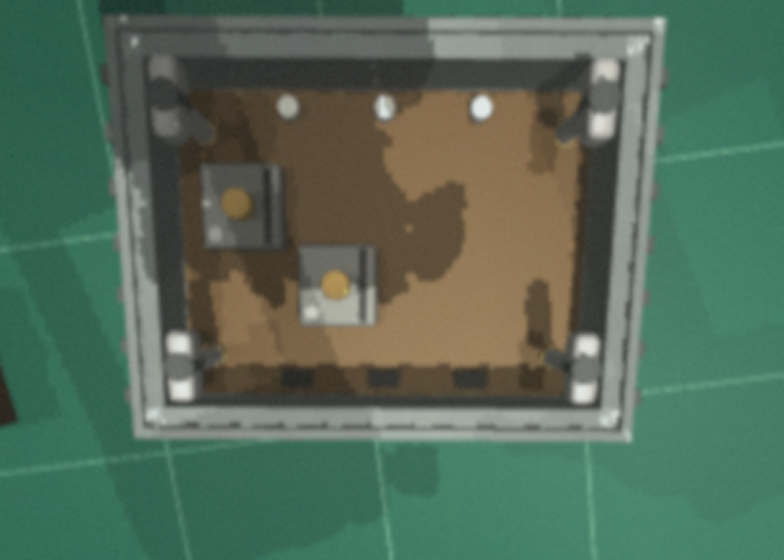

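```bash
cat > m2.py <<'E'
from h import *
p,d,cm=load('t18')
f=lambda u,v,z:ray_z(cm,u/5.2+340,v/5.2+165,z)[:2]
S=np.array([f(*q,.0015) for q in[(65,175),(588,40),(735,467),(187,617)]])
C=np.array([f(*q,.0055) for q in[(78,288),(485,183),(582,490),(165,600)]])
for n,P in(('S',S),('C',C)):
    y=P[0]-P[1]+P[3]-P[2];x=P[0]-P[3]+P[1]-P[2]; print(n,P.mean(0),[round(float(np.linalg.norm(P[i]-P[(i+1)%4])),4) for i in range(4)],np.arctan2(-y[0],y[1]),np.arctan2(x[1],x[0]))
print('handle',f(255,393,.0395),f(418,355,.0395),(f(255,393,.0395)+f(418,355,.0395))/2)
p,d,cm=load('w18')
g=lambda u,v,z:ray_z(cm,u/2.8+180,v/2.8,z)[:2]
print('posts',g(336,285,.04),g(236,203,.04))
P=np.array([g(*q,.064) for q in[(105,18),(664,18),(630,440),(133,437)]]);print('box',P.mean(0),[round(float(np.linalg.norm(P[i]-P[(i+1)%4])),4) for i in range(4)])
yaw=-.135;c=P.mean(0);R=np.array([[np.cos(yaw),-np.sin(yaw)],[np.sin(yaw),np.cos(yaw)]])
for q in [(336,285),(236,203)]: print('boxframe',R.T@(g(*q,.04)-c))
E
python3 m2.py; python3 -c "
from h import *
plan([.4755,-.211,.35],.107)"
```

```text
S [ 0.50054526 -0.23809004] [0.2511, 0.2017, 0.2523, 0.202] 0.10876607877423522 0.10046195324255978
C [ 0.47473532 -0.2017513 ] [0.1913, 0.1413, 0.19, 0.1406] 0.10291408710563973 0.09728788134894543
handle [ 0.47496534 -0.16233683] [ 0.48055099 -0.23408893] [ 0.47775817 -0.19821288]
posts [0.49581046 0.19263643] [0.45948088 0.15707051]
box [0.48281199 0.21389767] [0.2002, 0.1515, 0.2018, 0.1504]
boxframe [ 0.01574176 -0.01931832]
boxframe [-0.01547045 -0.05945025]
clk 33.55 cur [0.5704 0.2021 0.4539] a 1.439 q [ 0.25  0.21  1.14 -0.01  1.79 -1.19] w 0.0425 F [ 0.7  0.2 -0.2]
MOVE [0.1057, -0.4215, -0.041] [1.332, 0.014, -0.004] rows>= 8.9
```

```bash
python3 -c "
from h import *
plan([.475,-.2005,.36],.103)"
```

```text
clk 33.55 cur [0.5704 0.2021 0.4539] a 1.439 q [ 0.25  0.21  1.14 -0.01  1.79 -1.19] w 0.0425 F [ 0.7  0.2 -0.2]
MOVE [0.0956, -0.4112, -0.0428] [1.336, 0.014, -0.004] rows>= 8.9
```

carry_out(increments=[[[0, 0.02, -0.05, -0.005, 0.15, 0, 0], [0, 0.04, -0.1, -0.01, 0.3, 0, 0], [0, 0.06, -0.15, -0.016, 0.45, 0, 0], [0, 0.08, -0.2, -0.02, 0.6, 0, 0], [0, 0.095, -0.25, -0.026, 0.75, 0, 0], [0, 0.095, -0.3, -0.032, 0.9, 0.01, 0], [0, 0.095, -0.35, -0.037, 1.05, 0.014, -0.004], [0, 0.095, -0.39, -0.042, 1.2, 0.014, -0.004], [0, 0.095, -0.411, -0.043, 1.3, 0.014, -0.004], [0, 0.095, -0.411, -0.043, 1.336, 0.014, -0.004]]])

```text
clock: 34.55
tcp_pos: [0.4723, -0.2052, 0.3597]
orientation: [[-0.002, 0.996, 0.091], [-0.002, 0.091, -0.996], [-1.0, -0.002, 0.002]]
ft_force: [0.6, 0.2, 0.7]
gripper_width: 0.043
```

```bash
python3 -c "
from h import *
p,d,cm=snap('wrist','w19');crop('w19',200,0,460,260,2.3)
plan([.475,-.2005,.30],.103)"
```

```text
clk 34.6 cur [ 0.4728 -0.2037  0.3597] a 0.093 q [-0.52  0.02  1.53 -0.    1.59 -0.61] w 0.0426 F [0.5 0.9 0.1]
MOVE [0.0597, 0.0026, -0.003] [-0.01, 0.0, 0.002] rows>= 1.2
```

View pics/w19.png

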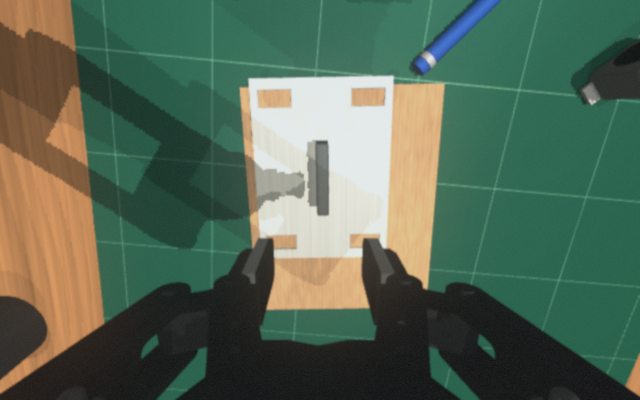

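```bash
cat > m3.py <<'E'
from h import *
p,d,cm=load('w19')
P=np.array([ray_z(cm,u,v,.0055)[:2] for u,v in[(392,76),(249,78.5),(262,258),(388,258)]])
print(P.mean(0),[round(float(np.linalg.norm(P[i]-P[(i+1)%4])),4) for i in range(4)])
for i,j in((1,0),(2,3)): e=P[j]-P[i];print(np.arctan2(e[1],e[0]))
h=[ray_z(cm,u,v,.0395)[:2] for u,v in[(322,141.5),(322,214)]];print('handle',(h[0]+h[1])/2,np.linalg.norm(h[0]-h[1]),np.arctan2(-(h[0]-h[1])[0],(h[0]-h[1])[1]))
E
python3 m3.py; python3 -c "
from h import *
crop('w19',230,60,410,275,2.7)"
```

```text
[ 0.47699113 -0.20176493] [0.1368, 0.1882, 0.1407, 0.1904]
0.10739669624103024
0.0924424403416098
handle [ 0.47548918 -0.19924503] 0.0687419233340409 0.09494192348276935
```

View pics/w19_c230_60.png

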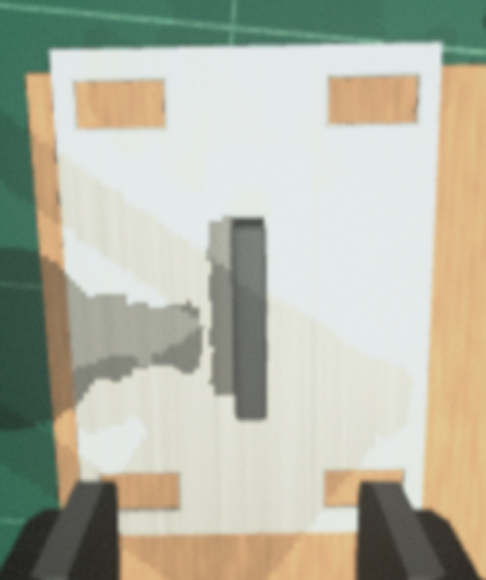

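```bash
python3 -c "
from h import *
plan([.4757,-.2010,.188],.103)"
```

```text
clk 34.6 cur [ 0.4728 -0.2037  0.3597] a 0.093 q [-0.52  0.02  1.53 -0.    1.59 -0.61] w 0.0426 F [0.5 0.9 0.1]
MOVE [0.1717, 0.0034, -0.0025] [-0.01, 0.0, 0.002] rows>= 3.4
```

carry_out(increments=[[[0, 0.03, 0.0034, -0.0025, -0.01, 0, 0.002], [0, 0.06, 0.0034, -0.0025, -0.01, 0, 0.002], [0, 0.09, 0.0034, -0.0025, -0.01, 0, 0.002], [0, 0.12, 0.0034, -0.0025, -0.01, 0, 0.002], [0, 0.13, 0.0034, -0.0025, -0.01, 0, 0.002], [0, 0.13, 0.0034, -0.0025, -0.01, 0, 0.002]]])

```text
clock: 35.2
tcp_pos: [0.4745, -0.2009, 0.2278]
orientation: [[-0.004, 0.995, 0.102], [0.002, 0.102, -0.995], [-1.0, -0.004, -0.002]]
ft_force: [-0.6, 0.6, 0.4]
gripper_width: 0.043
```

```bash
python3 -c "
from h import *
plan([.4757,-.2010,.188],.103);snap('wrist','w20')"
```

```text
clk 35.2 cur [ 0.4745 -0.2009  0.2278] a 0.102 q [-0.51  0.12  1.7  -0.    1.33 -0.61] w 0.043 F [-0.6  0.6  0.4]
MOVE [0.0398, 0.0013, 0.0003] [-0.001, -0.002, 0.004] rows>= 0.8
```

View pics/w20.png

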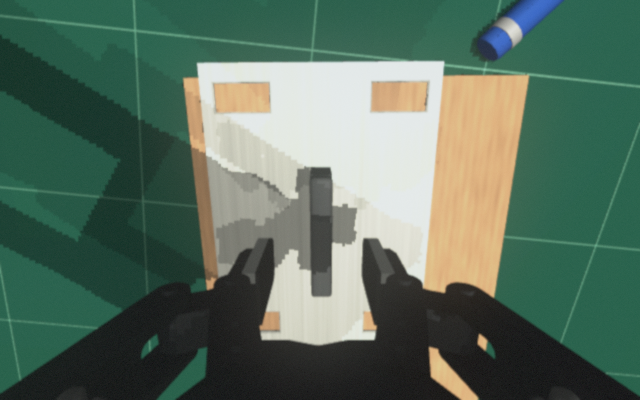

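carry_out(increments=[[[0, 0.02, 0.0013, 0, 0, 0, 0.004], [0, 0.038, 0.0013, 0, 0, 0, 0.004], [0, 0.0395, 0.0013, 0, 0, 0, 0.004], [0, 0.0395, 0.0013, 0, 0, 0, 0.004], [1, 0.0395, 0.0013, 0, 0, 0, 0.004], [1, 0.0395, 0.0013, 0, 0, 0, 0.004], [1, 0.0395, 0.0013, 0, 0, 0, 0.004], [1, 0.0395, 0.0013, 0, 0, 0, 0.004], [1, 0.0395, 0.0013, 0, 0, 0, 0.004]]])

```text
clock: 36.15
tcp_pos: [0.4771, -0.2015, 0.192]
orientation: [[0.006, 0.995, 0.102], [-0.001, 0.102, -0.995], [-1.0, 0.005, 0.002]]
ft_force: [-1.6, -0.2, 6.6]
gripper_width: 0.0107
```

```bash
python3 -c "
from h import *
plan([.5008,-.2375,.188],.107);snap('wrist','w21')"
```

```text
clk 36.15 cur [ 0.4771 -0.2015  0.192 ] a 0.102 q [-0.51  0.16  1.73  0.    1.25 -0.61] w 0.0107 F [-1.6 -0.2  6.6]
MOVE [0.0041, 0.0199, 0.0382] [-0.005, 0.002, -0.005] rows>= 0.9
```

View pics/w21.png

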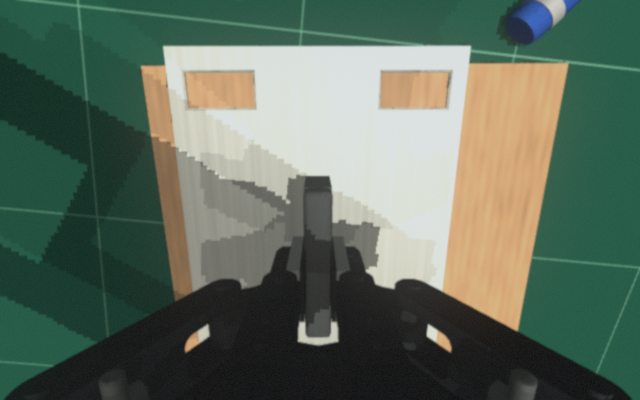

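```bash
python3 -c "
from h import *
for fn,pts,h in(('w16',[(162,51),(474,51)],.1835),('w21',[(164,45.5),(470,45.5)],.1865)):
  p,d,cm=load(fn)
  if fn=='w16': t=np.array([.5007,-.2374,.1889]);R=Rd(.107)
  else: o=manip.get_obs();t=np.array(o['tcp_pos']);R=np.array(o['orientation'])
  for u,v in pts: print(np.round((R.T@(ray_z(cm,u,v,t[2]-h)-t))*1000,1))
"
```

```text
[183.5 -68.3 -92.2]
[183.5  69.3 -92.2]
[185.9 -68.3 -94.8]
[186.7  68.5 -95. ]
```

The grip is now centred along the handle too: the plate edge sits at −95 mm. I lift slightly, shift it and set it down.

carry_out(increments=[[[1, -0.005, 0, 0, 0, 0, 0], [1, -0.012, 0, 0, 0, 0, 0], [1, -0.02, 0, 0, 0, 0, 0], [1, -0.02, 0.005, 0.01, 0, 0, 0], [1, -0.02, 0.01, 0.02, 0, 0, -0.005], [1, -0.02, 0.015, 0.03, -0.005, 0.002, -0.005], [1, -0.02, 0.0199, 0.0382, -0.005, 0.002, -0.005], [1, -0.02, 0.0199, 0.0382, -0.005, 0.002, -0.005], [1, -0.02, 0.0199, 0.0382, -0.005, 0.002, -0.005]]])

```text
clock: 37.1
tcp_pos: [0.5007, -0.2377, 0.2116]
orientation: [[-0.001, 0.994, 0.107], [0.001, 0.107, -0.994], [-1.0, -0.0, -0.001]]
ft_force: [-0.4, -0.7, -2.9]
gripper_width: 0.0106
```

```bash
python3 -c "
from h import *
plan([.5008,-.2375,.192],.107)"
```

```text
clk 37.1 cur [ 0.5007 -0.2377  0.2116] a 0.107 q [-0.55  0.21  1.62  0.    1.31 -0.65] w 0.0106 F [-0.4 -0.7 -2.9]
MOVE [0.0196, 0.0001, -0.0002] [-0.0, -0.001, 0.0] rows>= 0.4
```

carry_out(increments=[[[1, 0.004, 0, 0, 0, 0, 0], [1, 0.008, 0, 0, 0, 0, 0], [1, 0.012, 0, 0, 0, 0, 0], [1, 0.015, 0, 0, 0, 0, 0], [1, 0.017, 0, 0, 0, 0, 0], [1, 0.018, 0, 0, 0, 0, 0], [1, 0.019, 0, 0, 0, 0, 0], [1, 0.0195, 0, 0, 0, 0, 0]]])

```text
clock: 37.9
tcp_pos: [0.5007, -0.2377, 0.1922]
orientation: [[-0.0, 0.994, 0.107], [0.001, 0.107, -0.994], [-1.0, -0.0, -0.001]]
ft_force: [-0.9, 0.0, -3.3]
gripper_width: 0.0106
```

carry_out(increments=[[[1, 0.0006, 0, 0, 0, 0, 0], [1, 0.0012, 0, 0, 0, 0, 0], [1, 0.0015, 0, 0, 0, 0, 0], [1, 0.0015, 0, 0, 0, 0, 0]]])

```text
clock: 38.3
tcp_pos: [0.5008, -0.2377, 0.192]
orientation: [[-0.0, 0.994, 0.107], [0.001, 0.107, -0.994], [-1.0, 0.0, -0.001]]
ft_force: [-3.2, 1.9, 5.4]
gripper_width: 0.0106
```

The cover is down, with the force now +5 N. I release it and rise.

carry_out(increments=[[[0.2, 0, 0, 0, 0, 0, 0], [0.2, 0, 0, 0, 0, 0, 0], [0.2, 0, 0, 0, 0, 0, 0], [0.2, -0.02, 0, 0, 0, 0, 0], [0.2, -0.05, 0, 0, 0, 0, 0], [0.2, -0.09, 0, 0, 0, 0, 0], [0.2, -0.13, 0, 0, 0, 0, 0], [0.2, -0.17, 0, 0, 0, 0, 0], [0.2, -0.2, 0, 0, 0, 0, 0], [0.2, -0.2, 0, 0, 0, 0, 0]]])

```text
clock: 39.3
tcp_pos: [0.5014, -0.2382, 0.3985]
orientation: [[0.011, 0.994, 0.107], [-0.006, 0.107, -0.994], [-1.0, 0.01, 0.007]]
ft_force: [-0.7, -0.4, 0.2]
gripper_width: 0.0344
```

```bash
python3 -c "
from h import *
plan([.57,0.0,.45],1.571);snap('wrist','w22');crop('w22',195,35,435,300,2.25)"

```

```text
clk 39.3 cur [ 0.5014 -0.2382  0.3985] a 0.107 q [-0.55  0.1   1.37  0.    1.66 -0.65] w 0.0344 F [-0.7 -0.4  0.2]
MOVE [-0.0521, 0.0941, -0.2292] [-1.464, 0.013, -0.003] rows>= 9.8
```

View pics/w22.png

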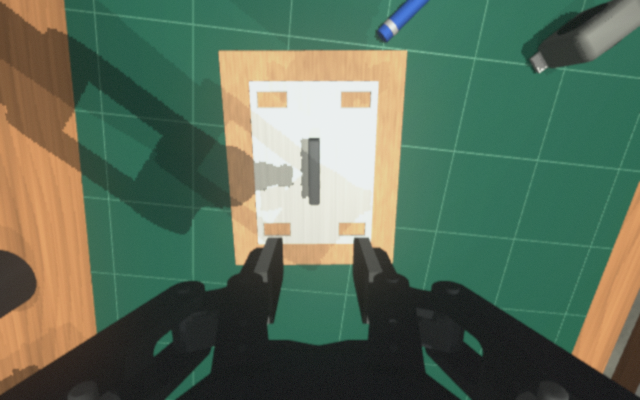

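The cover is centred on the sheet again. Next, the pen and its stand.

carry_out(increments=[[[0.2, -0.052, 0.094, -0.229, -1.464, 0.013, -0.003], [0.2, -0.052, 0.094, -0.229, -1.464, 0.013, -0.003], [0.2, -0.052, 0.094, -0.229, -1.464, 0.013, -0.003], [0.2, -0.052, 0.094, -0.229, -1.464, 0.013, -0.003], [0.2, -0.052, 0.094, -0.229, -1.464, 0.013, -0.003], [0.2, -0.052, 0.094, -0.229, -1.464, 0.013, -0.003], [0.2, -0.052, 0.094, -0.229, -1.464, 0.013, -0.003], [0.2, -0.052, 0.094, -0.229, -1.464, 0.013, -0.003], [0.2, -0.052, 0.094, -0.229, -1.464, 0.013, -0.003], [0.2, -0.052, 0.094, -0.229, -1.464, 0.013, -0.003]]])

```text
clock: 40.35
tcp_pos: [0.5701, -0.0, 0.4444]
orientation: [[-0.009, -0.006, 1.0], [0.003, 1.0, 0.006], [-1.0, 0.003, -0.009]]
ft_force: [0.7, -0.4, 0.6]
gripper_width: 0.034
```

```bash
python3 -c "
from h import *
plan([.57,0.0,.45],1.571);snap('wrist','w23');snap('scene','s23');snap('top','t23')
crop('w23',220,20,420,200,4);crop('s23',310,160,400,250,6)"

```

```text
clk 40.35 cur [ 0.5701 -0.      0.4444] a 1.576 q [-0.1   0.13  1.24  0.    1.77 -1.68] w 0.034 F [ 0.7 -0.4  0.6]
MOVE [-0.0056, 0.0001, -0.0001] [0.005, -0.009, -0.003] rows>= 0.1
```

View pics/w23_c220_20.png

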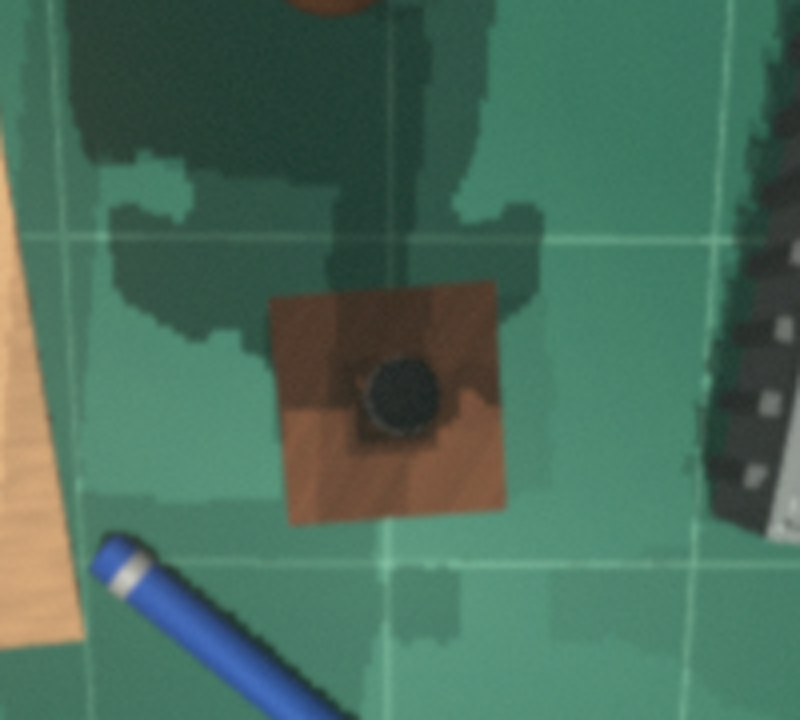

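View pics/s23_c310_160.png

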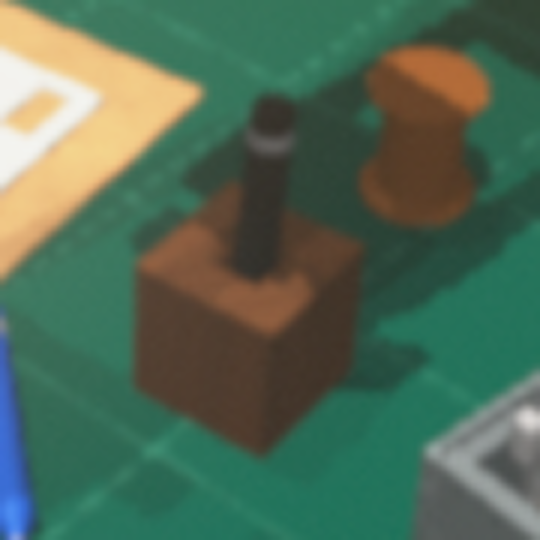

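View pics/t23.png

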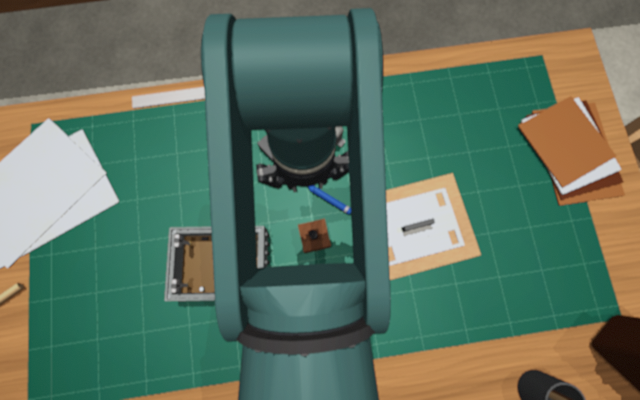

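```bash
cat > m4.py <<'E'
from h import *
p,d,cm=load('w23')
g=lambda u,v,z:ray_z(cm,u/4+220,v/4+20,z)[:2]
P=np.array([g(*q,.065) for q in[(269,298),(494,282),(506,508),(288,525)]])
e=P[1]-P[0]+P[2]-P[3]
print('stand',P.mean(0),[round(float(np.linalg.norm(P[i]-P[(i+1)%4])),4) for i in range(4)],np.arctan2(-e[0],e[1]))
print('pentop',g(402,394,.135),'hole sides',g(350,447,.065),g(436,447,.065),g(350,358,.065))
c=P.mean(0);print('hole->px',(w2px(cm,[*c,.065])-[220,20])*4)
p,d,cm=load('s23')
print('scene pentop px pred',[(w2px(cm,[*q,.135])-[310,160])*6 for q in (c,g(402,394,.135))])
print('hole px pred',(w2px(cm,[*c,.065])-[310,160])*6)
E
python3 m4.py
```

```text
stand [ 5.09640027e-01 -4.54866539e-04] [0.059, 0.0587, 0.0598, 0.0593] 0.07830417516688756
pentop [0.50581104 0.00206464] hole sides [ 0.52049671 -0.01098823] [0.52036179 0.01221448] [ 0.49739539 -0.01093537]
hole->px [389.27546624 405.80355375]
scene pentop px pred [array([254.70880411, 103.87884438]), array([  63., -249.])]
hole px pred [245.31410917 253.05150526]
```

```bash
python3 -c "
from h import *
plan([.5072,.0011,.36],-.59)"

```

```text
clk 40.5 cur [ 5.700e-01 -2.000e-04  4.449e-01] a 1.569 q [-0.1   0.13  1.24  0.    1.78 -1.67] w 0.0343 F [ 0.3 -0.4 -0.6]
MOVE [0.0854, 0.0009, -0.0621] [2.159, -0.008, 0.007] rows>= 14.4
```

carry_out(increments=[[[0.1, 0, 0.001, -0.062, 1.4, 0, 0], [0.1, 0, 0.001, -0.062, 1.4, 0, 0], [0.1, 0, 0.001, -0.062, 1.4, 0, 0], [0.1, 0, 0.001, -0.062, 1.4, 0, 0], [0.1, 0.04, 0.001, -0.062, 1.4, 0, 0], [0.1, 0.05, 0.001, -0.062, 1.4, 0, 0], [0.1, 0.05, 0.001, -0.062, 1.4, 0, 0], [0.1, 0.05, 0.001, -0.062, 1.4, 0, 0], [0.1, 0.05, 0.001, -0.062, 1.4, 0, 0], [0.1, 0.05, 0.001, -0.062, 1.4, 0, 0]]])

```text
clock: 41.5
tcp_pos: [0.5075, 0.0011, 0.3944]
orientation: [[-0.01, 0.987, 0.161], [0.003, 0.161, -0.987], [-1.0, -0.009, -0.005]]
ft_force: [0.0, -0.2, -0.5]
gripper_width: 0.0384
```

```bash
python3 -c "
from h import *
plan([.5072,.0011,.35],-.59)"

```

```text
clk 41.5 cur [0.5075 0.0011 0.3944] a 0.162 q [-0.11 -0.    1.48  0.    1.67 -0.27] w 0.0384 F [ 0.  -0.2 -0.5]
MOVE [0.0444, 0.0001, 0.0001] [0.752, -0.001, 0.01] rows>= 5.0
```

carry_out(increments=[[[0.1, 0.044, 0, 0, 0.752, 0, 0.01], [0.1, 0.044, 0, 0, 0.752, 0, 0.01], [0.1, 0.044, 0, 0, 0.752, 0, 0.01], [0.1, 0.044, 0, 0, 0.752, 0, 0.01], [0.1, 0.044, 0, 0, 0.752, 0, 0.01], [0.1, 0.044, 0, 0, 0.752, 0, 0.01], [0.1, 0.044, 0, 0, 0.752, 0, 0.01], [0.1, 0.044, 0, 0, 0.752, 0, 0.01]]])

```text
clock: 42.3
tcp_pos: [0.5071, 0.0012, 0.35]
orientation: [[-0.001, 0.832, -0.555], [0.001, -0.555, -0.832], [-1.0, -0.001, -0.001]]
ft_force: [-0.3, 0.2, 0.3]
gripper_width: 0.0385
```

```bash
python3 -c "
from h import *
snap('wrist','w24');crop('w24',220,60,420,300,2.5)
plan([.5072,.0011,.253],-.59)"

```

```text
clk 42.35 cur [0.5071 0.0012 0.3502] a -0.589 q [-0.11  0.01  1.56  0.    1.57  0.48] w 0.0384 F [ 0.5  0.1 -0.5]
MOVE [0.0972, 0.0003, 0.0001] [0.001, -0.001, 0.001] rows>= 1.9
```

View pics/w24_c220_60.png

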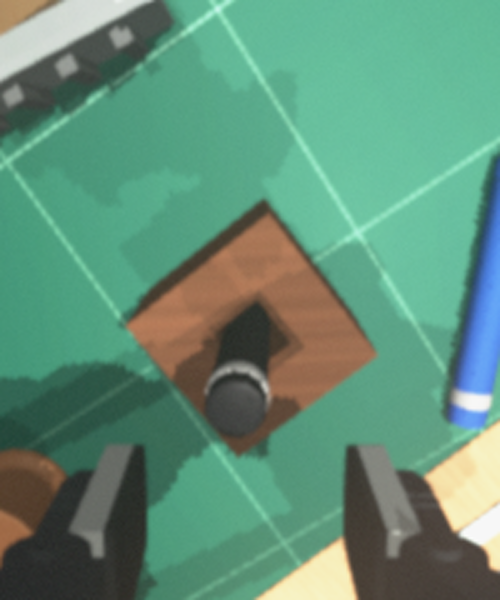

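The pen's top is at about (315,220), leaning along the jaw direction as intended, with the fingers centred at 318. I go down and grip.

carry_out(increments=[[[0.1, 0.03, 0, 0, 0, 0, 0], [0.1, 0.06, 0, 0, 0, 0, 0], [0.1, 0.085, 0, 0, 0, 0, 0], [0.1, 0.097, 0, 0, 0, 0, 0], [0.1, 0.097, 0, 0, 0, 0, 0], [1, 0.097, 0, 0, 0, 0, 0], [1, 0.097, 0, 0, 0, 0, 0], [1, 0.097, 0, 0, 0, 0, 0], [1, 0.097, 0, 0, 0, 0, 0], [1, 0.097, 0, 0, 0, 0, 0]]])

```text
clock: 43.35
tcp_pos: [0.5077, 0.0013, 0.2548]
orientation: [[0.003, 0.832, -0.555], [0.001, -0.555, -0.832], [-1.0, 0.002, -0.003]]
ft_force: [0.2, -0.5, 5.0]
gripper_width: 0.0146
```

```bash
python3 -c "
from h import *
snap('wrist','w25')
plan([.5072,.0011,.253],-.59)"

```

```text
clk 43.4 cur [0.5077 0.0013 0.2548] a -0.589 q [-0.11  0.07  1.69  0.    1.38  0.48] w 0.0146 F [ 0.5 -0.3  6. ]
MOVE [0.0018, -0.0003, 0.0004] [0.001, -0.003, -0.002] rows>= 0.0
```

View pics/w25.png

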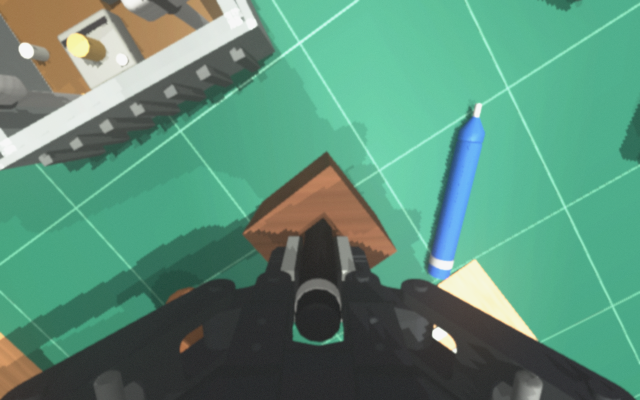

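The pen is gripped and stands straight between the jaws. I lift it straight up.

carry_out(increments=[[[1, -0.01, 0, 0, 0, 0, 0], [1, -0.03, 0, 0, 0, 0, 0], [1, -0.05, 0, 0, 0, 0, 0], [1, -0.07, 0, 0, 0, 0, 0], [1, -0.09, 0, 0, 0, 0, 0], [1, -0.11, 0, 0, 0, 0, 0], [1, -0.11, 0, 0, 0, 0, 0]]])

```text
clock: 44.1
tcp_pos: [0.5077, 0.0012, 0.3681]
orientation: [[0.009, 0.832, -0.555], [0.0, -0.555, -0.832], [-1.0, 0.007, -0.005]]
ft_force: [0.3, -0.5, 0.1]
gripper_width: 0.0144
```

```bash
python3 -c "
from h import *
plan([.5072,.0011,.36],-.59)
snap('wrist','w26');snap('scene','s26');crop('s26',300,90,420,210,5);snap('top','t26')"

```

```text
clk 44.1 cur [0.5077 0.0012 0.3681] a -0.589 q [-0.11  0.    1.53  0.    1.6   0.48] w 0.0144 F [ 0.3 -0.5  0.1]
MOVE [0.0081, -0.0004, 0.0003] [0.001, -0.005, -0.007] rows>= 0.2
```

View pics/w26.png

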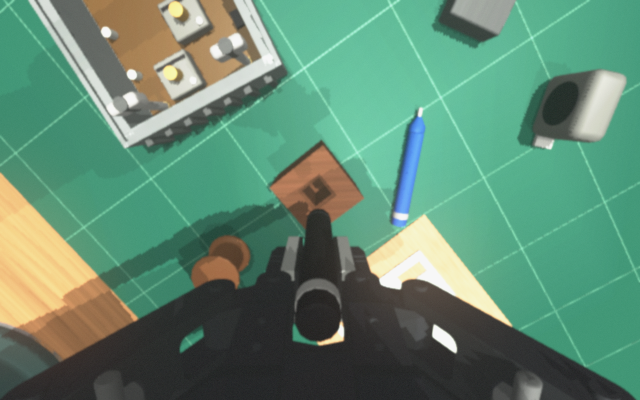

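View pics/s26_c300_90.png

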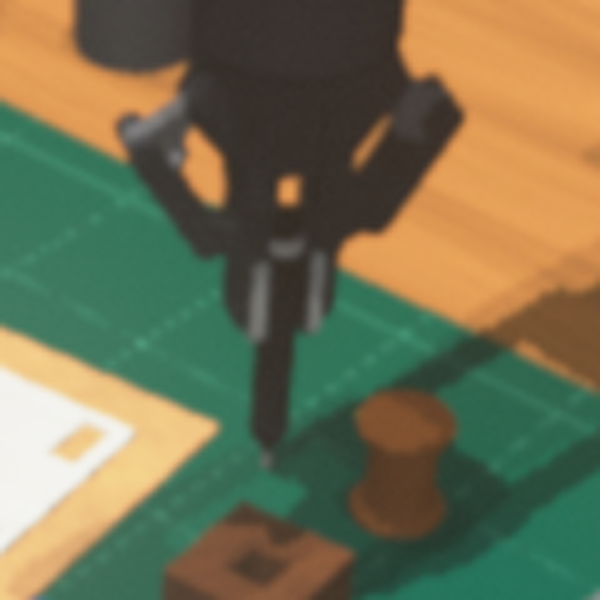

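```bash
cat > m5.py <<'E'
from h import *
p,d,cm=load('s26')
o=manip.get_obs();t=np.array(o['tcp_pos']);R=np.array(o['orientation'])
Rc=np.array(cm['R']);C=-Rc.T@cm['t']
def inter(u,v):
    u=u/5+300;v=v/5+90
    r=Rc.T@np.array([(u-cm['cx'])/cm['fx'],(v-cm['cy'])/cm['fy'],1.])
    a=R.T@(C-t);b=R.T@r; return a-b*a[1]/b[1]
for q in[(266,465),(270,415),(274,370),(288,215)]: print(q,np.round(inter(*q)*1000,1))
for L in(.157,.247): print(L,(w2px(cm,t+R@np.array([L,0,0]))-[300,90])*5)
E
python3 m5.py
python3 -c "
from h import *
crop('w26',280,160,360,350,3)
p,d,cm=load('w26');o=manip.get_obs();t=np.array(o['tcp_pos']);R=np.array(o['orientation'])
for L in (.12,.157,.2,.247):print(L,w2px(cm,t+R@np.array([L,0,0])))
crop('t26',200,140,420,300,3.5)"
```

```text
(266, 465) [246.1   0.    2.3]
(270, 415) [218.5   0.    1.3]
(274, 370) [194.3   0.   -0. ]
(288, 215) [117.5  -0.   -4.4]
0.157 [278.93874456 294.23153158]
0.247 [267.46754937 469.99703676]
0.12 [310.52495109 318.0892499 ]
0.157 [311.75558569 266.922991  ]
0.2 [312.58764019 232.32855068]
0.247 [313.15359508 208.79776854]
```

View pics/w26_c280_160.png

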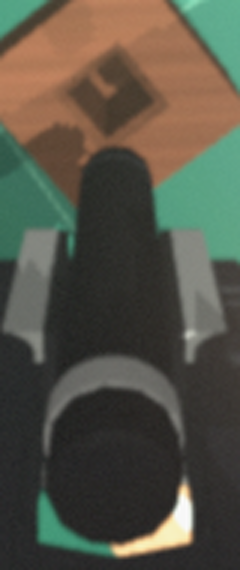

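View pics/t26_c200_140.png

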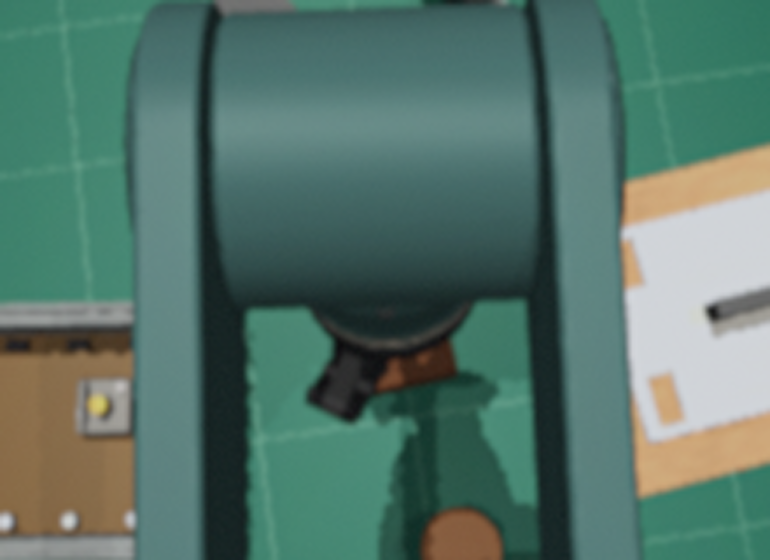

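```bash
cat > m6.py <<'E'
from h import *
p,d,cm=load('s26')
print('hole scene',ray_z(cm,258/5+300,562/5+90,.065),'pred px',(w2px(cm,[.5096,-.0005,.065])-[300,90])*5)
p,d,cm=load('w26');o=manip.get_obs();t=np.array(o['tcp_pos']);R=np.array(o['orientation'])
for dz in(-.002,0,.002,.004): print('barrel end far edge row',dz,w2px(cm,t+R@np.array([.228,0,-.008+dz])), 'top centre',w2px(cm,t+R@np.array([.121,0,dz])))
print('stand corners w26 hole', ray_z(cm,115/3+280,92/3+160,.065))
E
python3 m6.py
python3 - <<'E'
import sys;sys.path.insert(0,'.')
from h import *
import os;os.chdir('.')
crop('s26',380,200,515,310,5.5)
E
```

```text
hole scene [0.50914999 0.00115929 0.065     ] pred px [254.40696846 560.78339063]
barrel end far edge row -0.002 [312.90107954 202.7383997 ] top centre [310.53671944 311.18176214]
barrel end far edge row 0 [312.91177367 205.63867721] top centre [310.56887518 316.2630122 ]
barrel end far edge row 0.002 [312.92241423 208.52442674] top centre [310.6007202  321.29516366]
barrel end far edge row 0.004 [312.93300162 211.39575717] top centre [310.632259   326.27892475]
stand corners w26 hole [5.11284209e-01 8.48747130e-05 6.50000000e-02]
```

View pics/s26_c380_200.png

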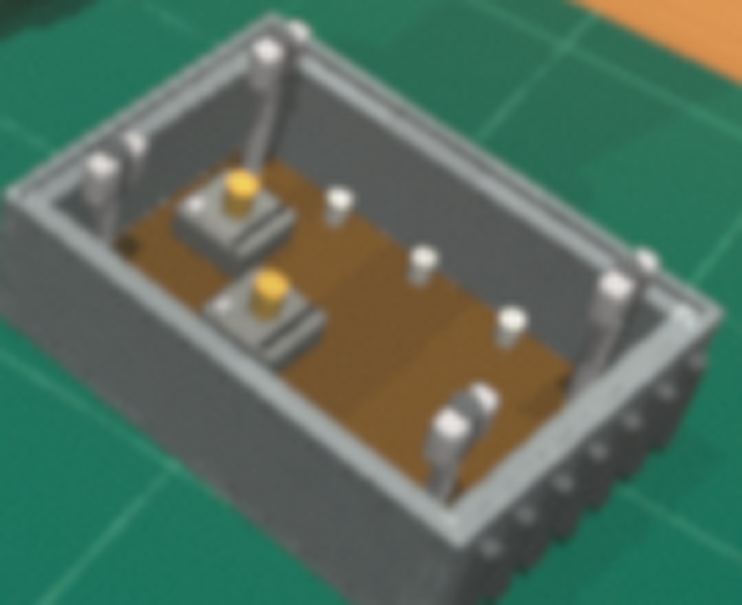

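```bash
python3 -c "
from h import *
p,d,cm=load('s26')
for u,v in[(242,178),(270,280)]: print(ray_z(cm,u/5.5+380,v/5.5+200,.04))
plan([.4966,.1946,.36],-.59)"

```

```text
[0.45668565 0.15689949 0.04      ]
[0.4938576  0.19256677 0.04      ]
clk 44.25 cur [0.507  0.0012 0.3635] a -0.589 q [-0.11  0.    1.54  0.    1.6   0.48] w 0.0143 F [ 0.2  0.1 -1.2]
MOVE [0.0037, -0.116, -0.1551] [0.001, -0.001, 0.0] rows>= 3.9
```

carry_out(increments=[[[1, 0.003, -0.015, -0.02, 0, 0, 0], [1, 0.003, -0.035, -0.045, 0, 0, 0], [1, 0.003, -0.055, -0.073, 0, 0, 0], [1, 0.003, -0.075, -0.1, 0, 0, 0], [1, 0.003, -0.095, -0.127, 0, 0, 0], [1, 0.003, -0.11, -0.147, 0, 0, 0], [1, 0.003, -0.116, -0.155, 0, 0, 0], [1, 0.003, -0.116, -0.155, 0, 0, 0]]])

```text
clock: 45.05
tcp_pos: [0.4962, 0.1953, 0.3592]
orientation: [[-0.002, 0.833, -0.554], [0.0, -0.554, -0.833], [-1.0, -0.002, 0.001]]
ft_force: [0.2, 0.1, 0.1]
gripper_width: 0.0148
```

```bash
python3 -c "
from h import *
plan([.4966,.1946,.301],-.59)"

```

```text
clk 45.05 cur [0.4962 0.1953 0.3592] a -0.587 q [0.27 0.06 1.49 0.   1.59 0.86] w 0.0148 F [0.2 0.1 0.1]
MOVE [0.0582, 0.0008, 0.0003] [0.003, 0.001, 0.002] rows>= 1.2
```

carry_out(increments=[[[1, 0.015, 0.0008, 0.0003, 0.003, 0.001, 0.002], [1, 0.03, 0.0008, 0.0003, 0.003, 0.001, 0.002], [1, 0.045, 0.0008, 0.0003, 0.003, 0.001, 0.002], [1, 0.058, 0.0008, 0.0003, 0.003, 0.001, 0.002], [1, 0.058, 0.0008, 0.0003, 0.003, 0.001, 0.002]]])

```text
clock: 45.55
tcp_pos: [0.4959, 0.1939, 0.2979]
orientation: [[-0.006, 0.831, -0.557], [-0.002, -0.557, -0.831], [-1.0, -0.004, 0.005]]
ft_force: [-0.5, 0.3, -1.2]
gripper_width: 0.0147
```

```bash
python3 -c "
from h import *
plan([.4966,.1946,.301],-.59)
snap('scene','s27');crop('s27',380,180,480,280,6);p,d,cm=snap('wrist','w27');crop('w27',240,130,400,250,5)"

```

```text
clk 45.55 cur [0.4959 0.1939 0.2979] a -0.591 q [ 0.27  0.1   1.57 -0.    1.48  0.86] w 0.0147 F [-0.5  0.3 -1.2]
MOVE [-0.0031, 0.0002, -0.001] [-0.001, 0.005, 0.004] rows>= 0.1
```

View pics/s27_c380_180.png

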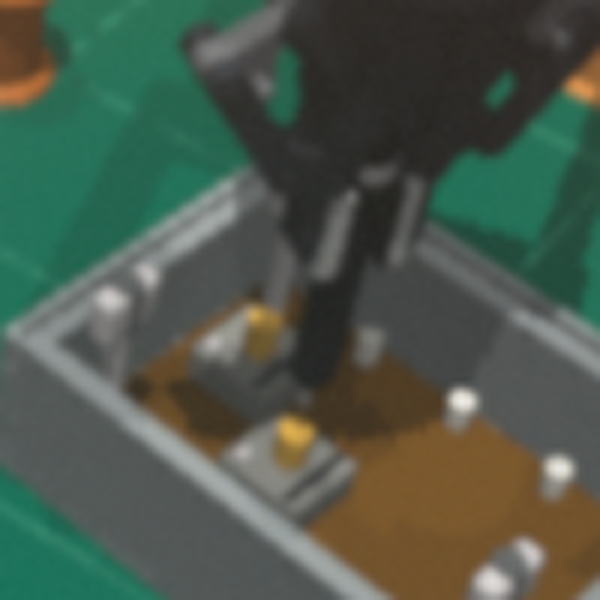

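View pics/w27_c240_130.png

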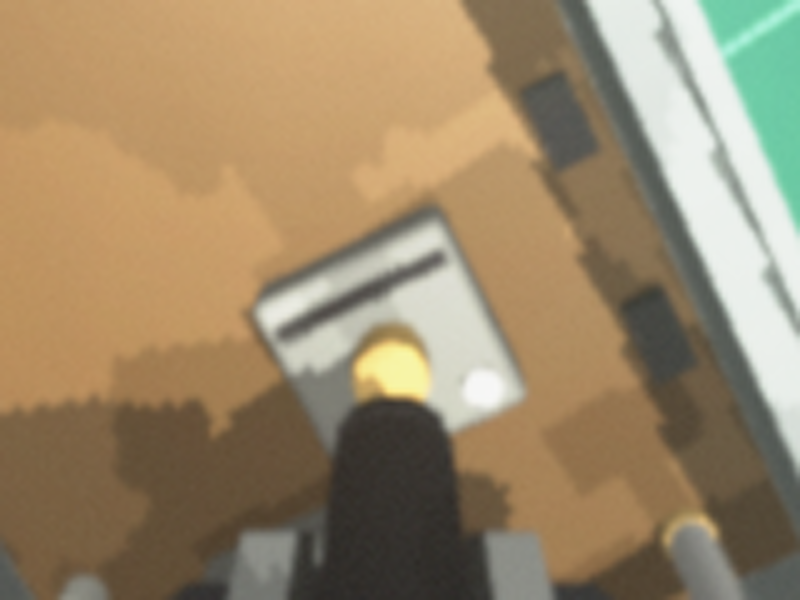

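```bash
cat > m7.py <<'E'
from h import *
p,d,cm=load('s27')
o=manip.get_obs();t=np.array(o['tcp_pos']);R=np.array(o['orientation'])
tip=t+R@np.array([.246,.0005,.0025]);print('tip model',tip,'scene px',(w2px(cm,tip)-[380,180])*6)
A=ray_z(cm,305/6+380,396/6+180,tip[2]);B=ray_z(cm,295/6+380,429/6+180,.04)
print('scene tip',A,'post',B,'diff post-tip',B-A,'tool',(R.T@(B-A)))
p,d,cm=load('w27')
B=ray_z(cm,391/5+240,372/5+130,.04);print('wrist post',B,'tool rel',R.T@(B-t))
for dz in(0,.002,.004):print(w2px(cm,t+R@np.array([.228,0,-.008+dz])),'tip',w2px(cm,t+R@np.array([.246,0,dz])))
E
python3 m7.py
```

```text
tip model [0.49550228 0.19187921 0.05473493] scene px [297.63109801 397.96648752]
scene tip [0.49309788 0.19322071 0.05473493] post [0.49510879 0.1935258  0.04      ] diff post-tip [ 0.00201091  0.00030509 -0.01473493] tool [ 0.01473338  0.00150635 -0.00138328]
wrist post [0.4964843  0.19291424 0.04      ] tool rel [0.26073382 0.00074529 0.00108289]
[317.04013226 205.33291087] tip [317.13963861 208.86880078]
[317.04110278 208.30243989] tip [317.1402853  211.57065827]
[317.0420682 211.2563727] tip [317.14092888 214.25956093]
```

carry_out(increments=[[[1, 0.003, 0.001, -0.0015, 0, 0, 0], [1, 0.006, 0.001, -0.0015, 0, 0, 0], [1, 0.009, 0.001, -0.0015, 0, 0, 0], [1, 0.011, 0.001, -0.0015, 0, 0, 0], [1, 0.011, 0.001, -0.0015, 0, 0, 0]]])

```text
clock: 46.15
tcp_pos: [0.4982, 0.195, 0.2893]
orientation: [[-0.001, 0.831, -0.556], [-0.001, -0.556, -0.831], [-1.0, -0.001, 0.001]]
ft_force: [-0.1, -0.0, -1.8]
gripper_width: 0.0141
```

```bash
python3 -c "
from h import *
plan([.4966,.1946,.286],-.59)
snap('scene','s28');crop('s28',400,210,460,270,8);p,d,cm=snap('wrist','w28');crop('w28',240,130,400,250,5)"

```

```text
clk 46.15 cur [0.4982 0.195  0.2893] a -0.59 q [ 0.27  0.11  1.58 -0.    1.46  0.86] w 0.0141 F [-0.1 -0.  -1.8]
MOVE [0.0033, -0.0011, 0.0012] [-0.0, 0.001, 0.001] rows>= 0.1
```

View pics/s28_c400_210.png

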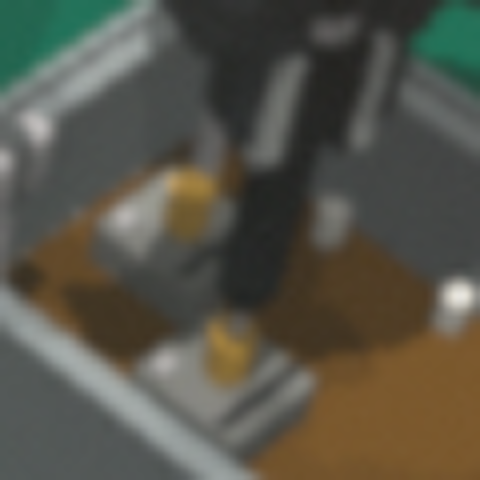

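View pics/w28_c240_130.png

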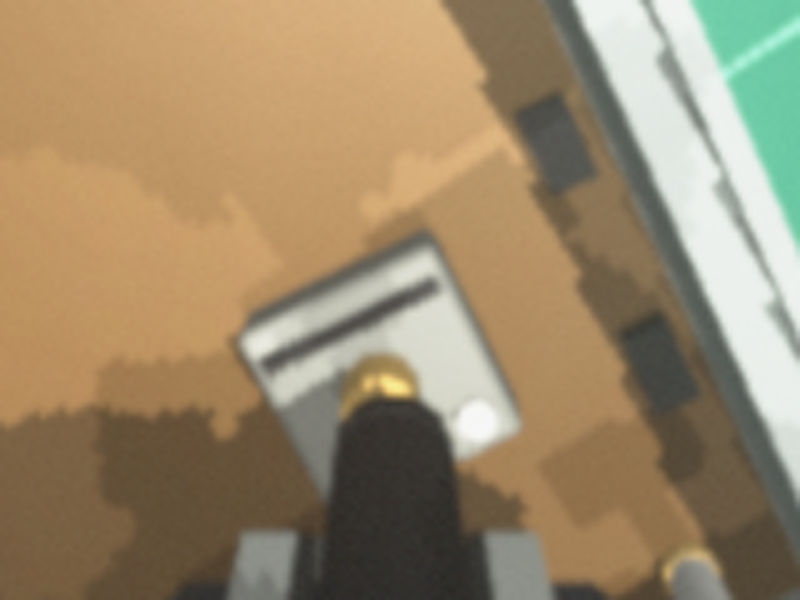

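carry_out(increments=[[[1, 0.0005, -0.0008, 0, 0, 0, 0], [1, 0.001, -0.0008, 0, 0, 0, 0], [1, 0.0015, -0.0008, 0, 0, 0, 0], [1, 0.002, -0.0008, 0, 0, 0, 0], [1, 0.002, -0.0008, 0, 0, 0, 0]]])

```text
clock: 46.75
tcp_pos: [0.4976, 0.1955, 0.2876]
orientation: [[-0.001, 0.831, -0.556], [-0.0, -0.556, -0.831], [-1.0, -0.001, 0.001]]
ft_force: [-0.0, 0.2, 0.1]
gripper_width: 0.0147
```

```bash
python3 -c "
from h import *
plan([.4966,.1946,.286],-.59)
snap('scene','s29');crop('s29',400,210,460,270,8)"

```

```text
clk 46.75 cur [0.4976 0.1955 0.2876] a -0.59 q [ 0.27  0.11  1.58 -0.    1.45  0.86] w 0.0147 F [-0.   0.2  0.1]
MOVE [0.0016, -0.0003, 0.0013] [-0.0, 0.001, 0.001] rows>= 0.0
```

View pics/s29_c400_210.png

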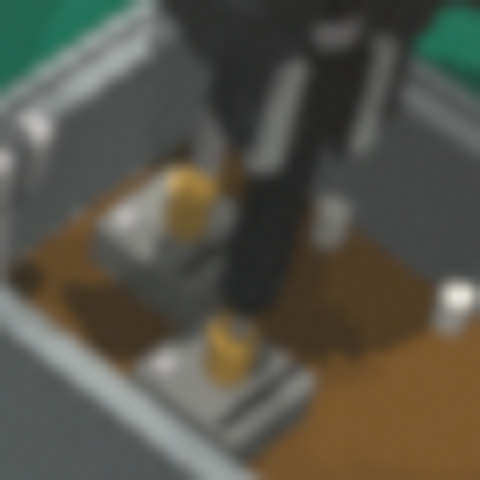

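carry_out(increments=[[[1, 0.0005, 0, 0, 0, 0, 0], [1, 0.001, 0, 0, 0, 0, 0], [1, 0.0013, 0, 0, 0, 0, 0], [1, 0.0013, 0, 0, 0, 0, 0]]])

```text
clock: 47.2
tcp_pos: [0.4976, 0.1955, 0.2863]
orientation: [[-0.001, 0.831, -0.556], [-0.0, -0.556, -0.831], [-1.0, -0.0, 0.001]]
ft_force: [-1.0, -0.5, 0.3]
gripper_width: 0.0147
```

carry_out(increments=[[[1, 0.0005, 0, 0, 0, 0, 0], [1, 0.001, 0, 0, 0, 0, 0], [1, 0.001, 0, 0, 0, 0, 0]]])

```text
clock: 47.5
tcp_pos: [0.4976, 0.1955, 0.2852]
orientation: [[-0.001, 0.831, -0.556], [-0.001, -0.556, -0.831], [-1.0, -0.001, 0.001]]
ft_force: [-0.3, -0.8, -1.3]
gripper_width: 0.0144
```

carry_out(increments=[[[1, 0.0005, 0, 0, 0, 0, 0], [1, 0.001, 0, 0, 0, 0, 0], [1, 0.001, 0, 0, 0, 0, 0]]])

```text
clock: 47.8
tcp_pos: [0.4976, 0.1955, 0.2849]
orientation: [[-0.0, 0.831, -0.556], [-0.0, -0.556, -0.831], [-1.0, -0.0, 0.0]]
ft_force: [-1.6, 0.1, 3.5]
gripper_width: 0.0145
```

```bash
python3 -c "
from h import *
plan([.4966,.1946,.286],-.59)
snap('scene','s30');crop('s30',400,210,460,270,8)"

```

```text
clk 47.8 cur [0.4976 0.1955 0.2849] a -0.59 q [ 0.27  0.11  1.59 -0.    1.45  0.86] w 0.0145 F [-1.6  0.1  3.5]
MOVE [-0.0011, -0.0004, 0.0013] [-0.0, 0.0, 0.0] rows>= 0.0
```

View pics/s30_c400_210.png

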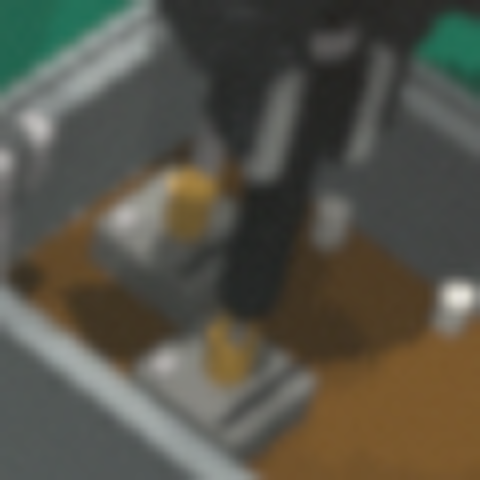

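Contact at 3.5 N. I check the centring in both cameras before holding.

```bash
python3 -c "
from h import *
crop('s30',415,235,445,265,18);snap('wrist','w30');crop('w30',290,180,350,230,10)"

```

```text
(no output)
```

View pics/s30_c415_235.png

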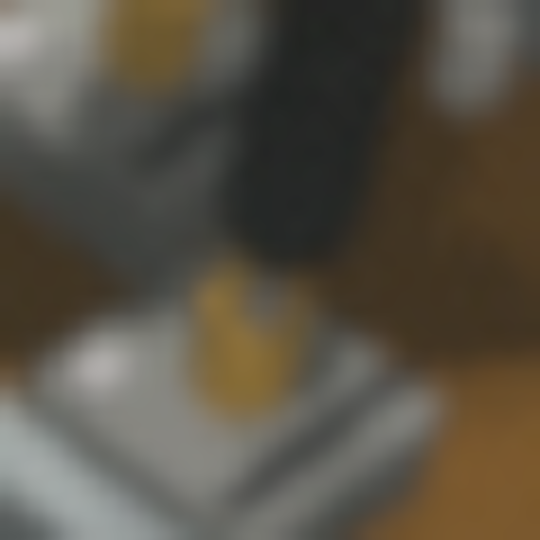

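View pics/w30_c290_180.png

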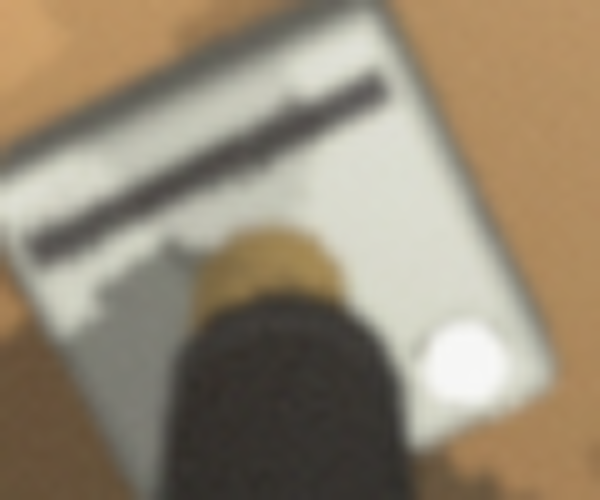

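The needle stands on the post's top, about 2 mm off its centre, which is well inside the 6 mm radius. I hold there.

carry_out(increments=[[[1, 0.0007, 0, 0, 0, 0, 0], [1, 0.0007, 0, 0, 0, 0, 0], [1, 0.0007, 0, 0, 0, 0, 0], [1, 0.0007, 0, 0, 0, 0, 0], [1, 0.0007, 0, 0, 0, 0, 0], [1, 0.0007, 0, 0, 0, 0, 0], [1, 0.0007, 0, 0, 0, 0, 0], [1, 0.0007, 0, 0, 0, 0, 0], [1, 0.0007, 0, 0, 0, 0, 0], [1, 0.0007, 0, 0, 0, 0, 0]]])

```text
clock: 48.9
tcp_pos: [0.4977, 0.1955, 0.2847]
orientation: [[0.0, 0.831, -0.556], [-0.0, -0.556, -0.831], [-1.0, 0.0, -0.0]]
ft_force: [-2.9, -0.2, 5.3]
gripper_width: 0.0143
```

carry_out(increments=[[[1, -0.005, 0, 0, 0, 0, 0], [1, -0.015, 0, 0, 0, 0, 0], [1, -0.03, 0, 0, 0, 0, 0], [1, -0.03, 0, 0, 0, 0, 0], [1, -0.03, 0, 0, 0, 0, 0]]])

```text
clock: 49.4
tcp_pos: [0.4979, 0.1956, 0.3157]
orientation: [[0.002, 0.831, -0.556], [0.0, -0.556, -0.831], [-1.0, 0.002, -0.002]]
ft_force: [-0.1, -0.6, -0.7]
gripper_width: 0.0144
```

```bash
python3 -c "
from h import *
plan([.461,.1591,.315],-.59)"

```

```text
clk 49.4 cur [0.4979 0.1956 0.3157] a -0.59 q [ 0.27  0.09  1.55 -0.    1.5   0.86] w 0.0144 F [-0.1 -0.6 -0.7]
MOVE [0.0006, -0.0103, 0.0509] [-0.0, -0.002, -0.002] rows>= 1.0
```

carry_out(increments=[[[1, 0, -0.003, 0.013, 0, 0, 0], [1, 0, -0.006, 0.026, 0, 0, 0], [1, 0, -0.009, 0.04, 0, -0.002, -0.002], [1, 0, -0.0103, 0.0509, 0, -0.002, -0.002], [1, 0, -0.0103, 0.0509, 0, -0.002, -0.002], [1, 0, -0.0103, 0.0509, 0, -0.002, -0.002], [1, 0, -0.0103, 0.0509, 0, -0.002, -0.002]]])

```text
clock: 50.1
tcp_pos: [0.4612, 0.1591, 0.3158]
orientation: [[-0.0, 0.831, -0.556], [0.0, -0.556, -0.831], [-1.0, -0.0, -0.0]]
ft_force: [0.9, 0.4, -1.6]
gripper_width: 0.0144
```

```bash
python3 -c "
from h import *
plan([.461,.1591,.290],-.59)"

```

```text
clk 50.1 cur [0.4612 0.1591 0.3158] a -0.59 q [ 0.22 -0.02  1.65  0.    1.5   0.81] w 0.0144 F [ 0.9  0.4 -1.6]
MOVE [0.0258, -0.0001, 0.0001] [-0.0, -0.0, 0.0] rows>= 0.5
```

carry_out(increments=[[[1, 0.007, 0, 0, 0, 0, 0], [1, 0.014, 0, 0, 0, 0, 0], [1, 0.02, 0, 0, 0, 0, 0], [1, 0.025, 0, 0, 0, 0, 0], [1, 0.0265, 0, 0, 0, 0, 0], [1, 0.0265, 0, 0, 0, 0, 0]]])

```text
clock: 50.7
tcp_pos: [0.4611, 0.1591, 0.2888]
orientation: [[-0.001, 0.831, -0.556], [0.0, -0.556, -0.831], [-1.0, -0.001, 0.0]]
ft_force: [0.4, 0.2, -0.6]
gripper_width: 0.0145
```

```bash
python3 -c "
from h import *
plan([.461,.1591,.285],-.59)
snap('scene','s31');crop('s31',407,215,447,255,14);snap('wrist','w31');crop('w31',280,170,360,240,8)"

```

```text
clk 50.7 cur [0.4611 0.1591 0.2888] a -0.59 q [0.22 0.   1.69 0.   1.45 0.81] w 0.0145 F [ 0.4  0.2 -0.6]
MOVE [0.0038, -0.0001, 0.0001] [-0.0, 0.0, 0.001] rows>= 0.1
```

View pics/s31_c407_215.png

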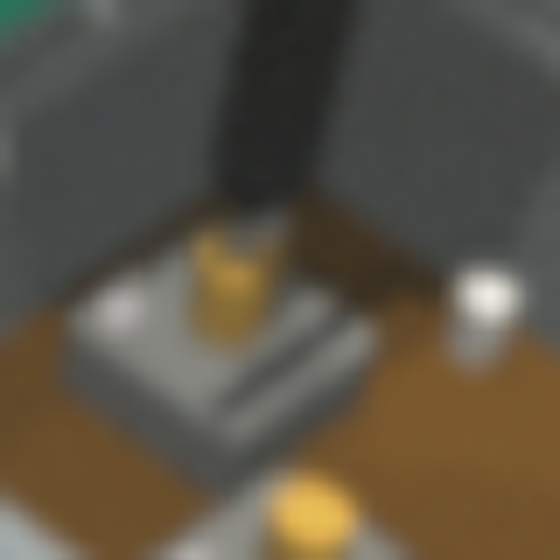

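View pics/w31_c280_170.png

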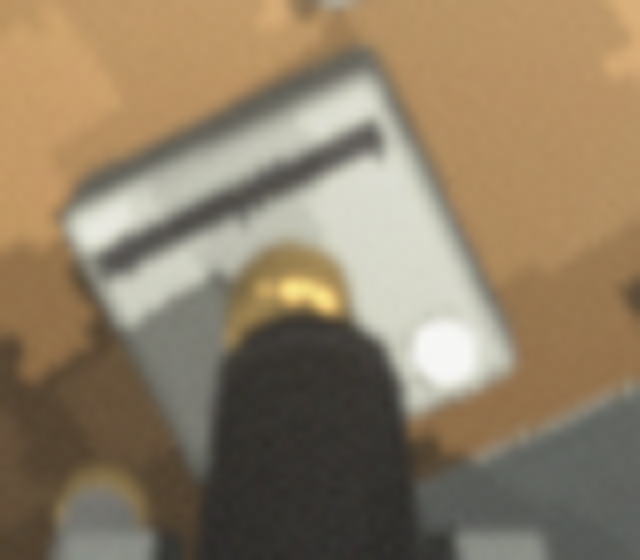

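carry_out(increments=[[[1, 0.0008, 0, 0.001, 0, 0, 0], [1, 0.0016, 0, 0.001, 0, 0, 0], [1, 0.0024, 0, 0.001, 0, 0, 0], [1, 0.003, 0, 0.001, 0, 0, 0], [1, 0.003, 0, 0.001, 0, 0, 0]]])

```text
clock: 51.3
tcp_pos: [0.4607, 0.1583, 0.2864]
orientation: [[0.0, 0.831, -0.557], [0.0, -0.557, -0.831], [-1.0, 0.0, -0.0]]
ft_force: [-0.0, -0.1, -0.5]
gripper_width: 0.0142
```

carry_out(increments=[[[1, 0.0006, 0, 0, 0, 0, 0], [1, 0.0012, 0, 0, 0, 0, 0], [1, 0.0018, 0, 0, 0, 0, 0], [1, 0.0018, 0, 0, 0, 0, 0]]])

```text
clock: 51.7
tcp_pos: [0.4607, 0.1583, 0.285]
orientation: [[0.001, 0.831, -0.556], [0.0, -0.556, -0.831], [-1.0, 0.0, -0.001]]
ft_force: [-0.6, 0.7, 1.3]
gripper_width: 0.0146
```

```bash
python3 -c "
from h import *
plan([.461,.1591,.285],-.59)
p,d,cm=snap('scene','s32');crop('s32',407,215,447,255,14);snap('wrist','w32');crop('w32',280,170,360,240,8)"

```

```text
clk 51.7 cur [0.4607 0.1583 0.285 ] a -0.59 q [0.21 0.   1.7  0.   1.44 0.8 ] w 0.0146 F [-0.6  0.7  1.3]
MOVE [-0.0, -0.0002, -0.0008] [-0.0, -0.001, -0.0] rows>= 0.0
```

View pics/s32_c407_215.png

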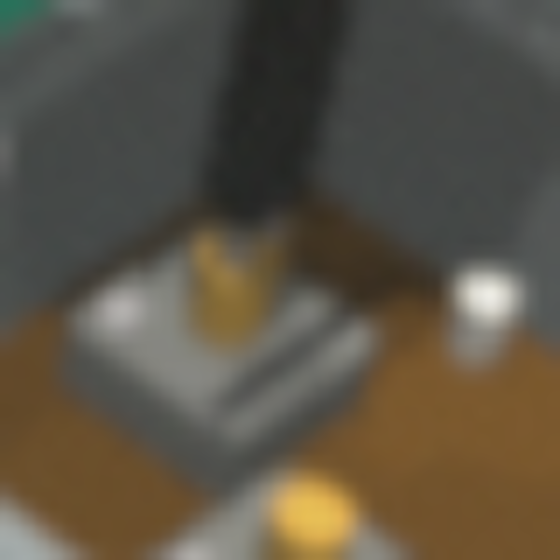

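View pics/w32_c280_170.png

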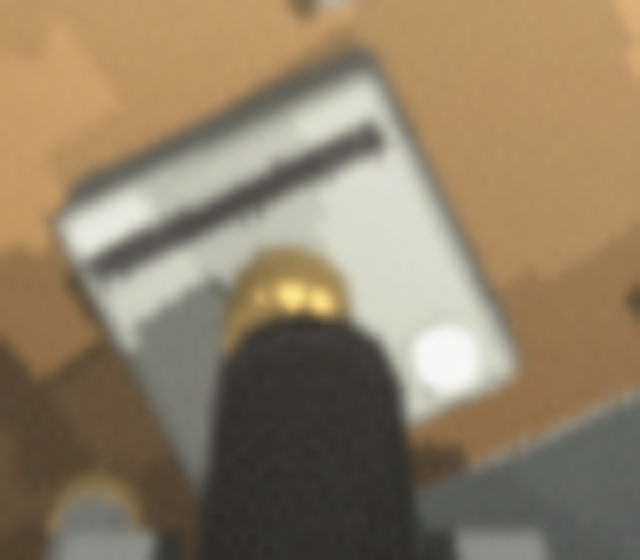

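The needle is on post4's top, close to the centre, and contact is starting. I add slightly more pressure and hold.

carry_out(increments=[[[1, 0.0006, 0, 0, 0, 0, 0], [1, 0.001, 0, 0, 0, 0, 0], [1, 0.001, 0, 0, 0, 0, 0], [1, 0.001, 0, 0, 0, 0, 0], [1, 0.001, 0, 0, 0, 0, 0], [1, 0.001, 0, 0, 0, 0, 0]]])

```text
clock: 52.4
tcp_pos: [0.4608, 0.1584, 0.2847]
orientation: [[0.001, 0.831, -0.556], [0.001, -0.556, -0.831], [-1.0, 0.001, -0.001]]
ft_force: [-2.1, -0.7, 6.0]
gripper_width: 0.0148
```

carry_out(increments=[[[1, 0.0007, 0, 0, 0, 0, 0], [1, 0.0007, 0, 0, 0, 0, 0], [1, 0.0007, 0, 0, 0, 0, 0], [1, 0.0007, 0, 0, 0, 0, 0], [1, 0.0007, 0, 0, 0, 0, 0], [1, 0.0007, 0, 0, 0, 0, 0], [1, 0.0007, 0, 0, 0, 0, 0]]])

```text
clock: 53.1
tcp_pos: [0.4608, 0.1584, 0.2847]
orientation: [[0.002, 0.831, -0.556], [0.001, -0.556, -0.831], [-1.0, 0.001, -0.002]]
ft_force: [-1.7, -0.3, 6.0]
gripper_width: 0.0147
```

carry_out(increments=[[[1, -0.005, 0, 0, 0, 0, 0], [1, -0.015, 0, 0, 0, 0, 0], [1, -0.035, 0, 0, 0, 0, 0], [1, -0.06, 0, 0, 0, 0, 0], [1, -0.085, 0, 0, 0, 0, 0], [1, -0.085, 0, 0, 0, 0, 0], [1, -0.085, 0, 0, 0, 0, 0]]])

```text
clock: 53.8
tcp_pos: [0.4607, 0.1583, 0.37]
orientation: [[0.003, 0.831, -0.556], [0.001, -0.556, -0.831], [-1.0, 0.002, -0.003]]
ft_force: [0.6, -0.4, -0.7]
gripper_width: 0.0144
```

```bash
python3 -c "
from h import *
plan([.5077,.0013,.37],-.59)
snap('scene','s33');crop('s33',300,90,440,210,5);snap('wrist','w33')"

```

```text
clk 53.8 cur [0.4607 0.1583 0.37  ] a -0.59 q [ 0.21 -0.05  1.57  0.    1.61  0.8 ] w 0.0144 F [ 0.6 -0.4 -0.7]
MOVE [0.0, 0.1264, 0.1043] [-0.0, -0.003, -0.002] rows>= 3.3
```

View pics/s33.png

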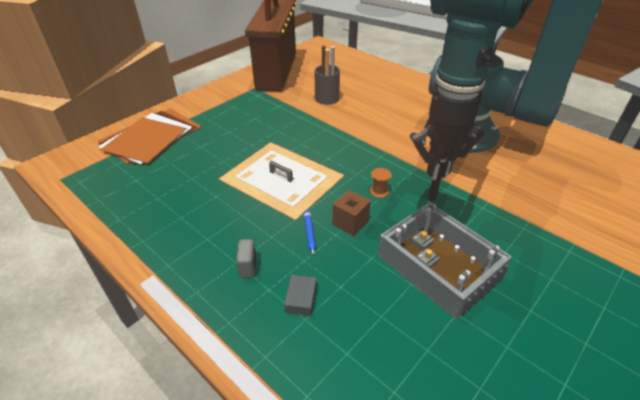

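View pics/w33.png

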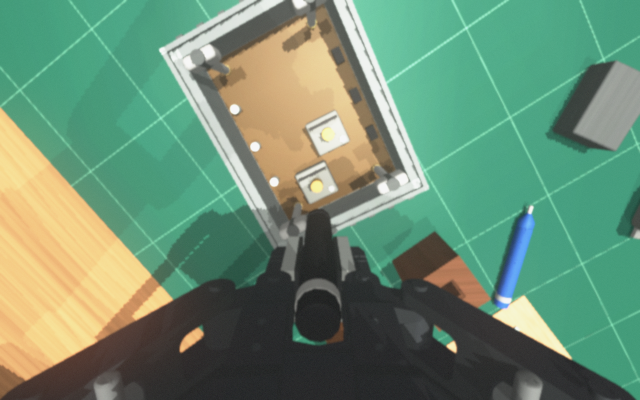

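carry_out(increments=[[[1, 0, 0.02, 0.016, 0, 0, 0], [1, 0, 0.045, 0.037, 0, 0, 0], [1, 0, 0.07, 0.058, 0, 0, 0], [1, 0, 0.095, 0.078, 0, 0, 0], [1, 0, 0.115, 0.095, 0, -0.003, -0.002], [1, 0, 0.1264, 0.1043, 0, -0.003, -0.002], [1, 0, 0.1264, 0.1043, 0, -0.003, -0.002], [1, 0, 0.1264, 0.1043, 0, -0.003, -0.002]]])

```text
clock: 54.7
tcp_pos: [0.5071, 0.0017, 0.3673]
orientation: [[-0.006, 0.831, -0.556], [0.0, -0.556, -0.831], [-1.0, -0.005, 0.003]]
ft_force: [0.2, -0.1, -0.9]
gripper_width: 0.0149
```

```bash
python3 -c "
from h import *
plan([.511,.0024,.325],-.59)
snap('scene','s34');crop('s34',310,130,400,230,6);snap('wrist','w34');crop('w34',240,120,400,240,5)"

```

```text
clk 54.7 cur [0.5071 0.0017 0.3673] a -0.59 q [-0.11  0.    1.53 -0.    1.61  0.48] w 0.0149 F [ 0.2 -0.1 -0.9]
MOVE [0.0422, 0.003, -0.0028] [-0.0, 0.003, 0.005] rows>= 0.8
```

View pics/s34_c310_130.png

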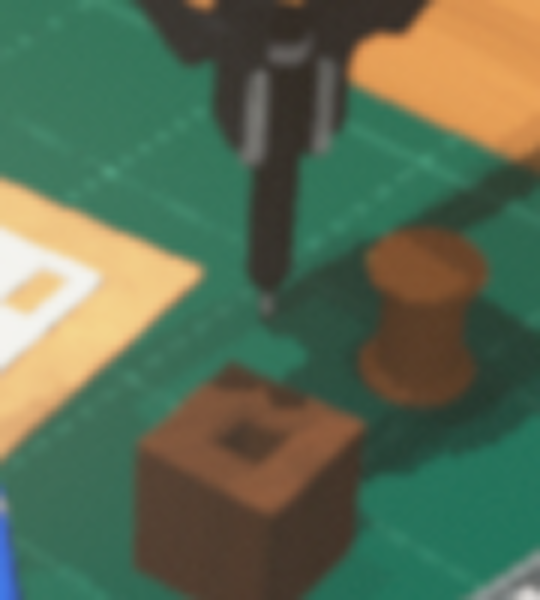

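View pics/w34_c240_120.png

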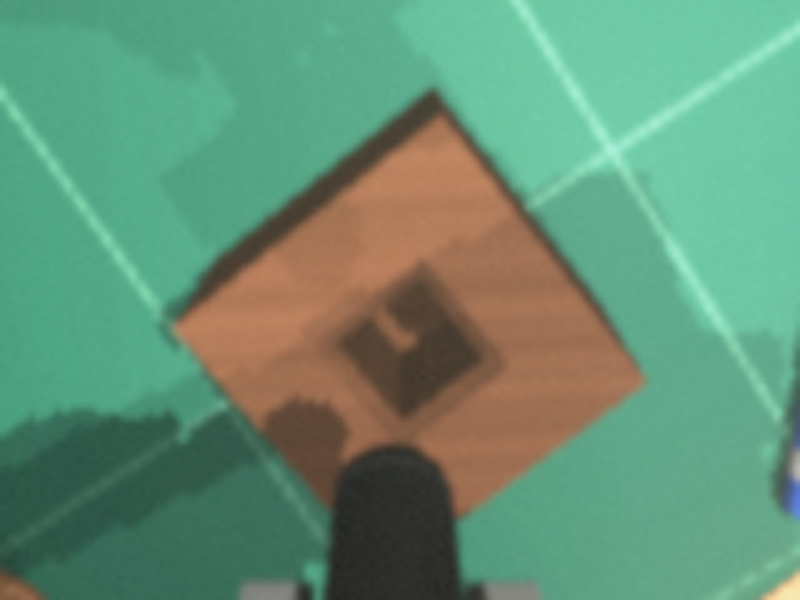

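```bash
cat > m8.py <<'E'
from h import *
p,d,cm=load('s34')
o=manip.get_obs();t=np.array(o['tcp_pos']);R=np.array(o['orientation'])
tz=t[2]-.245
A=ray_z(cm,265/6+310,309/6+130,tz);B=ray_z(cm,251/6+310,440/6+130,.065)
print('scene tip',A,'hole',B,'B-A',B-A,'tool',R.T@(np.r_[(B-A)[:2],0]))
p,d,cm=load('w34')
H=ray_z(cm,414/5+240,347/5+120,.065);print('wrist hole',H,'rel tcp tool',R.T@(np.r_[(H-t)[:2],0]))
P=np.array([ray_z(cm,u/5+240,v/5+120,.065)[:2] for u,v in[(438,108),(645,380),(175,328)]]);print('stand corners',P,'centre',(P[1]+P[2])/2)
print('tip model',t+R@np.array([.245,.0005,.0025]))
E
python3 m8.py
```

```text
scene tip [0.50593999 0.00192187 0.12276781] hole [0.51113069 0.00344534 0.065     ] B-A [ 0.0051907   0.00152346 -0.05776781] tool [-2.62558540e-05  3.47111639e-03 -4.14909000e-03]
wrist hole [ 5.10455952e-01 -2.23377681e-04  6.50000000e-02] rel tcp tool [-1.58233220e-05  4.23251562e-03  2.35149351e-04]
stand corners [[ 0.53680654  0.03224874]
 [ 0.54120057 -0.02794026]
 [ 0.47737757  0.02594703]] centre [ 0.50928907 -0.00099662]
tip model [ 5.04881677e-01 -1.26090528e-04  1.22776518e-01]
```

carry_out(increments=[[[1, 0, 0.0025, -0.0025, 0, 0.003, 0.005], [1, 0.012, 0.0025, -0.0025, 0, 0.003, 0.005], [1, 0.025, 0.0025, -0.0025, 0, 0.003, 0.005], [1, 0.038, 0.0025, -0.0025, 0, 0.003, 0.005], [1, 0.045, 0.0025, -0.0025, 0, 0.003, 0.005], [1, 0.045, 0.0025, -0.0025, 0, 0.003, 0.005], [1, 0.045, 0.0025, -0.0025, 0, 0.003, 0.005]]])

```text
clock: 55.5
tcp_pos: [0.5103, 0.0029, 0.3225]
orientation: [[0.0, 0.832, -0.555], [-0.001, -0.555, -0.832], [-1.0, 0.001, 0.0]]
ft_force: [0.9, 0.2, -0.3]
gripper_width: 0.0143
```

```bash
python3 -c "
from h import *
plan([.511,.0024,.31],-.59)
snap('scene','s35');crop('s35',320,160,390,230,8);snap('wrist','w35');crop('w35',240,140,400,260,5)"

```

```text
clk 55.5 cur [0.5103 0.0029 0.3225] a -0.589 q [-0.11  0.03  1.59 -0.    1.52  0.48] w 0.0143 F [ 0.9  0.2 -0.3]
MOVE [0.0125, 0.0008, 0.0001] [0.001, 0.0, -0.001] rows>= 0.3
```

View pics/s35_c320_160.png

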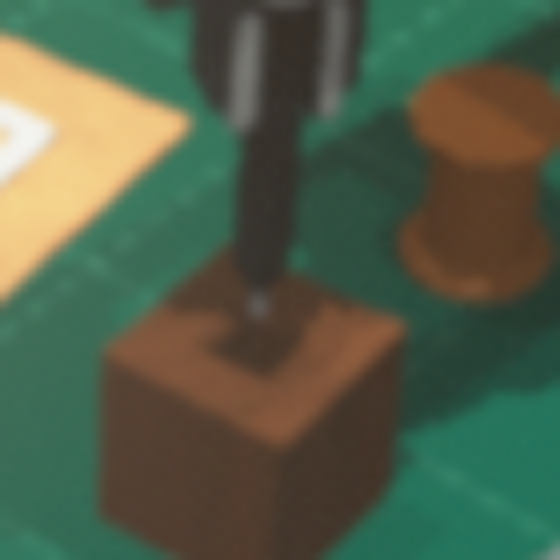

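View pics/w35_c240_140.png

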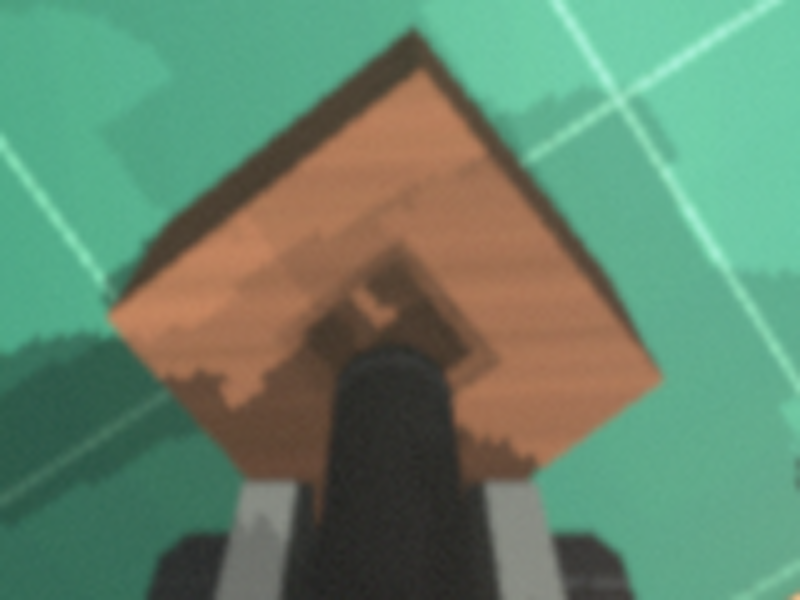

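The needle is over the hole in both views: in the scene view it would land at about (257,346), with the hole at (260,343). I insert it in stages.

carry_out(increments=[[[1, 0.004, 0, 0, 0, 0, 0], [1, 0.008, 0, 0, 0, 0, 0], [1, 0.012, 0, 0, 0, 0, 0], [1, 0.016, 0, 0, 0, 0, 0], [1, 0.02, 0, 0, 0, 0, 0], [1, 0.024, 0, 0, 0, 0, 0], [1, 0.027, 0, 0, 0, 0, 0], [1, 0.027, 0, 0, 0, 0, 0]]])

```text
clock: 56.4
tcp_pos: [0.5104, 0.0029, 0.2958]
orientation: [[0.001, 0.832, -0.555], [-0.001, -0.555, -0.832], [-1.0, 0.001, -0.0]]
ft_force: [0.2, -0.3, -0.4]
gripper_width: 0.0145
```

```bash
python3 -c "
from h import *
plan([.511,.0024,.255],-.59)
snap('wrist','w36');crop('w36',240,140,400,260,5)"

```

```text
clk 56.4 cur [0.5104 0.0029 0.2958] a -0.589 q [-0.11  0.05  1.63 -0.    1.46  0.48] w 0.0145 F [ 0.2 -0.3 -0.4]
MOVE [0.0408, 0.0007, 0.0001] [0.001, -0.0, -0.001] rows>= 0.8
```

View pics/w36_c240_140.png

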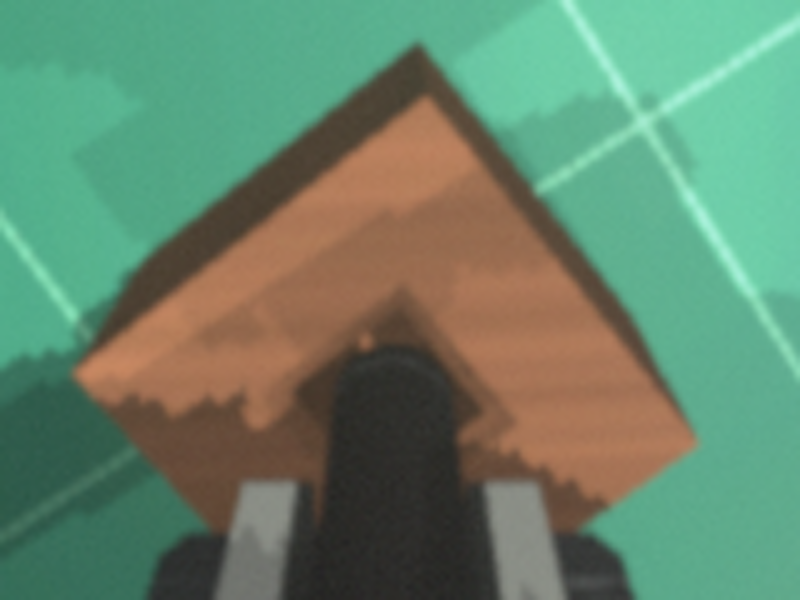

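carry_out(increments=[[[1, 0.003, 0, 0, 0, 0, 0], [1, 0.006, 0, 0, 0, 0, 0], [1, 0.009, 0, 0, 0, 0, 0], [1, 0.012, 0, 0, 0, 0, 0], [1, 0.012, 0, 0, 0, 0, 0]]])

```text
clock: 56.95
tcp_pos: [0.5103, 0.0028, 0.2832]
orientation: [[0.0, 0.832, -0.555], [-0.001, -0.555, -0.832], [-1.0, 0.001, 0.001]]
ft_force: [-1.3, 0.1, -1.7]
gripper_width: 0.0151
```

carry_out(increments=[[[1, 0.004, 0, 0, 0, 0, 0], [1, 0.008, 0, 0, 0, 0, 0], [1, 0.012, 0, 0, 0, 0, 0], [1, 0.016, 0, 0, 0, 0, 0], [1, 0.02, 0, 0, 0, 0, 0], [1, 0.024, 0, 0, 0, 0, 0], [1, 0.026, 0, 0, 0, 0, 0], [1, 0.026, 0, 0, 0, 0, 0]]])

```text
clock: 57.75
tcp_pos: [0.5103, 0.0027, 0.2566]
orientation: [[-0.0, 0.832, -0.555], [-0.001, -0.555, -0.832], [-1.0, 0.0, 0.001]]
ft_force: [-1.4, -1.5, -2.4]
gripper_width: 0.0146
```

```bash
python3 -c "
from h import *
plan([.511,.0024,.255],-.59)
snap('scene','s37');crop('s37',310,150,400,240,6)"

```

```text
clk 57.75 cur [0.5103 0.0027 0.2566] a -0.589 q [-0.11  0.08  1.68 -0.    1.38  0.48] w 0.0146 F [-1.4 -1.5 -2.4]
MOVE [0.0016, 0.0008, -0.0002] [0.001, 0.001, -0.0] rows>= 0.0
```

View pics/s37_c310_150.png

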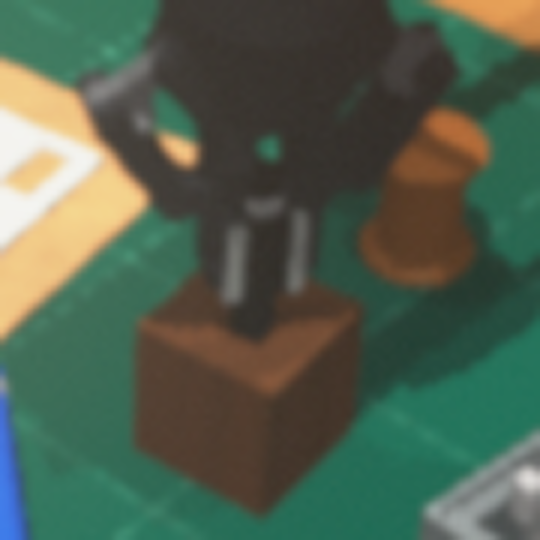

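Inserted. The last 1.5 mm down to the bottom comes next, then release, rising and backing off.

carry_out(increments=[[[1, 0.0008, 0, 0, 0, 0, 0], [1, 0.0015, 0, 0, 0, 0, 0], [1, 0.0015, 0, 0, 0, 0, 0], [0.1, 0.0015, 0, 0, 0, 0, 0], [0.1, 0.0015, 0, 0, 0, 0, 0], [0.1, 0.0015, 0, 0, 0, 0, 0], [0.1, 0.0015, 0, 0, 0, 0, 0]]])

```text
clock: 58.5
tcp_pos: [0.5104, 0.0028, 0.2554]
orientation: [[0.0, 0.832, -0.555], [-0.001, -0.555, -0.832], [-1.0, 0.001, 0.0]]
ft_force: [-0.4, 0.1, 0.0]
gripper_width: 0.0384
```

```bash
python3 -c "
from h import *
plan([.511,.0024,.255],-.59)
snap('wrist','w38')"

```

```text
clk 58.5 cur [0.5104 0.0028 0.2554] a -0.589 q [-0.11  0.08  1.68 -0.    1.38  0.48] w 0.0384 F [-0.4  0.1  0. ]
MOVE [0.0004, 0.0007, 0.0] [0.001, 0.0, -0.001] rows>= 0.0
```

View pics/w38.png

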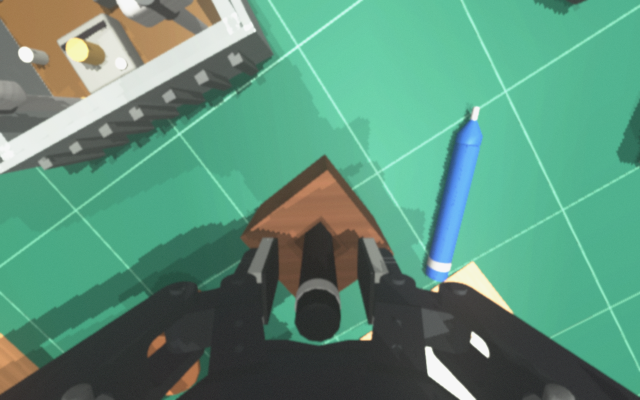

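Released: the pen is free at (319,290) between the open fingers. I go straight up, then over towards the robot's left to clear the views.

carry_out(increments=[[[0.1, -0.02, 0, 0, 0, 0, 0], [0.1, -0.045, 0, 0, 0, 0, 0], [0.1, -0.075, 0, 0, 0, 0, 0], [0.1, -0.105, 0, 0, 0, 0, 0], [0.1, -0.135, 0, 0, 0, 0, 0], [0.1, -0.165, 0, 0, 0, 0, 0], [0.1, -0.17, 0, 0, 0, 0, 0], [0.1, -0.17, 0, 0, 0, 0, 0]]])

```text
clock: 59.35
tcp_pos: [0.5104, 0.003, 0.4264]
orientation: [[0.003, 0.832, -0.555], [-0.001, -0.555, -0.832], [-1.0, 0.003, -0.001]]
ft_force: [0.3, 0.1, -0.6]
gripper_width: 0.0382
```

```bash
python3 -c "
from h import *
plan([.3,.3,.43],-.2);"

```

```text
clk 59.35 cur [0.5104 0.003  0.4264] a -0.589 q [-0.11 -0.01  1.42 -0.    1.72  0.48] w 0.0382 F [ 0.3  0.1 -0.6]
MOVE [-0.0046, -0.34, -0.1301] [-0.389, -0.0, -0.003] rows>= 7.3
```

carry_out(increments=[[[0.1, 0, -0.035, -0.015, 0, 0, 0], [0.1, 0, -0.075, -0.03, -0.05, 0, 0], [0.1, 0, -0.115, -0.045, -0.1, 0, 0], [0.1, 0, -0.155, -0.06, -0.15, 0, 0], [0.1, 0, -0.195, -0.075, -0.2, 0, 0], [0.1, 0, -0.235, -0.09, -0.25, 0, 0], [0.1, 0, -0.275, -0.105, -0.3, 0, 0], [0.1, 0, -0.31, -0.12, -0.35, 0, 0], [0.1, 0, -0.34, -0.13, -0.389, 0, 0], [0.1, 0, -0.34, -0.13, -0.389, 0, 0]]])

```text
clock: 60.35
tcp_pos: [0.2977, 0.3019, 0.4231]
orientation: [[-0.001, 0.981, -0.192], [-0.002, -0.192, -0.981], [-1.0, -0.0, 0.003]]
ft_force: [-0.7, -0.1, 0.8]
gripper_width: 0.0386
```

```bash
python3 -c "
from h import *
snap('top','t40');snap('scene','s40');crop('t40',290,165,490,300,4);crop('s40',210,130,410,260,4)"

```

```text
(no output)
```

View pics/t40.png

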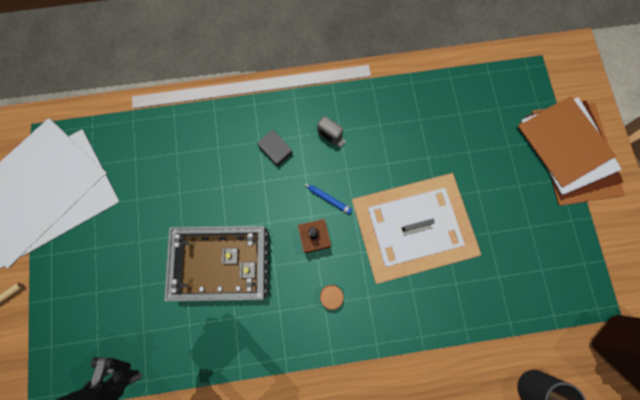

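View pics/t40_c290_165.png

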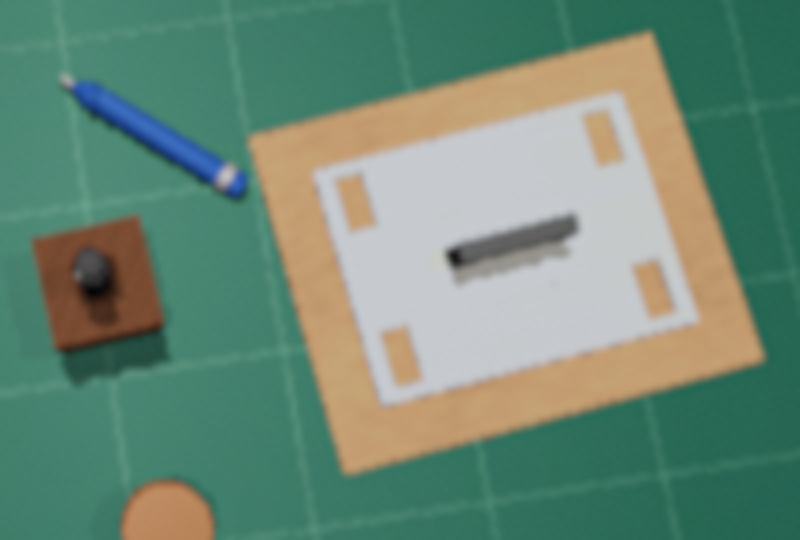

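View pics/s40_c210_130.png

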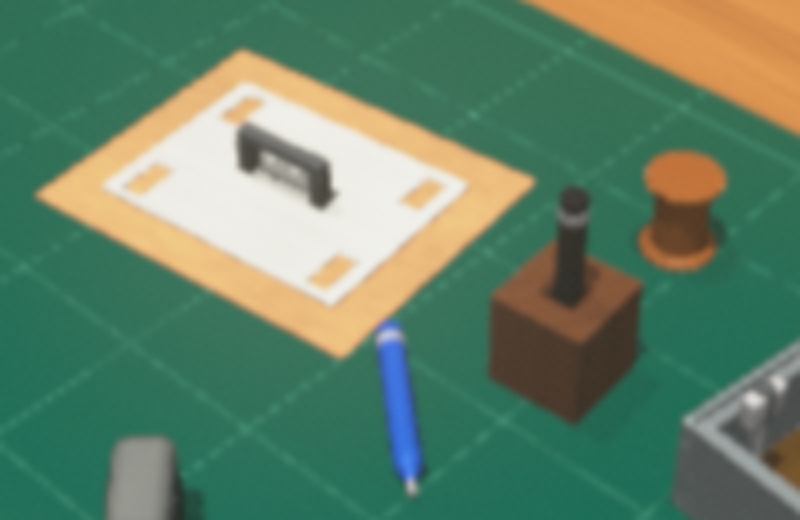

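```bash
python3 -c "
from h import *
p,d,cm=load('t40')
f=lambda u,v,z:ray_z(cm,u/4+290,v/4+165,z)[:2]
S=np.array([f(*q,.0015) for q in[(250,135),(655,30),(765,358),(345,475)]])
C=np.array([f(*q,.0055) for q in[(315,172),(622,92),(697,323),(383,405)]])
for P in(S,C):
  y=P[0]-P[1]+P[3]-P[2];print(P.mean(0),np.arctan2(-y[0],y[1]))
print(f(95,270,.135),np.array([f(*q,.065) for q in[(33,240),(140,215),(162,327),(60,350)]]).mean(0))"

```

```text
[ 0.50064784 -0.23864577] 0.111443114880449
[ 0.49984203 -0.23761601] 0.1043117276826693
[ 5.06284574e-01 -2.26358263e-04] [ 0.5073543  -0.00156033]
```

Last checks: the cover is within about 1.3 mm and 0.01 rad of the sheet's centre and heading. The pen stands upright in its stand, its top 1–2 mm from the stand's centre, and the arm is clear. I hand it in.

```bash
python3 -c "
from h import *
print(manip.finish_job())"

```

```text
the job is handed in; nothing more can be done
None
```

The job is done and handed in at about 60 s of the 210 s allowed; no verdict was given.

- **Thumbscrews:** I turned all four anticlockwise to their stops. Each stop showed as 0.87 to 1.0 N m at the wrist, and the wings lie along their slots.
- **Cover:** I lifted it off by its handle and set it on the sheet. It was then knocked a few centimetres aside, so I picked it up and set it down again. The last picture puts it within about 1.3 mm and 0.01 rad of the sheet's centre, handle up.
- **Test posts:** This box had only two, in places 3 and 4. The pen tip rested on post 3 and then post 4 for a little over a second each, pressing about 3.5–6 N.
- **Pen:** It is back upright in its stand, with its top 1–2 mm from the stand's centre.

Two things were less than clean:

- **Tip centring:** The wrist and scene cameras disagreed by 2–4 mm on how well the tip was centred on the posts. In both views it was on the flat top.
- **Blue look-alike pen:** It stood at the start and was later lying on the mat. The gripper never came near it, and I left it alone.

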